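# Square up and load the dish carousel

### The arm

A 6-joint arm with a two-finger parallel gripper is mounted at the origin on a cart in front of the work surface, level with it; the furniture and walls round the work are solid. World frame = base frame: x ahead of the robot, y to its left, z up, the work surface at z = 0. Lengths are in mm, angles in rad, forces in N, time in s.
With the tool pointing down it reaches from about 400 to 925 mm from the base axis. Payload 12.5 kg.
Tool frame: the origin (TCP) lies on the centre line of the jaws, within the pads' length; the fingertips stand 25 mm ahead of it and the grasp point (between the pads) lies 6 mm ahead of it (env.tip_extent is the distance from the TCP to the fingertips, in mm); x points along the fingers, z is the direction in which the jaws open and shut, and the axes are right-handed (so a half turn about x gives the same grasp; the last joint's range is limited). The gripper opens to 95 mm and grips with 3 to 60 N. Pads are 20 mm wide; open, the fingers measure 119 mm over their backs; the gripper's body (75 mm by 180 mm) begins 59 mm behind the grasp point.
Start: joints at [1.154, 0.491, 1.559, -0, 1.092, -0.106], TCP at [191.12, 595.077, 239.661] pointing down, gripper open.
Joint ranges: [-3.1, 3.1], [-0.84, 2.19], [0.05, 2.79], [-1.13, 4.28], [0.06, 2.93], [-2.69, 2.69]. Speed limits (rad/s): [2.22, 2.22, 2.79, 3.14, 3.14, 3.14].

### API

Orientations are given as [roll, pitch, yaw] about the fixed x, y, z axes, in that order (R = Rz(yaw) Ry(pitch) Rx(roll)).
In Python, from cell import env gives the robot as it stands.
- The arm moves only by the tool step_arm, never from a script. Its argument "rows" is a list of rows, each a list of 6 numbers: the shift along the tool's x, y, z in mm, then the turn, a rotation vector about the tool's x, y, z in rad. In form: [[x, y, z, wx, wy, wz], ...]. A call has 1 to 8 rows; each row shifts and turns the pose as measured when the row begins, along the tool's axes as they then stand; what a row does not reach is not made up. A row lasts 1/8 s, in which the tool goes at most 62.5 mm and 10.7 degrees, less where a joint would pass 70% of its speed; a pose out of reach is approached as far as the arm can. A call is refused whole if a number of a shift passes 62.5 or a number of a turn 0.188, either way. A call with a gripper value outside its range is refused whole. "grip" is the finger opening in mm, from 0 to 95.1, set as the call begins (left out, the last holds). The fingers move at their own pace and stop on an object; the grip force is fixed at half the most. Time passes only in rows, so rows that do not move let the fingers close. It gives the time, the measured TCP pose, the force and the opening at its end, in the units of the state.
- env.state(): the state, without advancing time (a new reading comes with each control period).
- env.read_camera(name): name is "side" or "top" or "wrist"; returns the picture (400x640x3 uint8, red, green, blue); there is no depth.
- env.get_calibration(name): a dict with "fx", "fy", "cx", "cy" (pixels), "D" ([k1, k2, p1, p2, k3] as OpenCV has them; the pictures are not rectified), "pose" (4x4, takes a point from camera to world coordinates); the wrist camera has in their place "hand_eye" (4x4, takes a point from camera to tool coordinates, whose origin is the TCP and whose axes are the tool frame's). Camera axes: x right, y down, z forward; pixel columns grow to the right and rows downward; lengths in mm; the calibration is good to about 2 mm. A picture is of the moment at which its call begins: read the wrist's pose just before it. get_calibration takes no time and is no camera call.
- env.job_done(): hands the job in, once; it reports no verdict.
The state is a dict: "t": time; "joints": joint angles; "qvel": joint speeds; "tau": joint torques, N m; "eef_pos": TCP position; "tcp_rot": TCP orientation; "ft_force": force on the tool from outside, world axes, zero at the start; "moment": the same for the moment, N m; "opening": opening from 0.0 (shut) to 1.0 (fully open).
Only numpy, scipy, OpenCV 4.12 (cv2) and the standard library are available. Lean on these libraries where they do the work, as an engineer would, in place of code of your own. Each camera call takes 0.05 s, during which the arm holds its last target.

### The job

Swing each of the three skewed blue carriers on the carousel square in its bay, empty ones too: push its outer corner in, with the notched corner bearing on its peg, until its inner edge touches the stop pin, never lifting it off the deck or its notch off the peg. Set every petri dish that stands on the bench flat into the seat of a carrier, one per carrier, any carrier, and only when all this is done turn the carousel on by its handle posts, anticlockwise seen from above, past the next detent and into the one after it (two thirds of a turn), with carriers still square and dishes seated. Leave the timer and the small beaker where they are.

Things in the scene. Friction and masses are not known exactly. Their poses are not given: they have to be found in the camera images.
- carousel (a joint): rotation of the carousel deck in rad, 0 at the start, growing anticlockwise seen from above. Click detents (rest positions) at 0, 2.094 and 4.189 (120 degrees apart); end stops at -0.6 and 4.8. Leaving a detent takes about 0.5 N m (5 N on a handle post), clicking into one about 0.7 N m (7 N) over a bump that begins 0.40 rad before it; it catches the deck within about 0.13 rad; between detents the deck turns easily and stays where it is left.
- carousel_base: bench-top dish carousel: grey round base 196 mm across, fixed, carrying an aluminium deck 248 mm across that turns about the upright axis through this origin. Origin at the centre of the base's underside, on the bench; deck top 30 mm above it.
- bay_1 (a point): bay 1 of the deck, turning with it (blue dot). Origin: centre of its pivot peg (8.6 mm thick, 16 mm tall) at the deck's top surface. x points outward from the carousel's axis, y sideways (anticlockwise), z up. Stop pin (8 mm thick, 16 mm tall) at x = -8.5, y = +54 mm. The centre of the squared-up carrier is at x = y = 31.5 mm. A hard push opposite the stop pin can lever the notch off its peg.
- carrier_1: loose blue dish carrier of bay 1: flat plate 72 x 72 x 10 mm, about 0.1 kg, one corner cut out by a 9 x 9 mm notch. Origin: centre of the notch, at the underside; the plate reaches from -4.5 to +67.5 mm in its x and y. Square when its axes agree with the bay's and its -x edge touches the stop pin. Starts with notch at the peg, turned 0.25 to 0.52 rad clockwise; push its far corner (x = y = 67.5) inward.
- carrier_1_seat (a point): centre of the dish seat on the top face of carrier 1 (x = y = 31.5 mm, 10 mm above its underside), a grey disc between four white lugs 5 mm thick, 4 mm tall, at +-24 mm in x and y from it; 2.4 mm play round a dish.
- bay_2 (a point): bay 2 of the deck, turning with it (green dot). Origin: centre of its pivot peg (8.6 mm thick, 16 mm tall) at the deck's top surface. x points outward from the carousel's axis, y sideways (anticlockwise), z up. Stop pin (8 mm thick, 16 mm tall) at x = -8.5, y = +54 mm. The centre of the squared-up carrier is at x = y = 31.5 mm. A hard push opposite the stop pin can lever the notch off its peg.
- carrier_2: loose blue dish carrier of bay 2: flat plate 72 x 72 x 10 mm, about 0.1 kg, one corner cut out by a 9 x 9 mm notch. Origin: centre of the notch, at the underside; the plate reaches from -4.5 to +67.5 mm in its x and y. Square when its axes agree with the bay's and its -x edge touches the stop pin. Starts with notch at the peg, turned 0.25 to 0.52 rad clockwise; push its far corner (x = y = 67.5) inward.
- carrier_2_seat (a point): centre of the dish seat on the top face of carrier 2 (x = y = 31.5 mm, 10 mm above its underside), a grey disc between four white lugs 5 mm thick, 4 mm tall, at +-24 mm in x and y from it; 2.4 mm play round a dish.
- bay_3 (a point): bay 3 of the deck, turning with it (yellow dot). Origin: centre of its pivot peg (8.6 mm thick, 16 mm tall) at the deck's top surface. x points outward from the carousel's axis, y sideways (anticlockwise), z up. Stop pin (8 mm thick, 16 mm tall) at x = -8.5, y = +54 mm. The centre of the squared-up carrier is at x = y = 31.5 mm. A hard push opposite the stop pin can lever the notch off its peg.
- carrier_3: loose blue dish carrier of bay 3: flat plate 72 x 72 x 10 mm, about 0.1 kg, one corner cut out by a 9 x 9 mm notch. Origin: centre of the notch, at the underside; the plate reaches from -4.5 to +67.5 mm in its x and y. Square when its axes agree with the bay's and its -x edge touches the stop pin. Starts with notch at the peg, turned 0.25 to 0.52 rad clockwise; push its far corner (x = y = 67.5) inward.
- carrier_3_seat (a point): centre of the dish seat on the top face of carrier 3 (x = y = 31.5 mm, 10 mm above its underside), a grey disc between four white lugs 5 mm thick, 4 mm tall, at +-24 mm in x and y from it; 2.4 mm play round a dish.
- post_1 (a point): top centre, 75 mm above the bench, of the orange upright handle post between the bays with the blue and yellow dots: 14 mm across, foot flange 19 mm across up to 7 mm above the deck, 104 mm from the carousel's axis, turns with the deck.
- post_2 (a point): top centre, 75 mm above the bench, of the orange upright handle post between the bays with the blue and green dots: 14 mm across, foot flange 19 mm across up to 7 mm above the deck, 104 mm from the carousel's axis, turns with the deck.
- post_3 (a point): top centre, 75 mm above the bench, of the orange upright handle post between the bays with the green and yellow dots: 14 mm across, foot flange 19 mm across up to 7 mm above the deck, 104 mm from the carousel's axis, turns with the deck.
- dish_1: closed white petri dish, 58 mm across, 15 mm tall, 30 g; may be absent. Origin at the centre of its underside. Stands in a row on the bench on the robot's side of the carousel, about 65 mm from its neighbours (row parallel to the slanting front edge of the bench, direction x 0.5, y 0.86).
- dish_2: closed white petri dish, 58 mm across, 15 mm tall, 30 g; may be absent. Origin at the centre of its underside. Stands in a row on the bench on the robot's side of the carousel, about 65 mm from its neighbours (row parallel to the slanting front edge of the bench, direction x 0.5, y 0.86).
- dish_3: closed white petri dish, 58 mm across, 15 mm tall, 30 g; may be absent. Origin at the centre of its underside. Stands in a row on the bench on the robot's side of the carousel, about 65 mm from its neighbours (row parallel to the slanting front edge of the bench, direction x 0.5, y 0.86).
- timer: bystander: pale lab timer, 62 x 62 x 20 mm, on the bench; origin at the centre of its underside.
- beaker_50: bystander: small glass beaker, 46 mm across, 57 mm tall, on the bench; origin at the centre of its underside.
There are look-alikes about, which are no part of the job. Leave any yellow look-alike of the dish_2 alone.

How it is judged:
By the outcome, as a careful person would: the job done as asked, in the order asked, and still so for the second after the job is handed in, with the robot touching nothing.
Of dish_1, dish_2, dish_3 only 2 to 3 are there at a start; the rules pass over those that are not, and their reading is None.
At some moment in a run one of dish_1, dish_2, dish_3 may be knocked a few centimetres aside while the robot is not near it.
Once in a run the grip may slacken for a moment while it holds something.
It also fails if it takes over 210 s, if anything falls off the work surface, if the arm or the gripper's body presses on something with over 40 N, if the wrist force passes 120 N, or if a joint passes its speed limit or range.

## Working session

There is one attempt and no reset: what is moved stays moved. The work goes in short steps, Python scripts to look and compute and a tool call to move; the robot and the scene stay as the last step left them, time stands still between calls to the robot, and variables do not carry over. Pictures are saved under pics/ and viewed, and the job is handed in when it is done.

Besides the shell and the picture viewer there is one more tool, called after "Emit:" as name(argument=value, ...), one argument or row to a line, values as JSON. step_arm: Moves the arm, as the interface text tells. Its arguments: {"type":"object","properties":{"rows":{"type":"array","items":{"type":"array","items":{"type":"number"}}},"grip":{"type":"number"}},"required":["rows"]}

```bash
ls; mkdir -p pics; python3 - <<'E'
from cell import env
import cv2,numpy as np
s=env.state();print(s)
print(env.tip_extent)
for n in ["side","top","wrist"]:
    im=env.read_camera(n);cv2.imwrite(f"pics/{n}0.png",im[:,:,::-1])
    print(n,env.get_calibration(n))
E
```

```text
pics
{'t': 0.0, 'joints': array([ 1.15441482e+00,  4.91568697e-01,  1.55948631e+00,  7.61951121e-06,
        1.09167888e+00, -1.05615906e-01]), 'qvel': array([ 5.29208217e-05, -1.64914540e-03, -1.18185528e-03,  9.72667085e-04,
        1.33736220e-03,  1.09280668e-05]), 'tau': array([ 1.08763204e-03, -6.12656236e+01, -2.58186901e+01,  6.93538575e-02,
        4.82051005e-02, -1.02196491e-04]), 'eef_pos': array([191.0108019 , 594.85711207, 239.04335963]), 'tcp_rot': array([ 3.03005552,  1.56965508, -1.99310258]), 'ft_force': array([ 0.43395347, -0.03571286, -0.11287923]), 'moment': array([-0.04991793,  0.00641244, -0.02231632]), 'opening': 0.9985860941451877}
25.0
side {'fx': 457.4253807742229, 'fy': 457.4253807742229, 'cx': 321.24869459115297, 'cy': 204.39981463302843, 'D': array([-0.12057467,  0.        ,  0.        ,  0.        ,  0.        ]), 'pose': array([[ 8.17921999e-01, -3.58132838e-01,  4.50271555e-01,
         7.40544226e+01],
       [-5.74905348e-01, -4.78734484e-01,  6.63548894e-01,
        -9.93796279e+02],
       [-2.20781282e-02, -8.01594763e-01, -5.97459950e-01,
      
[... 485 characters left out ...]
415647e-02, -1.41522992e-01, -9.89796757e-01,
         1.12386927e+03],
       [ 0.00000000e+00,  0.00000000e+00,  0.00000000e+00,
         1.00000000e+00]])}
wrist {'fx': 296.0398439982598, 'fy': 296.0398439982598, 'cx': 312.85516023540106, 'cy': 196.49420842798824, 'D': array([-0.01524176,  0.        ,  0.        ,  0.        ,  0.        ]), 'hand_eye': array([[ 1.98518475e-04, -2.72251127e-01,  9.62226213e-01,
        -1.44796838e+02],
       [-5.79827134e-04, -9.62226101e-01, -2.72250976e-01,
         7.47958234e+01],
       [ 9.99999812e-01, -5.03878019e-04, -3.48878249e-04,
        -2.80338625e-01],
       [ 0.00000000e+00,  0.00000000e+00,  0.00000000e+00,
         1.00000000e+00]])}
```

The scene: three white dishes in the row (top view at 249,237 / 271,247 / 290,260), two yellow look-alikes (355,285 / 390,286) to be left alone, the carousel centred near (318,189), the timer at (288,122) and the beaker at (329,130).

```bash
cat > h.py <<'E'
from cell import env
import cv2,numpy as np
from scipy.spatial.transform import Rotation as R
def tool():
    s=env.state(); T=np.eye(4); T[:3,:3]=R.from_euler('xyz',s['tcp_rot']).as_matrix(); T[:3,3]=s['eef_pos']; return T
def grab(name,fn=None):
    T=tool(); im=env.read_camera(name); c=env.get_calibration(name)
    P=T@c['hand_eye'] if name=='wrist' else c['pose']
    if fn: cv2.imwrite('pics/'+fn,im[:,:,::-1])
    return im,c,P
def cast(px,c,P,z):
    px=np.array(px,float).reshape(-1,1,2)
    K=np.array([[c['fx'],0,c['cx']],[0,c['fy'],c['cy']],[0,0,1]])
    n=cv2.undistortPoints(px,K,c['D']).reshape(-1,2)
    d=np.c_[n,np.ones(len(n))]@P[:3,:3].T
    o=P[:3,3]; t=(z-o[2])/d[:,2]
    return o+d*t[:,None]
def proj(X,c,P):
    X=np.array(X,float).reshape(-1,3); Q=np.linalg.inv(P)
    K=np.array([[c['fx'],0,c['cx']],[0,c['fy'],c['cy']],[0,0,1]])
    rv=cv2.Rodrigues(Q[:3,:3])[0]
    return cv2.projectPoints(X,rv,Q[:3,3],K,c['D'])[0].reshape(-1,2)
def rows(pos,zdir=None):
    """total tool shift & turn about tool x to reach pos with tool x straight down, jaw axis at angle zdir (world, rad)"""
    T=tool(); d=T[:3,:3].T@(np.array(pos,float)-T[:3,3])
    a=np.arctan2(T[1,2],T[0,2])
    if zdir is None: zdir=a
    dz=(zdir-a+np.pi/2)%np.pi-np.pi/2
    zd=a+dz
    Rt=np.c_[[0,0,-1],np.cross([np.cos(zd),np.sin(zd),0],[0,0,-1]),[np.cos(zd),np.sin(zd),0]]
    rv=R.from_matrix(T[:3,:3].T@Rt).as_rotvec()
    print('pos',T[:3,3].round(1),'jaw ang',round(np.degrees(a),1),'shift(tool at start)',d.round(1),'turn',rv.round(3),'j',env.state()['joints'].round(2),'t',round(env.state()['t'],2))
def blobs(m,lo=20,hi=1e9):
    n,l,s,c=cv2.connectedComponentsWithStats(m.astype(np.uint8))
    return [(c[i].round(1).tolist(),int(s[i,4]),s[i,:4].tolist()) for i in range(1,n) if lo<=s[i,4]<=hi]
E
python3 - <<'E'
from h import *
im,c,P=grab('top')
h=cv2.cvtColor(im,cv2.COLOR_RGB2HSV)
H,S,V=cv2.split(h)
roi=np.zeros_like(H);roi[100:310,220:420]=1
for nm,m,z in [('orange',(H>5)&(H<18)&(S>170),70),('blue',(H>105)&(H<125)&(S>150)&(V>80),40),('dish',(S<25)&(V>190),15),('yellow',(H>24)&(H<34)&(S>150),15)]:
    for b in blobs(m&(roi>0),6): print(nm,b,cast(b[0],c,P,z).round(0))
x=im[90:300,220:400];cv2.imwrite('pics/tc.png',cv2.resize(x,None,fx=2.85,fy=2.85,interpolation=2)[:,:,::-1])
print(cast((318,189),c,P,30))
E
```

```text
orange ([327.3, 151.8], 29, [325, 148, 5, 8]) [[ 631. -351.   70.]]
orange ([280.0, 197.9], 21, [278, 195, 5, 6]) [[ 506. -226.   70.]]
orange ([344.2, 215.9], 19, [342, 213, 5, 6]) [[ 459. -395.   70.]]
blue ([302.1, 165.0], 180, [288, 150, 29, 30]) [[ 602. -282.   40.]]
blue ([344.3, 185.2], 188, [332, 173, 26, 25]) [[ 546. -397.   40.]]
blue ([307.3, 214.9], 188, [291, 199, 33, 32]) [[ 464. -297.   40.]]
blue ([402.6, 240.3], 115, [386, 228, 34, 25]) [[ 397. -552.   40.]]
yellow ([354.3, 284.0], 325, [345, 274, 20, 21]) [[ 280. -424.   15.]]
yellow ([389.6, 285.4], 329, [380, 275, 20, 21]) [[ 277. -519.   15.]]
[[ 536.69978615 -325.48434598   30.        ]]
```

```bash
python3 - <<'E'
from h import *
print(tool().round(3))
rows([450,100,300],-0.53); rows([430,-250,300],-0.53)
im,c,P=grab('top')
print(cast([(249.5,237.3),(271,247),(290.5,259.6)],c,P,15).round(0))
print(cast([(288,122),(329,130)],c,P,20).round(0))
E
```

```text
[[-0.00000e+00 -9.52000e-01  3.06000e-01  1.91060e+02]
 [-1.00000e-03  3.06000e-01  9.52000e-01  5.94966e+02]
 [-1.00000e+00  0.00000e+00 -1.00000e-03  2.39311e+02]
 [ 0.00000e+00  0.00000e+00  0.00000e+00  1.00000e+00]]
pos [191.1 595.  239.3] jaw ang 72.2 shift(tool at start) [ -60.5 -397.9 -392.1] turn [-1.352 -0.    -0.   ] j [ 1.15  0.49  1.56  0.    1.09 -0.11] t 0.2
pos [191.1 595.  239.3] jaw ang 72.2 shift(tool at start) [ -60.3 -485.9 -731.4] turn [-1.352 -0.    -0.   ] j [ 1.15  0.49  1.56  0.    1.09 -0.11] t 0.2
[[ 405. -138.   15.]
 [ 379. -197.   15.]
 [ 345. -251.   15.]]
[[ 731. -239.   20.]
 [ 707. -356.   20.]]
```

```bash
cat >> h.py <<'E'
def plan(pos,ang,n=None,T=None,show=True):
    """split straight move into rows in the moving tool frame; ang=world jaw angle (rad, exact, no half-turn folding)"""
    T=tool() if T is None else T; p0=T[:3,3].copy(); a0=np.arctan2(T[1,2],T[0,2])
    if ang is None: ang=a0
    da=(ang-a0+np.pi)%(2*np.pi)-np.pi
    d=np.array(pos,float)-p0
    if n is None: n=int(max(1,np.ceil(np.linalg.norm(d)/55),np.ceil(abs(da)/0.17)))
    out=[]
    for i in range(n):
        a=a0+da*i/n; z=np.array([np.cos(a),np.sin(a),0]); x=np.array([0,0,-1.]); y=np.cross(z,x)
        st=d/n; r=[st@x,st@y,st@z,-da/n,0,0]
        if i==0: # fix tilt
            Rm=np.c_[x,y,z]; rv=R.from_matrix(T[:3,:3].T@Rm).as_rotvec(); r[4],r[5]=rv[1],rv[2]
        out.append([round(v,1) if k<3 else round(v,3) for k,v in enumerate(r)])
    if show: print('from',p0.round(1),'ang',round(np.degrees(a0),1),'t',round(env.state()['t'],2),'n',n);print(str(out).replace(' ',''))
    z=np.array([np.cos(ang),np.sin(ang),0]); x=np.array([0,0,-1.])
    T2=np.eye(4);T2[:3,:3]=np.c_[x,np.cross(z,x),z];T2[:3,3]=pos
    return T2
E
python3 - <<'E'
from h import *
T=plan([440,150,300],0.3); plan([470,-300,300],-0.5,T=T)
E
```

```text
from [191.1 595.  239.4] ang 72.2 t 0.25 n 10
[[np.float64(-6.1),np.float64(-37.3),np.float64(-34.8),np.float64(0.096),np.float64(-0.0),np.float64(-0.0)],[np.float64(-6.1),np.float64(-40.5),np.float64(-31.0),np.float64(0.096),0,0],[np.float64(-6.1),np.float64(-43.3),np.float64(-27.0),np.float64(0.096),0,0],[np.float64(-6.1),np.float64(-45.6),np.float64(-22.7),np.float64(0.096),0,0],[np.float64(-6.1),np.float64(-47.6),np.float64(-18.2),np.float64(0.096),0,0],[np.float64(-6.1),np.float64(-49.1),np.float64(-13.6),np.float64(0.096),0,0],[np.float64(-6.1),np.float64(-50.2),np.float64(-8.8),np.float64(0.096),0,0],[np.float64(-6.1),np.float64(-50.8),np.float64(-4.0),np.float64(0.096),0,0],[np.float64(-6.1),np.float64(-51.0),np.float64(0.9),np.float64(0.096),0,0],[np.float64(-6.1),np.float64(-50.7),np.float64(5.8),np.float64(0.096),0,0]]
from [440. 150. 300.] ang 17.2 t 0.25 n 9
[[np.float64(0.0),np.float64(-48.8),np.float64(-11.6),np.float64(0.089),np.float64(0.0),np.float64(0.0)],[np.float64(0.0),np.float64(-49.6),np.float64(-7.2),np.float64(0.089),0,0],[np.float64(0.0),np.float64(-50.0),np.float64(-2.8),np.float64(0.089),0,0],[np.float64(0.0),np.float64(-50.1),np.float64(1.7),np.float64(0.089),0,0],[np.float64(0.0),np.float64(-49.7),np.float64(6.1),np.float64(0.089),0,0],[np.float64(0.0),np.float64(-49.0),np.float64(10.5),np.float64(0.089),0,0],[np.float64(0.0),np.float64(-47.9),np.float64(14.8),np.float64(0.089),0,0],[np.float64(0.0),np.float64(-46.4),np.float64(19.0),np.float64(0.089),0,0],[np.float64(0.0),np.float64(-44.5),np.float64(23.0),np.float64(0.089),0,0]]
```

Emit:
step_arm(
  rows=[
    [-6, -37, -35, 0.096, 0, 0],
    [-6, -40, -31, 0.096, 0, 0],
    [-6, -43, -27, 0.096, 0, 0],
    [-6, -46, -23, 0.096, 0, 0],
    [-6, -48, -18, 0.096, 0, 0],
    [-6, -49, -14, 0.096, 0, 0],
    [-6, -50, -9, 0.096, 0, 0],
    [-6, -51, -4, 0.096, 0, 0],
  ],
  grip=0,
)

```text
t: 1.25
eef_pos: [389.7, 228.1, 288.0]
tcp_rot: [-1.521, 1.57, -1.048]
ft_force: [0.0, 1.0, 0.3]
opening: 0.217
```

Emit:
step_arm(
  rows=[
    [-6, -51, 0, 0.096, 0, 0],
    [0, -51, 0, 0.096, 0, 0],
    [0, -50, -6, 0.096, 0, 0],
    [0, -50, 0, 0.08, 0, 0],
    [0, -50, 0, 0.09, 0, 0],
    [0, -50, 2, 0.09, 0, 0],
    [0, -50, 6, 0.09, 0, 0],
    [0, -49, 10, 0.09, 0, 0],
  ],
)

```text
t: 2.25
eef_pos: [458.3, -177.5, 295.7]
tcp_rot: [0.113, 1.567, -0.168]
ft_force: [0.6, 0.1, 0.2]
opening: 0.007
```

```bash
sed -i 's/out.append(\[round(v,1)/out.append([round(float(v),1)/; s/else round(v,3)/else round(float(v),3)/' h.py; python3 - <<'E'
from h import *
T=plan([500,-400,270],-0.53)
E
```

```text
from [ 458.3 -177.5  295.7] ang -16.1 t 2.25 n 5
[[5.1,-40.5,20.3,0.05,0.004,-0.0],[5.1,-39.4,22.3,0.05,0.0,0.0],[5.1,-38.2,24.2,0.05,0.0,0.0],[5.1,-37.0,26.1,0.05,0.0,0.0],[5.1,-35.6,27.9,0.05,0.0,0.0]]
```

Emit:
step_arm(
  rows=[
    [5, -40, 20, 0.05, 0.004, 0],
    [5, -39, 22, 0.05, 0, 0],
    [5, -38, 24, 0.05, 0, 0],
    [5, -37, 26, 0.05, 0, 0],
    [5, -36, 28, 0.05, 0, 0],
    [0, 0, 0, 0, 0, 0],
  ],
)

```text
t: 3.0
eef_pos: [497.6, -410.1, 269.0]
tcp_rot: [1.814, 1.57, 1.27]
ft_force: [-0.9, 0.0, 0.3]
opening: 0.007
```

```bash
python3 - <<'E'
from h import *
im,c,P=grab('wrist','w1.png')
np.savez('w1.npz',im=im,P=P); print(tool()[:3,3])
E
```

```text
[ 497.528002   -408.64310092  269.42494005]
```

```bash
python3 - <<'E'
from h import *
im=cv2.imread('pics/w1.png')
cv2.imwrite('pics/w1c.png',cv2.resize(im[0:200,200:410],None,fx=3,fy=3,interpolation=2))
E
cat > car.py <<'E'
from h import *
def axis_fit(pegs,pins):
    pass
def analyse(im,c,P,near,verbose=True):
    """carriers: blue blobs -> convex hull corners, grey disc, lugs"""
    H,S,V=cv2.split(cv2.cvtColor(im,cv2.COLOR_RGB2HSV))
    res=[]
    m=((H>100)&(H<125)&(S>110)&(V>40)).astype(np.uint8)
    m=cv2.morphologyEx(m,cv2.MORPH_CLOSE,np.ones((3,3)))
    cs,_=cv2.findContours(m,cv2.RETR_EXTERNAL,cv2.CHAIN_APPROX_NONE)
    for k in cs:
        if cv2.contourArea(k)<1200: continue
        X=cast(k.reshape(-1,2).astype(float),c,P,40)[:,:2]
        if np.linalg.norm(X.mean(0)-near)>130: continue
        (cx,cy),(w,h),a=cv2.minAreaRect(X.astype(np.float32))
        edge=k.reshape(-1,2)[:,1].min()<=1
        res.append((cx,cy,w,h,a%90,edge))
    return res
E
python3 - <<'E'
from car import *
d=np.load('w1.npz');im,P=d['im'],d['P'];c=env.get_calibration('wrist')
C=lambda u,v,z:cast([(200+u/3,v/3)],c,P,z)[0]
hub=C(311,294,30);print('hub',hub.round(1))
pegs=np.array([C(204,237,46),C(408,221,46),C(320,408,46)]);pins=np.array([C(271,209,46),C(396,296,46),C(266,364,46)])
pb=np.array([C(91,65,75),C(588,206,75),C(246,556,75)])
print('hub from pegs',pegs.mean(0),'pins',pins.mean(0),'posts',pb.mean(0))
print(pegs.round(1));print(pins.round(1));print(pb.round(1))
o=pegs.mean(0)
for n,A in (('peg',pegs),('pin',pins),('post',pb)):
    print(n,np.linalg.norm((A-o)[:,:2],axis=1).round(1),np.degrees(np.arctan2((A-o)[:,1],(A-o)[:,0])).round(1))
for r in analyse(im,c,P,o[:2]): print(np.round(r,1))
H,S,V=cv2.split(cv2.cvtColor(im,cv2.COLOR_RGB2HSV))
for b in blobs((S<30)&(V>185),300): print(b,cast(b[0],c,P,15).round(1))
E
```

```text
hub [ 538.7 -324.1   30. ]
hub from pegs [ 539.22489614 -323.84649996   46.        ] pins [ 539.31908483 -323.9588466    46.        ] posts [ 539.1866559  -324.22108266   75.        ]
[[ 514.3 -285.5   46. ]
 [ 584.8 -321.5   46. ]
 [ 518.6 -364.5   46. ]]
[[ 541.9 -290.5   46. ]
 [ 566.9 -343.    46. ]
 [ 509.1 -338.4   46. ]]
[[ 513.6 -224.    75. ]
 [ 638.4 -352.1   75. ]
 [ 465.5 -396.6   75. ]]
peg [45.8 45.7 45.6] [ 123.1    2.9 -116.9]
pin [33.5 33.7 33.4] [  85.4  -34.6 -154.2]
post [103.1 103.1 103.6] [ 104.4  -15.9 -135.4]
[ 548.1 -397.6   71.6   70.8   88.7    0. ]
[ 470.5 -296.6   70.8   71.7   60.1    0. ]
[ 606.5 -282.4   71.8   71.    16.2    1. ]
([131.8, 20.2], 1637, [109, 0, 46, 44]) [[ 408.2 -138.4   15. ]]
([309.8, 66.1], 11222, [210, 0, 194, 151]) [[ 565.2 -294.9   15. ]]
([146.9, 76.3], 1530, [126, 54, 43, 46]) [[ 383.1 -197.8   15. ]]
([152.6, 126.5], 1351, [132, 106, 42, 42]) [[ 349.7 -250.    15. ]]
```

```bash
python3 - <<'E'
from h import *
c=env.get_calibration('side');P=c['pose']
print(cast([(247,168),(437,160),(407,185),(440,205),(388,212),(369,188)],c,P,0).round(0))
E
```

```text
[[ 518.   29.    0.]
 [ 975. -262.    0.]
 [ 818. -303.    0.]
 [ 822. -416.    0.]
 [ 700. -360.    0.]
 [ 728. -254.    0.]]
```

```bash
cat >> car.py <<'E'
O=np.array([539.2,-324.0]); PHI=dict(A=164.7,B=44.7,C=-75.3)
def bay(n,u,v,z=None):
    f=np.radians(PHI[n]); p=O+u*np.array([np.cos(f),np.sin(f)])+v*np.array([-np.sin(f),np.cos(f)])
    return p if z is None else np.r_[p,z]
E
python3 - <<'E'
from car import *
a=np.radians(-75.3)
T=plan(bay('C',138,0,120),a); plan(bay('C',138,0,59),a,T=T,n=2)
E
```

```text
from [ 497.5 -408.6  269.4] ang -31.1 t 3.05 n 5
[[29.9,-0.4,18.2,0.154,-0.0,-0.001],[29.9,2.4,18.0,0.154,0.0,0.0],[29.9,5.1,17.5,0.154,0.0,0.0],[29.9,7.7,16.5,0.154,0.0,0.0],[29.9,10.2,15.1,0.154,0.0,0.0]]
from [ 574.2 -457.5  120. ] ang -75.3 t 3.05 n 2
[[30.5,0.0,0.0,-0.0,0.0,0.0],[30.5,0.0,0.0,-0.0,0.0,0.0]]
```

Emit:
step_arm(
  rows=[
    [20, 0, 18, 0.154, 0, 0],
    [30, 2, 18, 0.154, 0, 0],
    [30, 5, 17, 0.154, 0, 0],
    [35, 8, 16, 0.154, 0, 0],
    [35, 10, 15, 0.154, 0, 0],
    [0, 0, 0, 0, 0, 0],
  ],
)

```text
t: 3.8
eef_pos: [576.4, -451.3, 119.0]
tcp_rot: [1.495, 1.569, 0.166]
ft_force: [-0.8, 0.4, -0.3]
opening: 0.003
```

```bash
python3 - <<'E'
from car import *
a=np.radians(-75.3)
plan(bay('C',138,0,59),a,n=3)
im,c,P=grab('wrist','w2.png')
E
```

```text
from [ 576.4 -451.3  119. ] ang -76.1 t 3.8 n 3
[[20.0,-1.2,1.8,-0.005,0.0,-0.002],[20.0,-1.2,1.8,-0.005,0.0,0.0],[20.0,-1.2,1.8,-0.005,0.0,0.0]]
```

Emit:
step_arm(
  rows=[
    [20, -1, 2, -0.005, 0, 0],
    [20, -1, 2, -0.005, 0, 0],
    [20, -1, 2, 0, 0, 0],
    [0, 0, 0, 0, 0, 0],
  ],
)

```text
t: 4.35
eef_pos: [575.1, -458.1, 61.1]
tcp_rot: [0.788, 1.563, -0.522]
ft_force: [0.1, 0.0, -0.5]
opening: 0.004
```

```bash
python3 - <<'E'
from car import *
a=np.radians(-75.3)
plan(bay('C',128,0,59),a,n=3)
im,c,P=grab('side'); cv2.imwrite('pics/s3.png',cv2.resize(im[140:300,200:440],None,fx=3,fy=3)[:,:,::-1])
E
```

```text
from [ 575.1 -458.1   61.1] ang -75.0 t 4.35 n 3
[[0.7,-0.2,-3.6,0.002,0.005,-0.005],[0.7,-0.2,-3.6,0.002,0.0,0.0],[0.7,-0.2,-3.6,0.002,0.0,0.0]]
```

Emit:
step_arm(
  rows=[
    [1, 0, -4, 0, 0.005, -0.005],
    [0.5, 0, -4, 0, 0, 0],
    [0, 0, -3, 0, 0, 0],
    [0, 0, -3, 0, 0, 0],
    [0, 0, -3, 0, 0, 0],
    [0, 0, 0, 0, 0, 0],
  ],
)

```text
t: 5.15
eef_pos: [571.5, -441.0, 62.7]
tcp_rot: [0.575, 1.566, -0.734]
ft_force: [-0.6, -0.7, 0.6]
opening: 0.005
```

```bash
cat >> car.py <<'E'
def look(bn,tag):
    T=tool(); f=np.radians(PHI[bn]); d=T[:2,3]-O
    print('tool u,v,z',round(d@[np.cos(f),np.sin(f)],1),round(d@[-np.sin(f),np.cos(f)],1),round(T[2,3],1),'ang',np.degrees(np.arctan2(T[1,2],T[0,2])).round(1),env.state()['ft_force'].round(1))
    im,c,P=grab('side'); cv2.imwrite(f'pics/s{tag}.png',cv2.resize(im[160:280,250:430],None,fx=4,fy=4,interpolation=2)[:,:,::-1])
E
python3 - <<'E'
from car import *
look('C',4)
E
```

```text
tool u,v,z 121.4 1.6 62.7 ang -75.0 [-0.6 -0.7  0.6]
```

Emit:
step_arm(
  rows=[
    [2, -0.5, 0, 0, 0, 0],
    [2, -0.5, 0, 0, 0, 0],
    [0, 0, 0, 0, 0, 0],
  ],
)

```text
t: 5.58
eef_pos: [570.4, -441.6, 58.2]
tcp_rot: [0.573, 1.566, -0.736]
ft_force: [-0.3, 0.2, 0.4]
opening: 0.005
```

Emit:
step_arm(
  rows=[
    [0, 0, -1.5, 0, 0, 0],
    [0, 0, -1.5, 0, 0, 0],
    [0, 0, 0, 0, 0, 0],
  ],
)

```text
t: 5.95
eef_pos: [569.9, -439.0, 58.3]
tcp_rot: [0.553, 1.565, -0.757]
ft_force: [-0.2, -0.4, -0.6]
opening: 0.002
```

```bash
python3 - <<'E'
from car import *
look('C',5)
E
```

```text
tool u,v,z 119.0 0.5 58.3 ang -75.0 [-0.2 -0.4 -0.6]
```

Emit:
step_arm(
  rows=[
    [0, 0, -1.5, 0, 0, 0],
    [0, 0, -1.5, 0, 0, 0],
    [0, 0, -1, 0, 0, 0],
    [0, 0, 0, 0, 0, 0],
  ],
)

```text
t: 6.5
eef_pos: [569.5, -435.7, 58.8]
tcp_rot: [0.552, 1.562, -0.758]
ft_force: [0.6, -1.4, 0.6]
opening: 0.002
```

```bash
python3 - <<'E'
from car import *
look('C',6)
E
```

```text
tool u,v,z 115.7 1.0 58.8 ang -75.0 [ 0.6 -1.4  0.6]
```

Emit:
step_arm(
  rows=[
    [0, 0, -1.5, 0, 0, 0],
    [0, 0, -1.5, 0, 0, 0],
    [0, 0, 0, 0, 0, 0],
  ],
)

```text
t: 6.92
eef_pos: [570.0, -434.0, 59.7]
tcp_rot: [0.563, 1.557, -0.748]
ft_force: [2.3, -0.9, 0.2]
opening: 0.003
```

Emit:
step_arm(
  rows=[
    [0, 0, -1.5, 0, 0, 0],
    [0, 0, 0, 0, 0, 0],
  ],
)

```text
t: 7.18
eef_pos: [570.1, -433.0, 60.0]
tcp_rot: [0.563, 1.555, -0.747]
ft_force: [0.9, -1.6, 1.8]
opening: 0.003
```

Emit:
step_arm(
  rows=[
    [0, 0, -1.5, 0, 0, 0],
    [0, 0, 0, 0, 0, 0],
  ],
)

```text
t: 7.42
eef_pos: [570.1, -431.9, 60.3]
tcp_rot: [0.564, 1.553, -0.746]
ft_force: [1.4, -1.1, 1.2]
opening: 0.002
```

```bash
python3 - <<'E'
from car import *
look('C',7)
E
```

```text
tool u,v,z 112.2 2.6 60.3 ang -75.1 [ 1.4 -1.1  1.2]
```

```bash
python3 - <<'E'
from car import *
plan(bay('C',110,1,58.5),np.radians(-75.3),n=2)
E
```

```text
from [ 570.1 -431.9   60.3] ang -75.1 t 7.47 n 2
[[0.9,-0.7,-1.1,0.002,0.015,-0.01],[0.9,-0.7,-1.1,0.002,0.0,0.0]]
```

Emit:
step_arm(
  rows=[
    [1, -0.5, -1, 0, 0.015, -0.01],
    [1, -0.5, -1, 0, 0, 0],
    [0, 0, 0, 0, 0, 0],
  ],
)

```text
t: 7.85
eef_pos: [569.8, -432.0, 60.0]
tcp_rot: [0.358, 1.566, -0.953]
ft_force: [1.4, -2.8, 1.0]
opening: 0.008
```

Emit:
step_arm(
  rows=[
    [0, 0, -1.5, 0, 0, 0],
    [0, 0, -1, 0, 0, 0],
    [0, 0, 0, 0, 0, 0],
  ],
)

```text
t: 8.22
eef_pos: [570.6, -430.7, 60.4]
tcp_rot: [0.497, 1.562, -0.814]
ft_force: [3.0, -3.6, -0.1]
opening: 0.003
```

```bash
python3 - <<'E'
from car import *
look('C',8)
E
```

```text
tool u,v,z 111.2 3.3 60.4 ang -75.1 [ 3.  -3.6 -0.1]
```

Emit:
step_arm(
  rows=[
    [0, -1, 8, 0, 0, 0],
    [-20, 0, 15, 0, 0, 0],
    [-50, 0, 5, 0, 0, 0],
    [-50, 0, 0, 0, 0, 0],
    [-40, 0, 0, 0, 0, 0],
  ],
)

```text
t: 8.9
eef_pos: [573.2, -456.4, 218.0]
tcp_rot: [-2.558, 1.559, 2.414]
ft_force: [-0.0, -0.3, -0.4]
opening: 0.002
```

```bash
python3 - <<'E'
from car import *
plan([490,-425,260],-0.53)
E
```

```text
from [ 573.2 -456.4  218. ] ang -75.1 t 8.9 n 5
[[-8.4,-14.5,-10.3,-0.156,-0.01,0.007],[-8.4,-12.7,-12.5,-0.156,0.0,0.0],[-8.4,-10.6,-14.3,-0.156,0.0,0.0],[-8.4,-8.2,-15.8,-0.156,0.0,0.0],[-8.4,-5.7,-16.9,-0.156,0.0,0.0]]
```

Emit:
step_arm(
  rows=[
    [-8, -14, -10, -0.156, -0.01, 0.007],
    [-8, -13, -12, -0.156, 0, 0],
    [-8, -11, -14, -0.156, 0, 0],
    [-8, -8, -16, -0.156, 0, 0],
    [-8, -6, -17, -0.156, 0, 0],
    [0, 0, 0, 0, 0, 0],
  ],
)

```text
t: 9.65
eef_pos: [485.1, -425.4, 260.8]
tcp_rot: [2.637, 1.563, 2.129]
ft_force: [0.5, -0.5, 0.4]
opening: 0.004
```

```bash
cat >> car.py <<'E'
def full(tag,show=True):
    im,c,P=grab('wrist',f'w{tag}.png')
    cv2.imwrite(f'pics/w{tag}c.png',cv2.resize(im[0:230,130:430],None,fx=2.6,fy=2.6,interpolation=2)[:,:,::-1])
    for r in analyse(im,c,P,O):
        d=np.array(r[:2])-O; ph=np.degrees(np.arctan2(d[1],d[0])); n=min(PHI,key=lambda k:abs((ph-PHI[k]+180)%360-180))
        f=np.radians(PHI[n]); dev=(r[4]-PHI[n]+45)%90-45
        print(n,'u,v',round(d@[np.cos(f),np.sin(f)],1),round(d@[-np.sin(f),np.cos(f)],1),'dev deg',round(dev,1),'size',np.round(r[2:4],1),'cut' if r[5] else '')
    return im,c,P
E
python3 - <<'E'
from car import *
im,c,P=full(9)
H,S,V=cv2.split(cv2.cvtColor(im,cv2.COLOR_RGB2HSV))
for b in blobs((H>5)&(H<18)&(S>170)&(V>160),8): print(b[0],b[1],cast(b[0],c,P,75).round(1))
E
```

```text
C u,v 69.2 -5.3 dev deg -7.7 size [70.8 71.1] 
A u,v 73.7 -8.3 dev deg -14.1 size [69.7 71.8] 
B u,v 76.8 -17.5 dev deg -28.1 size [71.8 71.6] cut
[236.5, 0.9] 14 [[ 509.5 -227.9   75. ]]
[409.4, 49.8] 66 [[ 640.  -351.5   75. ]]
```

```bash
python3 - <<'E'
from car import *
a=np.radians(-75.3)
T=plan(bay('C',130,11,140),a);T=plan(bay('C',130,11,58),a,T=T,n=2)
E
```

```text
from [ 485.6 -425.5  260.3] ang -29.2 t 9.7 n 5
[[24.1,5.7,19.1,0.161,-0.007,-0.004],[24.1,8.7,17.9,0.161,0.0,0.0],[24.1,11.5,16.3,0.161,0.0,0.0],[24.1,13.9,14.2,0.161,0.0,0.0],[24.1,16.0,11.8,0.161,0.0,0.0]]
from [ 582.8 -447.   140. ] ang -75.3 t 9.7 n 2
[[41.0,0.0,0.0,-0.0,0.0,0.0],[41.0,0.0,0.0,-0.0,0.0,0.0]]
```

Emit:
step_arm(
  rows=[
    [10, 6, 19, 0.161, -0.007, -0.004],
    [20, 9, 18, 0.161, 0, 0],
    [30, 11, 16, 0.161, 0, 0],
    [30, 14, 14, 0.161, 0, 0],
    [30, 16, 12, 0.161, 0, 0],
    [0, 0, 0, 0, 0, 0],
  ],
)

```text
t: 10.45
eef_pos: [586.7, -448.6, 131.7]
tcp_rot: [-2.48, 1.564, 2.444]
ft_force: [-0.7, 0.1, 0.8]
opening: 0.007
```

```bash
python3 - <<'E'
from car import *
a=np.radians(-75.3)
T=plan(bay('C',130,11,58),a,n=3)
E
```

```text
from [ 586.7 -448.6  131.7] ang -77.9 t 10.45 n 3
[[24.6,-1.2,-0.8,-0.015,-0.006,0.004],[24.6,-1.1,-0.8,-0.015,0.0,0.0],[24.6,-1.1,-0.9,-0.015,0.0,0.0]]
```

Emit:
step_arm(
  rows=[
    [25, -1, -1, -0.015, -0.006, 0.004],
    [25, -1, -1, -0.015, 0, 0],
    [22, -1, -1, -0.015, 0, 0],
    [0, 0, 0, 0, 0, 0],
  ],
)

```text
t: 10.95
eef_pos: [582.9, -446.9, 61.3]
tcp_rot: [0.254, 1.569, -1.052]
ft_force: [-0.3, 1.1, 0.4]
opening: 0.005
```

Emit:
step_arm(
  rows=[
    [2, 0, -4, 0, 0, 0],
    [0, 0, -3, 0, 0, 0],
    [0, 0, -3, 0, 0, 0],
    [0, 0, -2, 0, 0, 0],
    [0, 0, -2, 0, 0, 0],
  ],
)

```text
t: 11.58
eef_pos: [580.0, -433.5, 64.0]
tcp_rot: [0.488, 1.564, -0.817]
ft_force: [-1.0, -0.4, -0.3]
opening: 0.003
```

```bash
python3 - <<'E'
from car import *
look('C',10)
E
```

```text
tool u,v,z 116.3 11.7 64.0 ang -74.8 [-1.  -0.4 -0.3]
```

Emit:
step_arm(
  rows=[
    [0, 0, 4, 0, 0, 0],
    [0, 0, 4, 0, 0, 0],
    [3, 0, 0, 0, 0.005, 0],
    [3, 0, 0, 0, 0, 0],
    [0, 0, 0, 0, 0, 0],
  ],
)

```text
t: 12.25
eef_pos: [582.1, -441.8, 57.0]
tcp_rot: [1.463, 1.568, 0.158]
ft_force: [-1.0, 0.1, 0.7]
opening: 0.002
```

```bash
python3 - <<'E'
from car import *
look('C',10)
plan(bay('C',117,11,58),np.radians(-75.3),n=3)
E
```

```text
tool u,v,z 124.9 11.6 57.0 ang -74.8 [-1.   0.1  0.7]
from [ 582.2 -441.9   57.2] ang -74.8 t 12.3 n 3
[[-0.3,-0.2,-2.6,0.003,0.001,-0.003],[-0.3,-0.2,-2.6,0.003,0.0,0.0],[-0.3,-0.2,-2.6,0.003,0.0,0.0]]
```

Emit:
step_arm(
  rows=[
    [0.3, 0, -2.5, 0.005, 0, 0],
    [0.5, 0, -2.5, 0, 0, 0],
    [0.5, 0, -2, 0, 0, 0],
    [0.5, 0, -2, 0, 0, 0],
  ],
)

```text
t: 12.8
eef_pos: [579.8, -432.4, 55.6]
tcp_rot: [1.337, 1.567, 0.027]
ft_force: [-0.2, 0.3, -0.7]
opening: 0.005
```

Emit:
step_arm(
  rows=[
    [0.5, 0, -1.5, 0, 0, 0],
    [0.5, 0, -1.5, 0, 0, 0],
    [0.3, 0, -1, 0, 0, 0],
  ],
)

```text
t: 13.18
eef_pos: [579.8, -429.8, 55.4]
tcp_rot: [0.814, 1.563, -0.497]
ft_force: [2.2, -3.1, 1.8]
opening: 0.001
```

Emit:
step_arm(
  rows=[
    [0.5, 0, -1, 0, 0, 0],
    [0.5, 0, -1, 0, 0, 0],
  ],
)

```text
t: 13.42
eef_pos: [580.1, -429.3, 55.4]
tcp_rot: [0.695, 1.559, -0.616]
ft_force: [2.5, -5.9, 3.7]
opening: 0.007
```

```bash
python3 - <<'E'
from car import *
look('C',11)
plan(bay('C',110,11,58),np.radians(-75.3),n=3)
E
```

```text
tool u,v,z 112.2 12.8 55.4 ang -75.1 [ 2.5 -5.9  3.7]
from [ 580.1 -429.2   55.4] ang -75.1 t 13.47 n 3
[[-0.9,-0.6,-0.7,0.001,0.009,-0.008],[-0.9,-0.6,-0.7,0.001,0.0,0.0],[-0.9,-0.6,-0.7,0.001,0.0,0.0]]
```

Emit:
step_arm(
  rows=[
    [-2, -0.5, -0.5, 0, 0.009, -0.008],
    [-1, -0.5, -1, 0, 0, 0],
    [0, 0, -1, 0, 0, 0],
  ],
)

```text
t: 13.85
eef_pos: [578.3, -426.5, 58.1]
tcp_rot: [-2.519, 1.569, 2.453]
ft_force: [3.9, -4.0, 0.2]
opening: 0.003
```

Emit:
step_arm(
  rows=[
    [0, -0.3, -1.5, 0, 0, 0],
    [0.3, -0.3, -1.5, 0, 0, 0],
  ],
)

```text
t: 14.1
eef_pos: [579.0, -425.1, 58.5]
tcp_rot: [0.67, 1.565, -0.641]
ft_force: [6.7, -5.2, -0.6]
opening: 0.004
```

Emit:
step_arm(
  rows=[
    [0.3, -0.3, -1.5, 0, 0, 0],
    [0.3, -0.3, -1.5, 0, 0, 0],
  ],
)

```text
t: 14.35
eef_pos: [579.8, -423.7, 58.9]
tcp_rot: [0.661, 1.558, -0.651]
ft_force: [6.9, -4.8, -0.1]
opening: 0.005
```

```bash
python3 - <<'E'
from car import *
look('C',12)
plan(bay('C',106,11,58),np.radians(-75.3),n=3)
E
```

```text
tool u,v,z 106.8 14.0 58.9 ang -75.2 [ 6.9 -4.8 -0.1]
from [ 579.9 -423.6   58.9] ang -75.2 t 14.4 n 3
[[0.3,-1.0,-0.2,0.001,0.01,-0.008],[0.3,-1.0,-0.2,0.001,0.0,0.0],[0.3,-1.0,-0.2,0.001,0.0,0.0]]
```

Emit:
step_arm(
  rows=[
    [0.3, 0.5, -0.3, 0, 0.005, -0.004],
    [0.3, 0.7, -0.7, 0, 0, 0],
  ],
)

```text
t: 14.65
eef_pos: [581.1, -422.5, 58.5]
tcp_rot: [0.637, 1.563, -0.675]
ft_force: [0.8, -2.9, 1.5]
opening: 0.006
```

Emit:
step_arm(
  rows=[
    [0.3, 0.7, -0.8, 0, 0, 0],
    [0.3, 0.7, -0.8, 0, 0, 0],
  ],
)

```text
t: 14.9
eef_pos: [582.1, -420.9, 58.4]
tcp_rot: [0.585, 1.562, -0.727]
ft_force: [-0.3, -4.7, 4.0]
opening: 0.004
```

Emit:
step_arm(
  rows=[
    [0.3, 0.7, -0.8, 0, 0, 0],
    [0.3, 0.7, -0.8, 0, 0, 0],
  ],
)

```text
t: 15.15
eef_pos: [582.8, -420.5, 58.4]
tcp_rot: [0.42, 1.559, -0.892]
ft_force: [-1.5, -8.0, 2.5]
opening: 0.004
```

```bash
python3 - <<'E'
from car import *
look('C',13)
plan(bay('C',106,11,58),np.radians(-75.3),n=3)
E
```

```text
tool u,v,z 104.4 17.7 58.4 ang -75.1 [-1.5 -8.   2.5]
from [ 582.8 -420.5   58.4] ang -75.1 t 15.2 n 3
[[0.1,-2.2,0.5,0.001,0.011,-0.005],[0.1,-2.2,0.5,0.001,0.0,0.0],[0.1,-2.2,0.5,0.001,0.0,0.0]]
```

Emit:
step_arm(
  rows=[
    [0, 0, 6, 0, 0.006, -0.003],
    [-10, 0, 12, 0, 0, 0],
    [-50, 0, 5, 0, 0, 0],
    [-50, 0, 0, 0, 0, 0],
    [-40, 0, 0, 0, 0, 0],
  ],
)

```text
t: 15.82
eef_pos: [587.5, -442.8, 208.8]
tcp_rot: [-2.592, 1.562, 2.38]
ft_force: [-0.4, 0.3, 0.0]
opening: 0.005
```

```bash
python3 - <<'E'
from car import *
plan([495,-425,260],-0.53)
E
```

```text
from [ 587.5 -442.8  208.8] ang -75.2 t 15.82 n 5
[[-10.2,-17.0,-8.2,-0.156,-0.007,0.005],[-10.2,-15.5,-10.7,-0.156,0.0,0.0],[-10.2,-13.6,-13.0,-0.156,0.0,0.0],[-10.2,-11.4,-15.0,-0.156,0.0,0.0],[-10.2,-9.0,-16.6,-0.156,0.0,0.0]]
```

Emit:
step_arm(
  rows=[
    [-10, -17, -8, -0.156, -0.007, 0.005],
    [-10, -15, -11, -0.156, 0, 0],
    [-10, -14, -13, -0.156, 0, 0],
    [-10, -11, -15, -0.156, 0, 0],
    [-10, -9, -16, -0.156, 0, 0],
    [0, 0, 0, 0, 0, 0],
  ],
)

```text
t: 16.58
eef_pos: [493.8, -426.9, 267.3]
tcp_rot: [0.343, 1.565, -0.165]
ft_force: [0.4, -0.2, -0.1]
opening: 0.008
```

```bash
python3 - <<'E'
from car import *
im,c,P=full(14)
H,S,V=cv2.split(cv2.cvtColor(im,cv2.COLOR_RGB2HSV))
for b in blobs((H>5)&(H<18)&(S>170)&(V>160),8): print(b[0],b[1],cast(b[0],c,P,75).round(1))
E
```

```text
C u,v 65.2 -0.8 dev deg 0.1 size [70.8 70.9] 
A u,v 73.5 -8.5 dev deg -14.0 size [69.8 71.6] 
B u,v 77.0 -17.7 dev deg -28.2 size [72.2 71.5] cut
[225.8, 2.7] 43 [[ 509.6 -224.9   75. ]]
[397.0, 53.7] 55 [[ 640.2 -351.6   75. ]]
```

C (green dot bay) is square: deviation 0.1°, on its peg and at the pin. Next is carrier A (near the robot).

```bash
python3 - <<'E'
from car import *
a=np.radians(-15.3)
T=plan(bay('A',130,5,130),a);T=plan(bay('A',130,5,58),a,T=T,n=2)
E
```

```text
from [ 494.3 -427.   266.7] ang -29.2 t 16.62 n 4
[[34.2,18.9,-34.0,-0.061,0.005,-0.002],[34.2,20.9,-32.8,-0.061,0.0,0.0],[34.2,22.9,-31.5,-0.061,0.0,0.0],[34.2,24.8,-30.0,-0.061,0.0,0.0]]
from [ 412.5 -294.5  130. ] ang -15.3 t 16.62 n 2
[[36.0,0.0,0.0,-0.0,0.0,0.0],[36.0,0.0,0.0,-0.0,0.0,0.0]]
```

Emit:
step_arm(
  rows=[
    [20, 19, -34, -0.061, 0.005, 0],
    [34, 21, -33, -0.061, 0, 0],
    [38, 23, -31, -0.061, 0, 0],
    [40, 25, -30, -0.061, 0, 0],
    [0, 0, 0, 0, 0, 0],
  ],
)

```text
t: 17.25
eef_pos: [413.8, -290.6, 129.2]
tcp_rot: [1.97, 1.567, 1.695]
ft_force: [0.3, -0.4, -0.1]
opening: 0.005
```

```bash
python3 - <<'E'
from car import *
a=np.radians(-15.3)
T=plan(bay('A',130,5,58),a,n=3)
E
```

```text
from [ 413.8 -290.6  129.2] ang -15.8 t 17.25 n 3
[[23.7,-1.4,-0.1,-0.003,-0.001,-0.003],[23.7,-1.4,-0.1,-0.003,0.0,0.0],[23.7,-1.4,-0.1,-0.003,0.0,0.0]]
```

Emit:
step_arm(
  rows=[
    [24, -1, 0, -0.003, 0, -0.003],
    [24, -1, 0, -0.003, 0, 0],
    [22, -1, 0, -0.003, 0, 0],
    [0, 0, 0, 0, 0, 0],
  ],
)

```text
t: 17.75
eef_pos: [418.1, -297.2, 58.1]
tcp_rot: [-0.469, 1.568, -0.747]
ft_force: [-0.4, -0.0, -0.0]
opening: 0.007
```

```bash
python3 - <<'E'
from car import *
look('A',20)
plan(bay('A',117,5,58),np.radians(-15.3),n=4)
E
```

```text
tool u,v,z 123.9 6.1 58.1 ang -15.9 [-0.4 -0.  -0. ]
from [ 418.3 -297.4   58.9] ang -15.9 t 17.8 n 4
[[0.2,0.3,1.6,-0.003,0.004,0.002],[0.2,0.3,1.6,-0.003,0.0,0.0],[0.2,0.3,1.6,-0.003,0.0,0.0],[0.2,0.3,1.6,-0.003,0.0,0.0]]
```

Finger is just outside carrier A's outer edge near its outer corner. Push inward along a slanting path.

Emit:
step_arm(
  rows=[
    [0.3, 0, 2, 0, 0.004, 0.002],
    [0.3, 0, 2, 0, 0, 0],
    [0.3, 0, 2, 0, 0, 0],
    [0.3, 0, 1.5, 0, 0, 0],
  ],
)

```text
t: 18.3
eef_pos: [421.3, -299.4, 59.8]
tcp_rot: [2.984, 1.558, 2.703]
ft_force: [-11.5, -3.9, -0.8]
opening: 0.004
```

Emit:
step_arm(
  rows=[
    [0.3, -0.7, 1, 0, 0, 0],
    [0.3, -0.7, 1, 0, 0, 0],
    [0.2, -0.7, 1, 0, 0, 0],
  ],
)

```text
t: 18.68
eef_pos: [422.0, -302.9, 61.3]
tcp_rot: [3.023, 1.555, 2.74]
ft_force: [-6.0, -2.1, -0.8]
opening: 0.006
```

```bash
python3 - <<'E'
from car import *
look('A',21)
plan(bay('A',110,10,58),np.radians(-15.3),n=4)
E
```

```text
tool u,v,z 118.6 10.5 61.3 ang -16.2 [-6.  -2.1 -0.8]
from [ 422.1 -303.    61.4] ang -16.2 t 18.73 n 4
[[0.8,0.2,2.1,-0.004,-0.016,-0.002],[0.8,0.2,2.1,-0.004,0.0,0.0],[0.8,0.2,2.1,-0.004,0.0,0.0],[0.8,0.2,2.1,-0.004,0.0,0.0]]
```

Emit:
step_arm(
  rows=[
    [1.5, -0.7, 0.8, 0, -0.012, -0.002],
    [1, -0.8, 1, 0, 0, 0],
    [0.3, -0.8, 1, 0, 0, 0],
  ],
)

```text
t: 19.1
eef_pos: [423.3, -306.9, 61.1]
tcp_rot: [-2.959, 1.565, 3.038]
ft_force: [-5.6, -1.9, -0.6]
opening: 0.004
```

Emit:
step_arm(
  rows=[
    [0.5, -0.8, 1, 0, 0, 0],
    [0.5, -0.8, 1, 0, 0, 0],
  ],
)

```text
t: 19.35
eef_pos: [424.5, -309.8, 61.9]
tcp_rot: [-2.863, 1.565, 3.133]
ft_force: [-4.9, -1.0, 0.1]
opening: 0.006
```

```bash
python3 - <<'E'
from car import *
look('A',22)
plan(bay('A',106,15,58),np.radians(-15.3),n=4)
E
```

```text
tool u,v,z 114.3 16.6 61.9 ang -16.5 [-4.9 -1.   0.1]
from [ 424.6 -310.    61.9] ang -16.5 t 19.4 n 4
[[1.0,0.5,2.0,-0.005,-0.006,0.002],[1.0,0.5,2.0,-0.005,0.0,0.0],[1.0,0.5,2.0,-0.005,0.0,0.0],[1.0,0.4,2.0,-0.005,0.0,0.0]]
```

Emit:
step_arm(
  rows=[
    [2, -0.3, 0.8, 0, -0.006, 0],
    [1.5, -0.5, 1, 0, 0, 0],
  ],
)

```text
t: 19.65
eef_pos: [425.5, -312.1, 60.2]
tcp_rot: [-1.905, 1.568, -2.193]
ft_force: [-6.4, -2.8, -1.0]
opening: 0.004
```

Emit:
step_arm(
  rows=[
    [0.5, -0.6, 1, 0, 0, 0],
    [0.5, -0.6, 1, 0, 0, 0],
  ],
)

```text
t: 19.9
eef_pos: [427.2, -314.7, 61.0]
tcp_rot: [-1.689, 1.567, -1.98]
ft_force: [-1.6, -0.2, -1.0]
opening: 0.002
```

```bash
python3 - <<'E'
from car import *
look('A',23)
plan(bay('A',106,15,58),np.radians(-15.3),n=4)
E
```

```text
tool u,v,z 110.4 20.6 61.0 ang -16.6 [-1.6 -0.2 -1. ]
from [ 427.4 -314.9   61. ] ang -16.6 t 19.95 n 4
[[0.7,1.5,1.0,-0.006,-0.0,0.004],[0.7,1.4,1.0,-0.006,0.0,0.0],[0.7,1.4,1.0,-0.006,0.0,0.0],[0.7,1.4,1.1,-0.006,0.0,0.0]]
```

Emit:
step_arm(
  rows=[
    [0, 0, -4, 0, 0, 0],
    [1, 4, -1, -0.01, 0, 0.004],
    [1, 3, 0, -0.01, 0, 0],
    [0, 0, 0, 0, 0, 0],
  ],
)

```text
t: 20.45
eef_pos: [425.3, -306.4, 59.9]
tcp_rot: [-0.142, 1.569, -0.411]
ft_force: [0.4, 0.4, -0.0]
opening: 0.005
```

```bash
python3 - <<'E'
from car import *
look('A',24)
plan(bay('A',106,14,58.5),np.radians(-15.3),n=4)
E
```

```text
tool u,v,z 114.5 13.0 59.9 ang -15.4 [ 0.4  0.4 -0. ]
from [ 425.3 -306.5   59.9] ang -15.4 t 20.5 n 4
[[0.4,-0.2,2.1,-0.001,0.002,0.0],[0.4,-0.2,2.1,-0.001,0.0,0.0],[0.4,-0.2,2.1,-0.001,0.0,0.0],[0.4,-0.2,2.1,-0.001,0.0,0.0]]
```

Emit:
step_arm(
  rows=[
    [0.4, -0.3, 2, 0, 0, 0],
    [0.4, -0.3, 1.5, 0, 0, 0],
    [0.4, -0.3, 1, 0, 0, 0],
  ],
)

```text
t: 20.88
eef_pos: [429.4, -308.5, 58.6]
tcp_rot: [0.015, 1.57, -0.254]
ft_force: [-4.6, 0.6, 3.4]
opening: 0.006
```

Emit:
step_arm(
  rows=[
    [0.4, -0.4, 1, 0, 0, 0],
    [0.4, -0.4, 1, 0, 0, 0],
  ],
)

```text
t: 21.12
eef_pos: [430.1, -309.3, 57.6]
tcp_rot: [2.571, 1.569, 2.302]
ft_force: [-5.9, 1.9, 4.7]
opening: 0.002
```

```bash
python3 - <<'E'
from car import *
look('A',25)
E
```

```text
tool u,v,z 109.1 14.6 57.6 ang -15.4 [-5.9  1.9  4.7]
```

Emit:
step_arm(
  rows=[
    [0, 0, -6, 0, 0, 0],
    [-10, 0, -12, 0, 0, 0],
    [-50, 0, -5, 0, 0, 0],
    [-60, 0, 0, 0, 0, 0],
    [-60, 0, 0, 0, 0, 0],
  ],
)

```text
t: 21.8
eef_pos: [404.7, -302.2, 240.4]
tcp_rot: [2.563, 1.563, 2.293]
ft_force: [1.1, -1.1, 0.1]
opening: 0.002
```

```bash
python3 - <<'E'
from car import *
plan([490,-405,275],-0.53)
E
```

```text
from [ 404.7 -302.2  240.4] ang -15.5 t 21.8 n 3
[[-11.5,-25.5,36.5,0.087,-0.006,-0.004],[-11.5,-22.2,38.6,0.087,0.0,0.0],[-11.5,-18.8,40.4,0.087,0.0,0.0]]
```

Emit:
step_arm(
  rows=[
    [-12, -25, 36, 0.087, -0.006, -0.004],
    [-12, -22, 39, 0.087, 0, 0],
    [-12, -19, 40, 0.087, 0, 0],
    [0, 0, 0, 0, 0, 0],
  ],
)

```text
t: 22.3
eef_pos: [489.8, -407.0, 287.1]
tcp_rot: [-0.248, 1.557, -0.787]
ft_force: [-0.5, 0.5, 0.1]
opening: 0.003
```

```bash
python3 - <<'E'
from car import *
im,c,P=full(26)
a=np.radians(44.7)
plan(bay('B',145,-2,160),a)
E
```

```text
C u,v 65.2 -0.8 dev deg 0.4 size [70.8 71. ] 
A u,v 69.1 -0.3 dev deg -0.2 size [70.7 77.8] 
B u,v 77.1 -17.6 dev deg -28.1 size [72.  71.3] cut
from [ 488.9 -405.8  286.7] ang -30.8 t 22.35 n 8
[[15.8,29.5,4.9,-0.165,0.012,0.003],[15.8,28.3,9.7,-0.165,0.0,0.0],[15.8,26.3,14.2,-0.165,0.0,0.0],[15.8,23.6,18.3,-0.165,0.0,0.0],[15.8,20.3,22.0,-0.165,0.0,0.0],[15.8,16.4,25.0,-0.165,0.0,0.0],[15.8,12.1,27.3,-0.165,0.0,0.0],[15.8,7.4,29.0,-0.165,0.0,0.0]]
```

```bash
python3 - <<'E'
from car import *
c=env.get_calibration('wrist');Pt=c['hand_eye']
print(proj([[25,0,0],[25,10,0],[25,0,6],[25,0,-6],[25,10,12],[25,10,-12],[0,0,0]],c,Pt).round(1))
im=cv2.imread('pics/w26.png');cv2.imwrite('pics/tip.png',cv2.resize(im[200:340,240:390],None,fx=5,fy=4,interpolation=cv2.INTER_NEAREST))
E
```

```text
[[309.9 241. ]
 [309.8 226. ]
 [319.5 241. ]
 [300.2 241. ]
 [329.4 225.9]
 [290.2 226. ]
 [309.4 260.2]]
```

```bash
sed -i "s/^O=.*; PHI/O=np.array([537.6,-322.4]); PHI/" car.py; sed -i "s/P=T@c\['hand_eye'\] if/BI=np.eye(4);BI[:3,3]=[0,0.6,-2.2];P=T@BI@c['hand_eye'] if/" h.py
cat >> car.py <<'E'
def carr(n,th,x,y,z):
    """point (x,y) of carrier turned th clockwise, world"""
    c_,s_=np.cos(th),np.sin(th)
    return bay(n,34+x*c_+y*s_,-31.5-x*s_+y*c_,z)
E
python3 - <<'E'
from car import *
im=cv2.imread('pics/w26.png')[:,:,::-1]
for th in (.49,.4,.3,.2,.1,0): print(th,carr('B',th,73.5,57,58.5).round(1))
a=np.radians(16.6)
T=plan(carr('B',.49,88,57,150),a); plan(carr('B',.49,88,57,58.5),a,T=T)
E
```

```text
0.49 [ 638.  -245.2   58.5]
0.4 [ 631.  -240.7   58.5]
0.3 [ 622.8 -236.4   58.5]
0.2 [ 614.2 -232.9   58.5]
0.1 [ 605.2 -230.3   58.5]
0 [ 596.1 -228.7   58.5]
from [ 488.9 -405.8  286.7] ang -30.8 t 22.35 n 5
[[27.3,45.0,11.1,-0.166,0.012,0.003],[27.3,42.6,18.4,-0.166,0.0,0.0],[27.3,38.9,25.1,-0.166,0.0,0.0],[27.3,34.3,31.2,-0.166,0.0,0.0],[27.3,28.7,36.4,-0.166,0.0,0.0]]
from [ 651.9 -241.1  150. ] ang 16.6 t 22.35 n 2
[[45.8,0.0,0.0,-0.0,0.0,0.0],[45.8,0.0,0.0,-0.0,0.0,0.0]]
```

Emit:
step_arm(
  rows=[
    [10, 45, 11, -0.166, 0.012, 0.003],
    [20, 42, 18, -0.166, 0, 0],
    [30, 39, 25, -0.166, 0, 0],
    [36, 34, 31, -0.166, 0, 0],
    [40, 29, 36, -0.166, 0, 0],
    [0, 0, 0, 0, 0, 0],
  ],
)

```text
t: 23.1
eef_pos: [646.0, -231.2, 148.1]
tcp_rot: [2.786, 1.568, 3.109]
ft_force: [0.4, -0.5, 0.0]
opening: 0.007
```

```bash
python3 - <<'E'
from car import *
plan(carr('B',.49,88,57,58.5),np.radians(16.6),n=3)
E
```

```text
from [ 646.  -231.2  148.1] ang 18.5 t 23.1 n 3
[[29.9,-3.7,0.8,0.011,-0.003,-0.001],[29.9,-3.7,0.9,0.011,0.0,0.0],[29.9,-3.7,0.9,0.011,0.0,0.0]]
```

Emit:
step_arm(
  rows=[
    [20, -5, 3, 0.011, -0.003, 0],
    [28, -5, 2, 0.011, 0, 0],
    [28, -3, 1, 0.011, 0, 0],
    [14, 0, 0, 0, 0, 0],
    [0, 0, 0, 0, 0, 0],
  ],
)

```text
t: 23.72
eef_pos: [653.0, -246.1, 57.4]
tcp_rot: [-0.475, 1.567, -0.195]
ft_force: [0.3, 0.2, 0.2]
opening: 0.008
```

```bash
python3 - <<'E'
from car import *
look('B',30)
plan(carr('B',.49,74,57,58.5),np.radians(16.6),n=4)
E
```

```text
tool u,v,z 135.7 -26.9 57.4 ang 16.0 [0.3 0.2 0.2]
from [ 653.3 -246.2   58.2] ang 16.0 t 23.77 n 4
[[-0.1,1.3,-3.5,-0.002,0.004,0.002],[-0.1,1.3,-3.5,-0.002,0.0,0.0],[-0.1,1.3,-3.5,-0.002,0.0,0.0],[-0.1,1.3,-3.5,-0.002,0.0,0.0]]
```

Emit:
step_arm(
  rows=[
    [0.2, 1.5, -3.5, 0, 0.004, 0.002],
    [0.2, 1.5, -3, 0, 0, 0],
    [0.3, 1, -3, 0, 0, 0],
    [0.3, 0.5, -2, 0, 0, 0],
  ],
)

```text
t: 24.28
eef_pos: [640.9, -245.4, 60.2]
tcp_rot: [-0.811, 1.566, -0.532]
ft_force: [0.2, -0.3, 0.1]
opening: 0.001
```

```bash
python3 - <<'E'
from car import *
look('B',31)
plan(carr('B',.45,73,56,58.5),np.radians(18.9),n=3)
E
```

```text
tool u,v,z 127.6 -18.0 60.2 ang 16.0 [ 0.2 -0.3  0.1]
from [ 640.8 -245.4   60.1] ang 16.0 t 24.32 n 3
[[0.5,0.9,-1.8,-0.017,0.003,0.003],[0.5,1.0,-1.8,-0.017,0.0,0.0],[0.5,1.0,-1.8,-0.017,0.0,0.0]]
```

Emit:
step_arm(
  rows=[
    [0.6, 1, -2, -0.017, 0.003, 0.003],
    [0.5, 1.4, -1.8, -0.025, 0, 0],
    [0.5, 1.6, -1.8, -0.03, 0, 0],
  ],
)

```text
t: 24.7
eef_pos: [634.3, -243.2, 58.6]
tcp_rot: [-0.679, 1.57, -0.322]
ft_force: [2.8, 1.1, 2.1]
opening: 0.005
```

Emit:
step_arm(
  rows=[
    [0.5, 1.7, -1.8, -0.03, 0, 0],
    [0.5, 1.7, -1.8, -0.03, 0, 0],
  ],
)

```text
t: 24.95
eef_pos: [630.5, -241.1, 58.3]
tcp_rot: [-0.675, 1.567, -0.254]
ft_force: [2.7, 1.2, 2.0]
opening: 0.006
```

```bash
python3 - <<'E'
from car import *
look('B',32)
for th in (.4,.35,.3,.25): print(th);plan(carr('B',th,73,56,58.5),np.radians(44.7)-th,n=3)
E
```

```text
tool u,v,z 123.2 -7.5 58.3 ang 24.1 [2.7 1.2 2. ]
0.4
from [ 630.1 -240.9   58.2] ang 24.2 t 25.0 n 3
[[-0.1,-0.4,0.1,0.014,0.002,0.002],[-0.1,-0.4,0.1,0.014,0.0,0.0],[-0.1,-0.4,0.1,0.014,0.0,0.0]]
0.35
from [ 630.1 -240.9   58.2] ang 24.2 t 25.0 n 3
[[-0.1,0.9,-0.8,-0.003,0.002,0.002],[-0.1,0.9,-0.8,-0.003,0.0,0.0],[-0.1,0.9,-0.8,-0.003,0.0,0.0]]
0.3
from [ 630.1 -240.9   58.2] ang 24.2 t 25.0 n 3
[[-0.1,2.0,-1.8,-0.019,0.002,0.002],[-0.1,2.1,-1.7,-0.019,0.0,0.0],[-0.1,2.1,-1.7,-0.019,0.0,0.0]]
0.25
from [ 630.1 -240.9   58.2] ang 24.2 t 25.0 n 3
[[-0.1,3.2,-2.8,-0.036,0.002,0.002],[-0.1,3.3,-2.7,-0.036,0.0,0.0],[-0.1,3.4,-2.5,-0.036,0.0,0.0]]
```

Emit:
step_arm(
  rows=[
    [0.2, 1.8, -1.7, -0.02, 0.002, 0.002],
    [0.3, 1.8, -1.7, -0.025, 0, 0],
    [0.3, 1.8, -1.7, -0.028, 0, 0],
    [0.3, 1.8, -1.7, -0.028, 0, 0],
  ],
)

```text
t: 25.5
eef_pos: [621.0, -237.0, 57.5]
tcp_rot: [-0.359, 1.569, 0.171]
ft_force: [5.4, 3.8, 5.0]
opening: 0.004
```

```bash
python3 - <<'E'
from car import *
look('B',33)
for th in (.3,.25,.2,.15): print(th);plan(carr('B',th,73,56,58.5),np.radians(44.7)-th,n=3)
E
```

```text
tool u,v,z 119.4 2.1 57.5 ang 30.4 [5.4 3.8 5. ]
0.3
from [ 620.7 -236.9   57.5] ang 30.5 t 25.55 n 3
[[-0.3,-0.5,0.5,0.017,0.002,0.0],[-0.3,-0.5,0.5,0.017,0.0,0.0],[-0.3,-0.5,0.5,0.017,0.0,0.0]]
0.25
from [ 620.7 -236.9   57.5] ang 30.5 t 25.55 n 3
[[-0.3,0.7,-0.4,0.0,0.002,0.0],[-0.3,0.7,-0.4,0.0,0.0,0.0],[-0.3,0.7,-0.4,0.0,0.0,0.0]]
0.2
from [ 620.7 -236.9   57.5] ang 30.5 t 25.55 n 3
[[-0.3,1.9,-1.4,-0.016,0.002,0.0],[-0.3,1.9,-1.3,-0.016,0.0,0.0],[-0.3,1.9,-1.3,-0.016,0.0,0.0]]
0.15
from [ 620.7 -236.9   57.5] ang 30.5 t 25.55 n 3
[[-0.3,3.0,-2.4,-0.033,0.002,0.0],[-0.3,3.1,-2.3,-0.033,0.0,0.0],[-0.3,3.2,-2.2,-0.033,0.0,0.0]]
```

Emit:
step_arm(
  rows=[
    [-0.7, 1.8, -1.3, -0.02, 0.002, 0],
    [-0.3, 1.8, -1.5, -0.025, 0, 0],
    [0, 1.8, -1.6, -0.028, 0, 0],
  ],
)

```text
t: 25.92
eef_pos: [612.7, -234.1, 57.7]
tcp_rot: [2.383, 1.568, 2.993]
ft_force: [2.7, 2.4, 4.3]
opening: 0.006
```

```bash
python3 - <<'E'
from car import *
look('B',34)
for th in (.2,.1,.05): print(th);plan(carr('B',th,73,56,58.5),np.radians(44.7)-th,n=3)
E
```

```text
tool u,v,z 115.5 10.0 57.7 ang 35.0 [2.7 2.4 4.3]
0.2
from [ 612.5 -234.    57.8] ang 35.1 t 25.98 n 3
[[-0.2,-0.4,0.5,0.011,-0.002,-0.002],[-0.2,-0.4,0.5,0.011,0.0,0.0],[-0.2,-0.3,0.5,0.011,0.0,0.0]]
0.1
from [ 612.5 -234.    57.8] ang 35.1 t 25.98 n 3
[[-0.2,2.0,-1.4,-0.023,-0.002,-0.002],[-0.2,2.1,-1.4,-0.023,0.0,0.0],[-0.2,2.1,-1.3,-0.023,0.0,0.0]]
0.05
from [ 612.5 -234.    57.8] ang 35.1 t 25.98 n 3
[[-0.2,3.2,-2.5,-0.039,-0.002,-0.002],[-0.2,3.3,-2.3,-0.039,0.0,0.0],[-0.2,3.3,-2.2,-0.039,0.0,0.0]]
```

Emit:
step_arm(
  rows=[
    [-0.5, 1.5, -1.3, -0.023, -0.002, -0.002],
    [-0.2, 1.4, -1.5, -0.025, 0, 0],
    [0, 1.3, -1.5, -0.028, 0, 0],
  ],
)

```text
t: 26.35
eef_pos: [605.5, -232.4, 58.0]
tcp_rot: [1.745, 1.569, 2.438]
ft_force: [2.4, 6.8, 2.5]
opening: 0.005
```

```bash
python3 - <<'E'
from car import *
look('B',35)
for th in (.1,.05,0): print(th);plan(carr('B',th,73,50,58.5),np.radians(44.7)-th,n=3)
E
```

```text
tool u,v,z 111.6 16.2 58.0 ang 39.7 [2.4 6.8 2.5]
0.1
from [ 605.3 -232.3   58. ] ang 39.8 t 26.4 n 3
[[-0.2,-1.8,0.2,0.005,-0.0,-0.002],[-0.2,-1.8,0.2,0.005,0.0,0.0],[-0.2,-1.8,0.2,0.005,0.0,0.0]]
0.05
from [ 605.3 -232.3   58. ] ang 39.8 t 26.4 n 3
[[-0.2,-0.6,-0.7,-0.012,-0.0,-0.002],[-0.2,-0.6,-0.7,-0.012,0.0,0.0],[-0.2,-0.6,-0.7,-0.012,0.0,0.0]]
0
from [ 605.3 -232.3   58. ] ang 39.8 t 26.4 n 3
[[-0.2,0.6,-1.6,-0.029,-0.0,-0.002],[-0.2,0.6,-1.5,-0.029,0.0,0.0],[-0.2,0.7,-1.5,-0.029,0.0,0.0]]
```

Emit:
step_arm(
  rows=[
    [-0.2, 1.2, -1.1, -0.025, 0, -0.002],
    [0, 1.2, -1.3, -0.025, 0, 0],
  ],
)

```text
t: 26.65
eef_pos: [601.5, -231.4, 58.0]
tcp_rot: [1.752, 1.569, 2.5]
ft_force: [1.8, 5.4, 1.0]
opening: 0.007
```

Emit:
step_arm(
  rows=[
    [0, 1.2, -1.3, -0.02, 0, 0],
    [0, 1, -1.3, -0.01, 0, 0],
  ],
)

```text
t: 26.9
eef_pos: [597.7, -230.8, 58.0]
tcp_rot: [1.492, 1.568, 2.274]
ft_force: [1.7, 5.7, 0.9]
opening: -0.0
```

```bash
python3 - <<'E'
from car import *
look('B',36)
E
```

```text
tool u,v,z 107.2 22.8 58.0 ang 44.8 [1.7 5.7 0.9]
```

Emit:
step_arm(
  rows=[
    [0, 0, 4, 0, 0, 0],
    [-1, -5, 1, 0, 0, 0],
    [0, -4, 0, 0, 0, 0],
    [0, 0, 0, 0, 0, 0],
  ],
)

```text
t: 27.45
eef_pos: [608.1, -235.2, 59.1]
tcp_rot: [2.02, 1.569, 2.804]
ft_force: [1.3, -0.3, -0.5]
opening: 0.006
```

```bash
python3 - <<'E'
from car import *
look('B',37)
plan(bay('B',107,14,58.5),np.radians(44.7),n=3)
E
```

```text
tool u,v,z 111.4 12.4 59.1 ang 44.9 [ 1.3 -0.3 -0.5]
from [ 608.  -235.1   59.1] ang 44.9 t 27.5 n 3
[[0.2,0.5,-1.5,0.001,-0.001,-0.002],[0.2,0.5,-1.5,0.001,0.0,0.0],[0.2,0.5,-1.5,0.001,0.0,0.0]]
```

Emit:
step_arm(
  rows=[
    [0.2, 0.3, -2, 0, 0, 0],
    [0.2, 0.3, -1.5, 0, 0, 0],
    [0.2, 0.3, -1, 0, 0, 0],
  ],
)

```text
t: 27.88
eef_pos: [603.8, -237.6, 58.5]
tcp_rot: [1.852, 1.569, 2.635]
ft_force: [2.7, 3.2, 1.3]
opening: 0.005
```

Emit:
step_arm(
  rows=[
    [0, 0.4, -1, 0, 0, 0],
    [0, 0.4, -1, 0, 0, 0],
  ],
)

```text
t: 28.12
eef_pos: [602.1, -237.5, 58.6]
tcp_rot: [1.195, 1.568, 1.978]
ft_force: [5.8, 6.2, 0.0]
opening: 0.003
```

```bash
python3 - <<'E'
from car import *
look('B',37)
E
```

```text
tool u,v,z 105.6 15.0 58.6 ang 44.9 [5.8 6.2 0. ]
```

Emit:
step_arm(
  rows=[
    [0, 0, 6, 0, 0, 0],
    [-10, 0, 10, 0, 0, 0],
    [-50, 0, 5, 0, 0, 0],
    [-60, 0, 0, 0, 0, 0],
    [-60, 0, 0, 0, 0, 0],
  ],
)

```text
t: 28.8
eef_pos: [617.6, -220.9, 240.8]
tcp_rot: [1.881, 1.561, 2.665]
ft_force: [0.8, -0.5, 0.0]
opening: 0.003
```

```bash
python3 - <<'E'
from car import *
plan([520,-380,290],-0.53)
E
```

```text
from [ 617.6 -220.9  240.8] ang 44.9 t 28.8 n 8
[[-6.1,-5.5,-22.7,0.164,-0.003,-0.009],[-6.1,-9.1,-21.5,0.164,0.0,0.0],[-6.1,-12.5,-19.7,0.164,0.0,0.0],[-6.1,-15.5,-17.4,0.164,0.0,0.0],[-6.1,-18.2,-14.6,0.164,0.0,0.0],[-6.1,-20.3,-11.5,0.164,0.0,0.0],[-6.1,-21.9,-8.0,0.164,0.0,0.0],[-6.1,-22.9,-4.3,0.164,0.0,0.0]]
```

Emit:
step_arm(
  rows=[
    [-6, -5, -23, 0.164, -0.003, -0.009],
    [-6, -9, -22, 0.164, 0, 0],
    [-6, -12, -20, 0.164, 0, 0],
    [-6, -15, -17, 0.164, 0, 0],
    [-6, -18, -15, 0.164, 0, 0],
    [-6, -20, -12, 0.164, 0, 0],
    [-6, -22, -8, 0.164, 0, 0],
    [-6, -23, -4, 0.164, 0, 0],
  ],
)

```text
t: 29.8
eef_pos: [516.1, -378.3, 303.5]
tcp_rot: [-0.163, 1.556, -0.728]
ft_force: [0.0, -0.6, 0.2]
opening: 0.005
```

Emit:
step_arm(
  rows=[
    [0, 0, 0, 0, 0, 0],
  ],
  grip=90,
)

```text
t: 29.92
eef_pos: [515.7, -379.2, 304.6]
tcp_rot: [-0.186, 1.555, -0.752]
ft_force: [0.4, 0.4, -0.1]
opening: 0.066
```

```bash
cat >> car.py <<'E'
def seats(im,c,P):
    """grey seat discs / dishes: lugs at z=44 near each bay"""
    H,S,V=cv2.split(cv2.cvtColor(im,cv2.COLOR_RGB2HSV))
    m=((H>100)&(H<125)&(S>110)&(V>40)).astype(np.uint8)
    cs,hi=cv2.findContours(m,cv2.RETR_CCOMP,cv2.CHAIN_APPROX_NONE)
    for i,k in enumerate(cs):
        if hi[0][i][3]<0 or cv2.contourArea(k)<300: continue
        (x,y),_,_=cv2.fitEllipse(k); X=cast([(x,y)],c,P,40)[0]; d=X[:2]-O
        if np.linalg.norm(d)>110: continue
        ph=np.degrees(np.arctan2(d[1],d[0])); n=min(PHI,key=lambda q:abs((ph-PHI[q]+180)%360-180)); f=np.radians(PHI[n])
        r=cast(k.reshape(-1,2).astype(float),c,P,40)-X
        print('seat',n,X.round(1),'u,v',round(d@[np.cos(f),np.sin(f)],1),round(d@[-np.sin(f),np.cos(f)],1),'r',np.linalg.norm(r,axis=1).mean().round(1))
def dishes(im,c,P,z=15):
    H,S,V=cv2.split(cv2.cvtColor(im,cv2.COLOR_RGB2HSV))
    g=cv2.GaussianBlur(V,(5,5),0)
    cir=cv2.HoughCircles(g,cv2.HOUGH_GRADIENT,1,25,param1=60,param2=18,minRadius=15,maxRadius=70)
    return cir
E
python3 - <<'E'
from car import *
im,c,P=full(40); print(tool()[:3,3].round(1)); seats(im,c,P)
H,S,V=cv2.split(cv2.cvtColor(im,cv2.COLOR_RGB2HSV))
for b in blobs((S<30)&(V>185),200): print(b,cast(b[0],c,P,15).round(1))
E
```

```text
C u,v 65.2 -0.4 dev deg 0.1 size [71.1 71.9] 
A u,v 68.9 -0.7 dev deg 0.0 size [70.9 78. ] 
B u,v 65.4 -0.0 dev deg -0.3 size [70.9 70.7] 
[ 516.1 -378.4  304.3]
seat C [ 553.8 -385.6   40. ] u,v 65.2 -0.3 r 29.8
seat A [ 473.9 -303.7   40. ] u,v 66.4 -1.3 r 29.8
seat B [ 584.4 -275.4   40. ] u,v 66.3 0.4 r 29.9
([393.3, 5.0], 257, [369, 0, 44, 13]) [[ 721.8 -258.6   15. ]]
([303.5, 87.0], 9653, [211, 27, 179, 129]) [[ 568.2 -280.8   15. ]]
([144.0, 58.5], 1408, [124, 37, 41, 44]) [[ 407.3 -134.9   15. ]]
([158.6, 108.7], 1260, [139, 88, 40, 42]) [[ 381.4 -195.6   15. ]]
([164.4, 153.0], 1123, [146, 135, 38, 37]) [[ 348.  -247.8   15. ]]
([10.0, 168.4], 943, [0, 138, 31, 59]) [[ 139.9 -140.8   15. ]]
([436.5, 215.2], 695, [404, 191, 70, 51]) [[ 641.4 -551.3   15. ]]
([248.3, 245.3], 218, [187, 222, 120, 38]) [[ 364.4 -433.1   15. ]]
```

All three carriers are square now (within 0.3°, seats on their bay lines). Next come the dishes: white at (144,58), (158,109), (164,153). The yellow one at (203,260) is the look-alike and stays.

```bash
python3 - <<'E'
from car import *
plan([348,-248,150],np.radians(-30.2))
E
```

```text
from [ 516.1 -378.4  304.3] ang -32.3 t 29.98 n 5
[[30.9,4.1,-42.4,-0.007,0.015,0.003],[30.9,4.4,-42.3,-0.007,0.0,0.0],[30.9,4.7,-42.3,-0.007,0.0,0.0],[30.9,5.0,-42.3,-0.007,0.0,0.0],[30.9,5.3,-42.2,-0.007,0.0,0.0]]
```

Emit:
step_arm(
  rows=[
    [20, 4, -42, -0.007, 0.015, 0.003],
    [25, 4, -42, -0.007, 0, 0],
    [34, 5, -42, -0.007, 0, 0],
    [36, 5, -42, -0.007, 0, 0],
    [36, 5, -42, -0.007, 0, 0],
    [0, 0, 0, 0, 0, 0],
  ],
  grip=85,
)

```text
t: 30.72
eef_pos: [345.7, -241.4, 148.8]
tcp_rot: [0.636, 1.57, 0.133]
ft_force: [-0.4, -0.4, 0.5]
opening: 0.728
```

```bash
cat >> car.py <<'E'
def dish(tag,guess,z=15,im=None,c=None,P=None):
    """white disc nearest guess: contour of bright top face, ellipse fit"""
    if im is None: im,c,P=grab('wrist',f'w{tag}.png')
    H,S,V=cv2.split(cv2.cvtColor(im,cv2.COLOR_RGB2HSV)); g=proj([[guess[0],guess[1],z]],c,P)[0]; print('guess px',g.round(0))
    e=cv2.Canny(cv2.GaussianBlur(V,(3,3),0),15,40); ys,xs=np.nonzero(e)
    X=cast(np.c_[xs,ys],c,P,z)[:,:2]
    best=None
    for dx in np.arange(-14,14.1,1):
        for dy in np.arange(-14,14.1,1):
            r=np.linalg.norm(X-(np.array(guess)+[dx,dy]),axis=1); n=(abs(r-29)<1.0).sum()
            if best is None or n>best[0]: best=(n,dx,dy)
    p=np.array(guess)+best[1:]
    for k in range(6):
        r=np.linalg.norm(X-p,axis=1); s=X[abs(r-29)<(2.0 if k<3 else 1.2)]
        A=np.c_[2*s,np.ones(len(s))]; sol=np.linalg.lstsq(A,(s**2).sum(1),rcond=None)[0]; p=sol[:2]; R0=np.sqrt(sol[2]+p@p)
    print('dish',p.round(1),'R',R0.round(1),'n',len(s),'of',len(X)); return p
E
python3 - <<'E'
from car import *
print(tool()[:3,3].round(1)); p=dish(41,[348,-248]); rows([*p,60],np.radians(-30.2))
E
```

```text
[ 345.7 -241.4  148.8]
guess px [318. 200.]
dish [ 347.  -245.6] R 28.8 n 185 of 20672
pos [ 347.5 -243.1  150. ] jaw ang -28.8 shift(tool at start) [90.  -2.4  0.3] turn [0.025 0.004 0.   ] j [-0.77  0.35  2.13  0.    0.65 -0.27] t 30.77
```

Emit:
step_arm(
  rows=[
    [40, -1, 0.5, 0.015, 0.004, 0],
    [40, -1, 0, 0.01, 0, 0],
    [25, 0, 0, 0, 0, 0],
    [0, 0, 0, 0, 0, 0],
  ],
)

```text
t: 31.28
eef_pos: [354.7, -249.4, 45.3]
tcp_rot: [-0.26, 1.558, -0.779]
ft_force: [0.4, 0.3, 0.1]
opening: 0.895
```

```bash
python3 - <<'E'
from car import *
rows([347,-245.6,29],np.radians(-30.2))
im,c,P=grab('wrist','w42.png')
E
```

```text
pos [ 354.7 -249.4   45.3] jaw ang -29.7 shift(tool at start) [16.2 -0.4 -8.8] turn [0.008 0.013 0.003] j [-0.77  0.57  2.2  -0.    0.36 -0.25] t 31.27
```

Emit:
step_arm(
  rows=[
    [0, 0, -5, 0.004, 0.013, 0.003],
    [0, 0, -4, 0, 0, 0],
    [8, 0, 0, 0, 0, 0],
    [8, 0, 0, 0, 0, 0],
    [0, 0, 0, 0, 0, 0],
  ],
)

```text
t: 31.95
eef_pos: [348.3, -246.2, 32.0]
tcp_rot: [-0.313, 1.564, -0.835]
ft_force: [0.2, -0.3, -0.3]
opening: 0.896
```

```bash
python3 - <<'E'
from car import *
rows([347,-245.6,29],np.radians(-30.2))
im,c,P=grab('wrist','w43.png')
E
```

```text
pos [ 348.3 -246.2   32. ] jaw ang -29.9 shift(tool at start) [ 3.  -0.2 -1.5] turn [0.005 0.006 0.002] j [-0.77  0.6   2.22 -0.    0.32 -0.25] t 31.95
```

Dish is centred between the fingers (px 313,245). Lower 3 mm and close.

Emit:
step_arm(
  rows=[
    [3, 0, -1, 0.004, 0.006, 0.002],
    [0, 0, 0, 0, 0, 0],
  ],
)

```text
t: 32.25
eef_pos: [347.5, -245.7, 29.0]
tcp_rot: [2.544, 1.57, 2.018]
ft_force: [-0.3, 0.5, -0.2]
opening: 0.893
```

Emit:
step_arm(
  rows=[
    [0, 0, 0, 0, 0, 0],
    [0, 0, 0, 0, 0, 0],
    [0, 0, 0, 0, 0, 0],
    [0, 0, 0, 0, 0, 0],
  ],
  grip=50,
)

```text
t: 32.75
eef_pos: [347.6, -245.8, 29.1]
tcp_rot: [0.815, 1.571, 0.288]
ft_force: [0.5, -1.5, -0.4]
opening: 0.599
```

```bash
python3 - <<'E'
from car import *
rows([347,-245.6,29],np.radians(-30.2)); print(env.state()['opening']*95.1)
im,c,P=grab('wrist','w44.png')
plan(bay('C',65.5,0,110),np.radians(-75.3))
E
```

```text
pos [ 347.6 -245.8   29.1] jaw ang -30.2 shift(tool at start) [ 0.1 -0.2 -0.6] turn [ 0.001  0.    -0.   ] j [-0.77  0.6   2.22  0.    0.32 -0.25] t 32.75
57.01083970858151
from [ 347.6 -245.8   29.2] ang -30.2 t 32.8 n 5
[[-16.2,-3.5,49.8,0.158,0.0,-0.0],[-16.2,4.4,49.7,0.158,0.0,0.0],[-16.2,12.2,48.4,0.158,0.0,0.0],[-16.2,19.6,45.9,0.158,0.0,0.0],[-16.2,26.6,42.3,0.158,0.0,0.0]]
```

Emit:
step_arm(
  rows=[
    [-30, 0, 0, 0, 0, 0],
    [-35, 0, 0, 0, 0, 0],
    [-30, 0, 20, 0, 0, 0],
    [-8, 0, 40, 0.1, 0, 0],
    [0, 4, 48, 0.158, 0, 0],
    [0, 12, 46, 0.158, 0, 0],
    [0, 18, 44, 0.158, 0, 0],
    [0, 20, 30, 0.158, 0, 0],
  ],
)

```text
t: 33.8
eef_pos: [556.7, -370.7, 135.6]
tcp_rot: [-2.686, 1.569, 2.316]
ft_force: [-0.2, -0.6, -0.2]
opening: 0.605
```

```bash
python3 - <<'E'
from car import *
plan(bay('C',65.5,0,125),np.radians(-75.3)); print(env.state()['opening']*95.1)
E
```

```text
from [ 556.7 -370.7  135.6] ang -73.4 t 33.8 n 1
[[10.6,-6.7,13.7,0.033,-0.002,0.001]]
57.524057337658164
```

Emit:
step_arm(
  rows=[
    [5, -4, 8, 0.02, 0, 0],
    [5, -3, 5, 0.013, 0, 0],
    [0, 0, 0, 0, 0, 0],
  ],
)

```text
t: 34.17
eef_pos: [552.8, -385.5, 123.6]
tcp_rot: [-2.586, 1.566, 2.384]
ft_force: [0.2, 0.5, 0.2]
opening: 0.599
```

```bash
cat >> car.py <<'E'
def lugs(im,c,P,n):
    """white lug tops z=44 of carrier n; returns estimate of seat centre from lugs seen"""
    H,S,V=cv2.split(cv2.cvtColor(im,cv2.COLOR_RGB2HSV)); f=np.radians(PHI[n]); Rm=np.array([[np.cos(f),-np.sin(f)],[np.sin(f),np.cos(f)]])
    m=((S<90)&(V>110)).astype(np.uint8); est=[]
    for a in (-24,24):
        for b in (-24,24):
            w=O+Rm@[65.5+a,b]; u,v=proj([[*w,44]],c,P)[0]
            x0,y0=int(u)-9,int(v)-9
            if x0<0 or y0<0 or x0>620 or y0>380: continue
            bl=[k for k in blobs(m[y0:y0+19,x0:x0+19],6,90) if k[2][0]>0 and k[2][1]>0 and k[2][0]+k[2][2]<19 and k[2][1]+k[2][3]<19]
            if len(bl)==1:
                q=cast([(bl[0][0][0]+x0,bl[0][0][1]+y0)],c,P,44)[0][:2]; e=Rm.T@(q-w); est.append(e); print('lug',a,b,'px',np.round([bl[0][0][0]+x0,bl[0][0][1]+y0],1),'err uv',e.round(1))
    return est
E
python3 - <<'E'
from car import *
plan(bay('C',65.5,0,69.5),np.radians(-75.3)); print(env.state()['opening']*95.1)
im,c,P=grab('wrist','w45.png'); lugs(im,c,P,'C')
E
```

```text
from [ 552.8 -385.5  123.6] ang -75.2 t 34.17 n 1
[[54.1,1.3,0.6,0.001,-0.004,0.002]]
57.01094240204745
lug -24 24 px [284.  182.3] err uv [-0.3  1.2]
lug 24 24 px [345.7 182.4] err uv [-0.4  1.2]
```

```bash
python3 - <<'E'
from car import *
c=env.get_calibration('wrist');BI=np.eye(4);BI[:3,3]=[0,0.6,-2.2];Pt=BI@c['hand_eye']
for x in (14,29):print(x,proj([[x,29,0],[x,27,0],[x,25,0],[x,0,29],[x,0,-29]],c,Pt).round(1).tolist())
im=cv2.imread('pics/w45.png');cv2.imwrite('pics/w45c.png',cv2.resize(im[150:290,235:395],None,fx=5,fy=4,interpolation=2))
g=cv2.cvtColor(im,cv2.COLOR_BGR2GRAY);print(g[185:225,314],g[185:225,305])
E
```

```text
14 [[314.5, 204.7], [314.5, 208.1], [314.5, 211.4], [363.7, 251.7], [265.2, 251.7]]
29 [[314.4, 197.4], [314.4, 200.5], [314.4, 203.6], [359.8, 241.1], [268.9, 241.1]]
[ 91  88  91  92  93  93  91  90  90  91  90  89  88  90  89  90  94 103
 105 106 105 108 163 213 205 203 203 203 204 204 204 204 204 204 204 204
 204 203 204 204] [ 97  98  97  96  94  95  95  96  94  93  92  92  91  89  90  91  93 103
 109 105 106 103 144 187 209 205 203 203 203 203 203 203 204 204 204 204
 203 204 204 203]
```

Emit:
step_arm(
  rows=[
    [20, 2, 0.5, 0, -0.004, 0.002],
    [20, 2, 0, 0, 0, 0],
    [5, 0, 0, 0, 0, 0],
    [0, 0, 0, 0, 0, 0],
  ],
)

```text
t: 34.72
eef_pos: [556.1, -384.0, 78.8]
tcp_rot: [0.305, 1.57, -1.006]
ft_force: [0.2, -0.2, -0.1]
opening: 0.604
```

```bash
python3 - <<'E'
from car import *
plan(bay('C',65.5,3,69.5),np.radians(-75.3)); print(env.state()['opening']*95.1)
im,c,P=grab('wrist','w46.png'); lugs(im,c,P,'C')
im=im[:,:,::-1];cv2.imwrite('pics/w46c.png',cv2.resize(im[150:290,235:395],None,fx=5,fy=4,interpolation=2))
g=cv2.cvtColor(np.ascontiguousarray(im),cv2.COLOR_BGR2GRAY);print(g[185:225,314])
E
```

```text
from [ 556.1 -384.    78.8] ang -75.1 t 34.73 n 1
[[9.3,0.7,1.2,0.003,0.001,-0.0]]
57.403090388327264
lug -24 24 px [278.3 203.9] err uv [-0.1  1.2]
lug 24 24 px [353.5 203.8] err uv [-0.4  1.4]
[ 53  51  55  54  54  54  54  54  54  49  68 102  98  94  94  95  99 108
 106 108 107 111 166 216 209 207 207 207 207 206 206 206 206 206 207 206
 206 206 206 207]
```

```bash
cat >> car.py <<'E'
def fit_held(row_top,row_bot,row_seat,z_t,seatz=40):
    """all in tool frame y (bias-corrected camera)"""
    c=env.get_calibration('wrist');BI=np.eye(4);BI[:3,3]=[0,0.6,-2.2];Pt=BI@c['hand_eye']
    def y(row,x):
        ys=np.linspace(-20,80,2001); p=proj(np.c_[np.full(2001,x),ys,np.zeros(2001)],c,Pt)[:,1]; return ys[np.argmin(abs(p-row))]
    print('dish y from top',y(row_top,14)-29,'bottom',y(row_bot,29)-29,'seat y',y(row_seat,z_t-seatz)-29.9)
E
python3 - <<'E'
from car import *
fit_held(206.8,201.8,195.7,78.8)
E
```

```text
dish y from top -1.25 bottom -2.8499999999999943 seat y -2.5999999999999943
```

Emit:
step_arm(
  rows=[
    [4, 0, 1, 0, 0, 0],
    [3, 0, 0, 0, 0, 0],
    [0, 0, 0, 0, 0, 0],
  ],
)

```text
t: 35.15
eef_pos: [556.7, -385.5, 72.7]
tcp_rot: [0.507, 1.568, -0.804]
ft_force: [0.1, 0.1, -0.6]
opening: 0.604
```

Emit:
step_arm(
  rows=[
    [1.5, 0, 0, 0, 0, 0],
    [1, 0, 0, 0, 0, 0],
  ],
)

```text
t: 35.4
eef_pos: [556.8, -385.5, 70.3]
tcp_rot: [0.515, 1.567, -0.796]
ft_force: [0.4, 1.0, -1.0]
opening: 0.603
```

```bash
python3 - <<'E'
from car import *
look('C',47)
im,c,P=grab('wrist','w47.png'); lugs(im,c,P,'C')
im=im[:,:,::-1];cv2.imwrite('pics/w47c.png',cv2.resize(im[150:290,235:395],None,fx=5,fy=4,interpolation=2))
E
```

```text
tool u,v,z 65.9 2.6 70.3 ang -75.1 [ 0.4  1.  -1. ]
lug -24 24 px [273.8 208.4] err uv [-0.2  1.4]
lug 24 24 px [352.5 208.5] err uv [-0.4  1.4]
```

Emit:
step_arm(
  rows=[
    [1.2, 0, 0, 0, 0, 0],
    [0, 0, 0, 0, 0, 0],
  ],
)

```text
t: 35.75
eef_pos: [556.9, -385.6, 69.3]
tcp_rot: [0.525, 1.567, -0.786]
ft_force: [-0.1, 0.2, 0.3]
opening: 0.603
```

Emit:
step_arm(
  rows=[
    [0, 0, 0, 0, 0, 0],
    [0, 0, 0, 0, 0, 0],
    [0, 0, 0, 0, 0, 0],
  ],
  grip=68,
)

```text
t: 36.12
eef_pos: [556.9, -385.6, 69.2]
tcp_rot: [0.53, 1.567, -0.781]
ft_force: [0.7, -0.6, 0.3]
opening: 0.714
```

```bash
python3 - <<'E'
from car import *
look('C',48);print(env.state()['opening']*95.1)
im,c,P=grab('wrist','w48.png'); lugs(im,c,P,'C')
im=im[:,:,::-1];cv2.imwrite('pics/w48c.png',cv2.resize(im[150:290,235:395],None,fx=5,fy=4,interpolation=2))
E
```

```text
tool u,v,z 66.0 2.6 69.2 ang -75.1 [ 0.7 -0.6  0.3]
68.24157285825805
lug -24 24 px [273.6 208.9] err uv [-0.1  1.4]
lug 24 24 px [352.5 209.1] err uv [-0.5  1.4]
```

Emit:
step_arm(
  rows=[
    [-10, 0, 0, 0, 0, 0],
    [-20, 0, 0, 0, 0, 0],
    [-40, 0, 0, 0, 0, 0],
    [-40, 0, 0, 0, 0, 0],
  ],
)

```text
t: 36.72
eef_pos: [556.0, -384.8, 183.0]
tcp_rot: [-0.89, 1.57, -2.2]
ft_force: [-0.2, -1.0, 0.3]
opening: 0.716
```

```bash
python3 - <<'E'
from car import *
im,c,P=full(49)
im=grab('top')[0]; cv2.imwrite('pics/t49.png',cv2.resize(im[90:300,220:400],None,fx=2.85,fy=2.85,interpolation=2)[:,:,::-1])
plan([381,-195.6,150],np.radians(-30.2))
E
```

```text
C u,v 65.2 1.8 dev deg 0.1 size [71.  70.9] 
B u,v 67.1 -1.6 dev deg -0.1 size [71.3 72. ] 
from [ 557.4 -385.9  186.7] ang -75.1 t 36.83 n 5
[[7.3,-24.3,-45.8,-0.157,0.007,-0.004],[7.3,-16.9,-49.1,-0.157,0.0,0.0],[7.3,-9.0,-51.1,-0.157,0.0,0.0],[7.3,-0.9,-51.9,-0.157,0.0,0.0],[7.3,7.2,-51.4,-0.157,0.0,0.0]]
```

Dish sits between the lugs on C (px 314,196), carrier still square. On to the second dish.

Emit:
step_arm(
  rows=[
    [7, -24, -46, -0.157, 0.007, -0.004],
    [7, -17, -49, -0.157, 0, 0],
    [7, -9, -51, -0.157, 0, 0],
    [7, -1, -52, -0.157, 0, 0],
    [7, 7, -51, -0.157, 0, 0],
    [0, 0, 0, 0, 0, 0],
  ],
  grip=85,
)

```text
t: 37.58
eef_pos: [373.7, -192.1, 154.1]
tcp_rot: [-0.202, 1.564, -0.702]
ft_force: [0.2, 0.1, 0.1]
opening: 0.897
```

```bash
python3 - <<'E'
from car import *
print(tool()[:3,3].round(1)); p=dish(50,[380,-196]); rows([*p,45],np.radians(-30.2))
E
```

```text
[ 373.7 -192.1  154.1]
guess px [320. 194.]
dish [ 380.4 -193.2] R 28.8 n 181 of 20434
pos [ 375.4 -193.6  154.5] jaw ang -28.8 shift(tool at start) [109.6   2.9   3.2] turn [0.025 0.009 0.002] j [-0.63  0.34  2.14 -0.    0.66 -0.13] t 37.62
```

Emit:
step_arm(
  rows=[
    [30, 1, 1, 0.015, 0.009, 0.002],
    [30, 1, 0, 0.01, 0, 0],
    [30, 1, 0, 0, 0, 0],
    [15, 0, 0, 0, 0, 0],
    [0, 0, 0, 0, 0, 0],
  ],
)

```text
t: 38.25
eef_pos: [384.9, -197.5, 48.8]
tcp_rot: [-0.056, 1.56, -0.592]
ft_force: [0.0, 0.3, 1.3]
opening: 0.894
```

```bash
python3 - <<'E'
from car import *
print(tool()[:3,3].round(1)); p=dish(51,[380.4,-194]); rows([*p,29],np.radians(-30.2))
E
```

```text
[ 384.9 -197.5   48.8]
guess px [304. 235.]
dish [ 381.2 -193.1] R 28.8 n 308 of 15300
pos [ 385.  -197.6   49.3] jaw ang -30.7 shift(tool at start) [20.2  1.9 -5.8] turn [-0.009  0.012  0.001] j [-0.63  0.56  2.2   0.    0.37 -0.09] t 38.3
```

Emit:
step_arm(
  rows=[
    [0, 0.5, -3, -0.009, 0.012, 0.001],
    [0, 0.5, -3, 0, 0, 0],
    [10, 0, 0, 0, 0, 0],
    [10, 0, 0, 0, 0, 0],
    [0, 0, 0, 0, 0, 0],
  ],
)

```text
t: 38.92
eef_pos: [381.3, -194.4, 29.8]
tcp_rot: [-0.033, 1.567, -0.56]
ft_force: [-1.1, -0.3, -0.5]
opening: 0.896
```

```bash
python3 - <<'E'
from car import *
rows([381.2,-193.6,29],np.radians(-30.2)); im,c,P=grab('wrist','w52.png')
E
```

```text
pos [ 381.3 -194.4   29.8] jaw ang -30.2 shift(tool at start) [ 0.8  0.7 -0.5] turn [-0.     0.004  0.   ] j [-0.63  0.6   2.22  0.    0.32 -0.1 ] t 38.92
```

Emit:
step_arm(
  rows=[
    [0.8, 0, 0, 0, 0.003, 0],
    [0, 0, 0, 0, 0, 0],
    [0, 0, 0, 0, 0, 0],
    [0, 0, 0, 0, 0, 0],
    [0, 0, 0, 0, 0, 0],
  ],
  grip=50,
)

```text
t: 39.6
eef_pos: [381.5, -194.5, 29.5]
tcp_rot: [-0.177, 1.57, -0.704]
ft_force: [0.5, 0.5, -0.8]
opening: 0.599
```

```bash
python3 - <<'E'
from car import *
print(env.state()['opening']*95.1,tool()[:3,3].round(1))
T=tool();T[:3,3]+=[0,0,101]
T=plan(bay('B',65.5,1,130),np.radians(44.7),T=T)
E
```

```text
56.951645349409375 [ 381.5 -194.5   29.5]
from [ 381.5 -194.5  130.5] ang -30.2 t 39.6 n 8
[[0.1,3.9,26.9,-0.163,0.001,0.0],[0.1,-0.5,27.2,-0.163,0.0,0.0],[0.1,-4.9,26.8,-0.163,0.0,0.0],[0.1,-9.2,25.6,-0.163,0.0,0.0],[0.1,-13.2,23.8,-0.163,0.0,0.0],[0.1,-16.9,21.3,-0.163,0.0,0.0],[0.1,-20.2,18.3,-0.163,0.0,0.0],[0.1,-22.9,14.7,-0.163,0.0,0.0]]
```

Emit:
step_arm(
  rows=[
    [-25, 0, 0, 0, 0, 0],
    [-40, 0, 0, 0, 0, 0],
    [-40, 0, 0, 0, 0, 0],
    [0, 4, 27, -0.163, 0, 0],
    [0, 0, 27, -0.163, 0, 0],
    [0, -5, 27, -0.163, 0, 0],
    [0, -9, 26, -0.163, 0, 0],
    [0, -13, 24, -0.163, 0, 0],
  ],
)

```text
t: 40.6
eef_pos: [510.9, -243.8, 138.8]
tcp_rot: [-1.006, 1.57, -0.694]
ft_force: [-0.9, 0.3, 0.2]
opening: 0.605
```

```bash
python3 - <<'E'
from car import *
print(env.state()['opening']*95.1)
T=plan(bay('B',65.5,1,125),np.radians(44.7),n=4)
E
```

```text
57.48919236533009
from [ 510.9 -243.8  138.8] ang 17.9 t 40.6 n 4
[[3.5,-13.1,14.8,-0.117,0.0,0.0],[3.5,-14.8,13.2,-0.117,0.0,0.0],[3.5,-16.2,11.4,-0.117,0.0,0.0],[3.5,-17.4,9.4,-0.117,0.0,0.0]]
```

Emit:
step_arm(
  rows=[
    [3, -13, 15, -0.117, 0, 0],
    [3, -15, 13, -0.117, 0, 0],
    [4, -16, 11, -0.117, 0, 0],
    [4, -17, 9, -0.117, 0, 0],
    [0, 0, 0, 0, 0, 0],
  ],
)

```text
t: 41.22
eef_pos: [585.4, -276.0, 123.3]
tcp_rot: [1.848, 1.57, 2.645]
ft_force: [0.5, -0.4, -1.1]
opening: 0.601
```

```bash
cat >> car.py <<'E'
def hover(n,tag):
    look(n,tag); print('open',round(env.state()['opening']*95.1,1)); plan(bay(n,65.5,2.5,80),np.radians(dict(A=-15.3,B=44.7,C=-75.3)[n]),n=2)
    im,c,P=grab('wrist',f'w{tag}.png'); lugs(im,c,P,n)
    cv2.imwrite(f'pics/w{tag}c.png',cv2.resize(im[150:290,235:395],None,fx=5,fy=4,interpolation=2)[:,:,::-1])
    g=cv2.cvtColor(im,cv2.COLOR_RGB2GRAY).astype(int);col=g[175:225,314];d=np.diff(col);print([(175+i+1,int(d[i])) for i in np.nonzero(abs(d)>9)[0]])
E
python3 - <<'E'
from car import *
hover('B',53)
E
```

```text
tool u,v,z 66.6 -0.7 123.3 ang 45.7 [ 0.5 -0.4 -1.1]
open 57.2
from [ 584.8 -275.7  123.4] ang 45.6 t 41.27 n 2
[[21.7,1.3,-0.4,0.008,-0.0,-0.002],[21.7,1.2,-0.5,0.008,0.0,0.0]]
lug -24 24 px [280.9 182.5] err uv [-2.  -0.9]
lug 24 24 px [342.4 183.7] err uv [-2.1 -1.2]
[(np.int64(176), 10), (np.int64(177), 41), (np.int64(200), 16), (np.int64(204), -10), (np.int64(205), 62), (np.int64(206), 48)]
```

```bash
python3 - <<'E'
from h import *
c=env.get_calibration('wrist');H=c['hand_eye'];print(c)
p=np.linalg.inv(H)@[25,0,0,1];print(p, c['cx']+c['fx']*p[0]/p[2], c['cy']+c['fy']*p[1]/p[2]); print(proj([[25,0,0]],c,H))
E
```

```text
{'fx': 296.0398439982598, 'fy': 296.0398439982598, 'cx': 312.85516023540106, 'cy': 196.49420842798824, 'D': array([-0.01524176,  0.        ,  0.        ,  0.        ,  0.        ]), 'hand_eye': array([[-5.50850183e-05, -2.72284265e-01,  9.62216855e-01,
        -1.44799668e+02],
       [-5.79463001e-04, -9.62216686e-01, -2.72284250e-01,
         7.48614004e+01],
       [ 9.99999831e-01, -5.72567849e-04, -1.04774933e-04,
         5.59015403e-01],
       [ 0.00000000e+00,  0.00000000e+00,  0.00000000e+00,
         1.00000000e+00]])}
[ -0.52498931  25.79943092 183.76774131   1.        ] 312.00943098120274 238.05568950759564
[[312.00968515 238.04319879]]
```

```bash
python3 - <<'E'
from h import *
for n in('wrist','top'):
    A=np.array([env.get_calibration(n)['hand_eye' if n=='wrist' else 'pose'] for _ in range(200)]);print(n,A[:,:3,3].mean(0),A[:,:3,3].std(0),A[:,:3,:3].std(0).max(),A[:5,:3,3].round(2).tolist())
c=env.get_calibration('wrist');H=A.mean(0)
E
```

```text
wrist [-144.79966794   74.86140036    0.5590154 ] [4.54747351e-13 2.41584530e-13 3.33066907e-16] 4.551914400963142e-15 [[-144.8, 74.86, 0.56], [-144.8, 74.86, 0.56], [-144.8, 74.86, 0.56], [-144.8, 74.86, 0.56], [-144.8, 74.86, 0.56]]
top [ 358.27248982 -343.75841726 1123.86927446] [1.70530257e-13 1.25055521e-12 4.77484718e-12] 4.551914400963142e-15 [[358.27, -343.76, 1123.87], [358.27, -343.76, 1123.87], [358.27, -343.76, 1123.87], [358.27, -343.76, 1123.87], [358.27, -343.76, 1123.87]]
```

```bash
sed -i 's/BI\[:3,3\]=\[0,0.6,-2.2\]/BI[:3,3]=[0,0,0]/' h.py car.py
cat >> car.py <<'E'
def rel(im,zt,lugpx,jaw='u'):
    """held dish centre and seat centre in tool y,z by image"""
    c=env.get_calibration('wrist');H=c['hand_eye']
    def tl(px,x):
        px=np.array(px,float).reshape(-1,1,2);K=np.array([[c['fx'],0,c['cx']],[0,c['fy'],c['cy']],[0,0,1]])
        n=cv2.undistortPoints(px,K,c['D']).reshape(-1,2);d=np.c_[n,np.ones(len(n))]@H[:3,:3].T;o=H[:3,3];t=(x-o[0])/d[:,0];return (o+d*t[:,None])[:,1:]
    g=cv2.GaussianBlur(cv2.cvtColor(im,cv2.COLOR_RGB2GRAY),(3,3),0).astype(int)
    pts=[]
    for col in range(288,341,2):
        d=np.diff(g[196:225,col]); i=int(np.argmax(d)); pts.append((col,196+i+0.5))
    X=tl(pts,14.0)
    # fixed-radius circle fit (29)
    p=np.array([0.,0.])
    from scipy.optimize import least_squares
    s=least_squares(lambda q:np.linalg.norm(X-q,axis=1)-29,p,loss='soft_l1',f_scale=.5)
    L=tl(lugpx,zt-44.0)
    seat=np.array([L[:,0].mean()-24,L[:,1].mean()])
    print('dish y,z',s.x.round(2),'rms',np.sqrt((s.fun**2).mean()).round(2),'seat y,z',seat.round(2),'lug sep',np.ptp(L[:,1]).round(1),'=> move y,z',(seat-s.x).round(2))
E
python3 - <<'E'
from car import *
im=cv2.imread('pics/w53.png')[:,:,::-1].copy(); rel(im,123.4,[(280.9,182.5),(342.4,183.7)])
im=cv2.imread('pics/w48.png')[:,:,::-1].copy(); rel(im,69.2,[(273.6,208.9),(352.5,209.1)])
im=cv2.imread('pics/w46.png')[:,:,::-1].copy(); rel(im,78.8,[(278.3,203.9),(353.5,203.8)])
E
```

```text
dish y,z [-4.    0.46] rms 0.19 seat y,z [-1.76 -0.38] lug sep 47.8 => move y,z [ 2.24 -0.85]
dish y,z [-5.04  0.34] rms 0.18 seat y,z [-5.1   0.66] lug sep 47.7 => move y,z [-0.05  0.32]
dish y,z [-5.06  0.3 ] rms 0.18 seat y,z [-4.82  2.47] lug sep 47.8 => move y,z [0.25 2.17]
```

Emit:
step_arm(
  rows=[
    [15, 1, -0.5, 0.008, 0, -0.002],
    [15, 1, -0.4, 0.008, 0, 0],
    [12, 0.2, 0, 0, 0, 0],
    [0, 0, 0, 0, 0, 0],
  ],
)

```text
t: 41.82
eef_pos: [580.4, -273.7, 78.5]
tcp_rot: [2.221, 1.569, 2.995]
ft_force: [1.0, -0.3, 0.3]
opening: 0.603
```

```bash
cat >> car.py <<'E'
def hv(n,tag):
    T=tool(); im,c,P=grab('wrist',f'w{tag}.png'); print('T',T[:3,3].round(1),'ang',np.degrees(np.arctan2(T[1,2],T[0,2])).round(1),'open',round(env.state()['opening']*95.1,1),env.state()['ft_force'].round(1))
    print('tilt fix',R.from_matrix(T[:3,:3].T@np.c_[[0,0,-1],np.cross([T[0,2],T[1,2],0]/np.hypot(T[0,2],T[1,2]),[0,0,-1]),np.r_[T[:2,2]/np.hypot(T[0,2],T[1,2]),0]]).as_rotvec().round(3))
    H,S,V=cv2.split(cv2.cvtColor(im,cv2.COLOR_RGB2HSV)); f=np.radians(PHI[n]); m=((S<90)&(V>110)).astype(np.uint8); Rm=np.array([[np.cos(f),-np.sin(f)],[np.sin(f),np.cos(f)]])
    L=[]
    sg=-1 if n=='A' else 1
    for a in(-24,24):
        u,v=proj([[*(O+Rm@[65.5+a,sg*24]),44]],c,P)[0]; x0,y0=int(u)-11,int(v)-11
        bl=[k for k in blobs(m[y0:y0+23,x0:x0+23],8,120) if k[2][0]>0 and k[2][1]>0 and k[2][0]+k[2][2]<23 and k[2][1]+k[2][3]<23]
        bl.sort(key=lambda k:abs(k[0][0]-11)+abs(k[0][1]-11)); print([(round(k[0][0]+x0,1),round(k[0][1]+y0,1),k[1]) for k in bl])
        if bl: L.append((bl[0][0][0]+x0,bl[0][0][1]+y0))
    cv2.imwrite(f'pics/w{tag}c.png',cv2.resize(im[150:290,235:395],None,fx=5,fy=4,interpolation=2)[:,:,::-1])
    if len(L)==2: rel(im,T[2,3],L)
E
python3 - <<'E'
from car import *
hv('B',54)
E
```

```text
T [ 580.4 -273.7   78.5] ang 44.3 open 57.0 [0.3 0.1 0. ]
tilt fix [-0.    -0.001 -0.001]
[(276.0, 206.0, 47)]
[(351.1, 205.9, 46)]
dish y,z [-3.97  0.51] rms 0.2 seat y,z [-6.11  1.01] lug sep 47.7 => move y,z [-2.14  0.5 ]
```

Emit:
step_arm(
  rows=[
    [0, -1.1, 0.3, 0, 0, 0],
    [0, -1, 0.2, 0, 0, 0],
    [3, 0, 0, 0, 0, 0],
    [0, 0, 0, 0, 0, 0],
  ],
)

```text
t: 42.38
eef_pos: [583.2, -275.5, 77.0]
tcp_rot: [-1.654, 1.569, -0.88]
ft_force: [0.8, 0.4, 0.0]
opening: 0.603
```

```bash
python3 - <<'E'
from car import *
hv('B',55)
E
```

```text
T [ 583.2 -275.5   77. ] ang 44.3 open 57.3 [ 0.6 -0.1 -0.5]
tilt fix [ 0.    -0.     0.002]
[(274.4, 201.8, 47)]
[(350.5, 201.7, 47)]
dish y,z [-3.96  0.51] rms 0.2 seat y,z [-2.87  0.32] lug sep 47.8 => move y,z [ 1.09 -0.19]
```

Emit:
step_arm(
  rows=[
    [2, 0.6, 0, 0, 0, 0],
    [3, 0.2, 0, 0, 0, 0],
    [0, 0, 0, 0, 0, 0],
  ],
)

```text
t: 42.8
eef_pos: [582.6, -274.9, 71.8]
tcp_rot: [-1.626, 1.569, -0.852]
ft_force: [-0.8, 0.3, -0.3]
opening: 0.603
```

```bash
python3 - <<'E'
from car import *
hv('B',56)
E
```

```text
T [ 582.6 -274.9   71.8] ang 44.3 open 57.1 [-0.6 -0.  -0.5]
tilt fix [ 0.    -0.     0.002]
[(273.4, 205.5, 51)]
[(351.4, 205.2, 51)]
dish y,z [-3.99  0.59] rms 0.2 seat y,z [-3.6   0.29] lug sep 47.7 => move y,z [ 0.39 -0.29]
```

Aligned within 0.4 mm; lower onto the seat.

Emit:
step_arm(
  rows=[
    [1.5, 0.2, 0, 0, 0, 0],
    [1.2, 0, 0, 0, 0, 0],
    [0, 0, 0, 0, 0, 0],
  ],
)

```text
t: 43.22
eef_pos: [582.7, -274.8, 69.4]
tcp_rot: [-1.544, 1.568, -0.77]
ft_force: [-0.8, 0.5, 1.0]
opening: 0.602
```

```bash
python3 - <<'E'
from car import *
hv('B',57)
E
```

```text
T [ 582.7 -274.8   69.4] ang 44.3 open 57.5 [-0.6 -0.5  0.7]
tilt fix [-0.     0.     0.002]
[(272.7, 206.8, 50)]
[(351.7, 206.6, 52)]
dish y,z [-4.01  0.56] rms 0.18 seat y,z [-3.68  0.18] lug sep 47.7 => move y,z [ 0.33 -0.38]
```

Emit:
step_arm(
  rows=[
    [0.3, 0, 0, 0, 0, 0],
    [0, 0, 0, 0, 0, 0],
    [0, 0, 0, 0, 0, 0],
    [0, 0, 0, 0, 0, 0],
  ],
  grip=68,
)

```text
t: 43.78
eef_pos: [582.7, -274.8, 69.0]
tcp_rot: [-1.533, 1.568, -0.759]
ft_force: [-0.1, 0.7, -0.3]
opening: 0.713
```

```bash
python3 - <<'E'
from car import *
hv('B',58)
E
```

```text
T [ 582.7 -274.8   69. ] ang 44.3 open 68.5 [ 0.3 -0.1  0. ]
tilt fix [-0.     0.     0.003]
[(272.5, 206.9, 53)]
[(351.8, 206.9, 50)]
dish y,z [-4.13  0.57] rms 0.15 seat y,z [-3.67  0.15] lug sep 47.7 => move y,z [ 0.46 -0.42]
```

Emit:
step_arm(
  rows=[
    [-10, 0, 0, 0, 0, 0],
    [-20, 0, 0, 0, 0, 0],
    [-40, 0, 0, 0, 0, 0],
    [-40, 0, 0, 0, 0, 0],
  ],
)

```text
t: 44.32
eef_pos: [581.7, -274.2, 180.9]
tcp_rot: [2.043, 1.568, 2.817]
ft_force: [0.9, -0.2, 1.2]
opening: 0.714
```

```bash
python3 - <<'E'
from car import *
im,c,P=full(59)
T=plan([407,-135,150],np.radians(-30.2))
E
```

```text
B u,v 65.2 -0.9 dev deg -0.4 size [71.4 70.6] 
A u,v 67.7 -0.7 dev deg -0.2 size [72. 78.] 
from [ 583.2 -275.   186.6] ang 44.3 t 44.38 n 8
[[4.6,27.9,-3.5,0.163,0.001,0.005],[4.6,27.0,-8.0,0.163,0.0,0.0],[4.6,25.3,-12.3,0.163,0.0,0.0],[4.6,23.0,-16.2,0.163,0.0,0.0],[4.6,20.1,-19.7,0.163,0.0,0.0],[4.6,16.6,-22.7,0.163,0.0,0.0],[4.6,12.7,-25.1,0.163,0.0,0.0],[4.6,8.5,-26.8,0.163,0.0,0.0]]
```

Second dish seated on B (px 313,198, within the lugs). Now the third dish.

Emit:
step_arm(
  rows=[
    [5, 28, -3, 0.163, 0, 0.005],
    [5, 27, -8, 0.163, 0, 0],
    [5, 25, -12, 0.163, 0, 0],
    [5, 23, -16, 0.163, 0, 0],
    [5, 20, -20, 0.163, 0, 0],
    [5, 17, -23, 0.163, 0, 0],
    [5, 13, -25, 0.163, 0, 0],
    [5, 8, -27, 0.163, 0, 0],
  ],
  grip=85,
)

```text
t: 45.38
eef_pos: [406.5, -128.7, 150.6]
tcp_rot: [0.152, 1.558, -0.42]
ft_force: [0.3, -0.7, -0.7]
opening: 0.894
```

Emit:
step_arm(
  rows=[
    [0, 0, 0, 0, 0, 0],
  ],
)

```text
t: 45.5
eef_pos: [405.6, -127.9, 151.0]
tcp_rot: [0.154, 1.559, -0.419]
ft_force: [0.5, 0.4, -0.0]
opening: 0.894
```

```bash
python3 - <<'E'
from car import *
print(tool()[:3,3].round(1)); p=dish(60,[407,-135]); rows([*p,50],np.radians(-30.2))
E
```

```text
[ 405.6 -127.9  151. ]
guess px [314. 199.]
dish [ 408.3 -133.7] R 28.8 n 185 of 22242
pos [ 406.7 -128.6  151.2] jaw ang -32.7 shift(tool at start) [101.3  -3.6   2.7] turn [-0.043  0.013 -0.002] j [-0.46  0.35  2.13  0.    0.65  0.11] t 45.55
```

Emit:
step_arm(
  rows=[
    [30, -1, 0, -0.02, 0.013, 0],
    [30, -1, 0, -0.02, 0, 0],
    [30, -1, 0, 0, 0, 0],
    [12, 0, 0, 0, 0, 0],
    [0, 0, 0, 0, 0, 0],
  ],
)

```text
t: 46.18
eef_pos: [412.2, -135.7, 48.6]
tcp_rot: [0.215, 1.56, -0.302]
ft_force: [0.1, -0.1, 0.2]
opening: 0.892
```

```bash
python3 - <<'E'
from car import *
print(tool()[:3,3].round(1)); p=dish(61,[408.3,-134]); rows([*p,29],np.radians(-30.2))
E
```

```text
[ 412.2 -135.7   48.6]
guess px [303. 236.]
dish [ 409.  -133.3] R 28.6 n 277 of 15193
pos [ 412.4 -135.7   49. ] jaw ang -29.6 shift(tool at start) [20.   0.4 -4.3] turn [ 0.01   0.011 -0.002] j [-0.47  0.56  2.2   0.    0.37  0.04] t 46.23
```

Emit:
step_arm(
  rows=[
    [0, 0, -4, 0, 0.011, 0],
    [0, 0, -3, 0, 0, 0],
    [10, 0, 0, 0, 0, 0],
    [10, 0, 0, 0, 0, 0],
    [0, 0, 0, 0, 0, 0],
  ],
)

```text
t: 46.85
eef_pos: [406.9, -132.4, 29.7]
tcp_rot: [0.616, 1.566, 0.1]
ft_force: [-0.3, -0.1, 0.2]
opening: 0.897
```

```bash
python3 - <<'E'
from car import *
rows([409,-133.5,29],np.radians(-30.2)); im,c,P=grab('wrist','w62.png')
E
```

```text
pos [ 406.9 -132.4   29.7] jaw ang -29.6 shift(tool at start) [0.7 0.1 2.3] turn [ 0.011  0.004 -0.003] j [-0.47  0.6   2.22  0.01  0.32  0.04] t 46.85
```

Emit:
step_arm(
  rows=[
    [0.7, 0, 0, 0, 0.003, 0],
    [0, 0, 0, 0, 0, 0],
    [0, 0, 0, 0, 0, 0],
    [0, 0, 0, 0, 0, 0],
    [0, 0, 0, 0, 0, 0],
  ],
  grip=50,
)

```text
t: 47.52
eef_pos: [407.2, -132.5, 29.5]
tcp_rot: [1.139, 1.568, 0.623]
ft_force: [-0.2, -0.5, -0.4]
opening: 0.601
```

```bash
python3 - <<'E'
from car import *
print(env.state()['opening']*95.1,tool()[:3,3].round(1))
T=tool();T[:3,3]+=[0,0,96]
T=plan(bay('A',65.5,0,125),np.radians(-15.3),T=T)
E
```

```text
57.121979594431885 [ 407.2 -132.5   29.5]
from [ 407.2 -132.5  125.5] ang -29.6 t 47.52 n 4
[[0.1,-29.2,35.9,-0.062,0.001,-0.003],[0.1,-31.4,34.0,-0.062,0.0,0.0],[0.1,-33.5,32.0,-0.062,0.0,0.0],[0.1,-35.4,29.9,-0.062,0.0,0.0]]
```

Emit:
step_arm(
  rows=[
    [-25, 0, 0, 0, 0, 0],
    [-40, 0, 0, 0, 0, 0],
    [-35, 0, 0, 0, 0, 0],
    [0, -29, 36, -0.062, 0, 0],
    [0, -31, 34, -0.062, 0, 0],
    [0, -33, 32, -0.062, 0, 0],
    [0, -35, 30, -0.062, 0, 0],
    [0, 0, 0, 0, 0, 0],
  ],
)

```text
t: 48.52
eef_pos: [476.8, -308.6, 133.2]
tcp_rot: [0.627, 1.568, 0.368]
ft_force: [0.3, -0.3, 0.3]
opening: 0.601
```

```bash
python3 - <<'E'
from car import *
plan(bay('A',65.5,-2,120),np.radians(-15.3),n=2)
hv('A',63)
E
```

```text
from [ 476.8 -308.6  133.2] ang -14.8 t 48.52 n 2
[[6.6,2.4,-1.6,0.004,0.002,-0.001],[6.6,2.4,-1.6,0.004,0.0,0.0]]
T [ 476.8 -308.6  133.2] ang -14.8 open 57.4 [ 0.3  0.8 -0. ]
tilt fix [ 0.     0.002 -0.001]
[(337.3, 177.4, 27)]
[(278.0, 176.6, 25)]
dish y,z [-3.17  1.87] rms 0.21 seat y,z [ 2.43 -2.31] lug sep 47.8 => move y,z [ 5.61 -4.19]
```

Emit:
step_arm(
  rows=[
    [15, 2, -2, 0, 0.002, 0],
    [18, 2, -2, 0, 0, 0],
    [18, 0, 0, 0, 0, 0],
    [4, 0, 0, 0, 0, 0],
    [0, 0, 0, 0, 0, 0],
  ],
)

```text
t: 49.2
eef_pos: [470.8, -296.5, 74.2]
tcp_rot: [2.513, 1.564, 2.256]
ft_force: [0.3, -0.7, 0.3]
opening: 0.602
```

```bash
python3 - <<'E'
from car import *
hv('A',64)
E
```

```text
T [ 470.8 -296.5   74.2] ang -14.7 open 57.5 [-0.2 -0.6 -0.2]
tilt fix [-0.    -0.006 -0.004]
[(359.3, 213.1, 46)]
[]
```

Emit:
step_arm(
  rows=[
    [-6, 0, 0, 0, -0.006, -0.004],
    [0, -1.2, 1.5, 0, 0, 0],
    [0, -1.2, 1.5, 0, 0, 0],
    [0, 0, 0, 0, 0, 0],
    [0, 0, 0, 0, 0, 0],
  ],
)

```text
t: 49.88
eef_pos: [473.8, -300.2, 82.5]
tcp_rot: [-0.373, 1.567, -0.63]
ft_force: [0.1, 0.3, -0.3]
opening: 0.602
```

```bash
python3 - <<'E'
from car import *
hv('A',65)
E
```

```text
T [ 473.8 -300.2   82.5] ang -14.7 open 57.3 [ 0.1  0.1 -0.8]
tilt fix [-0.     0.004  0.001]
[(351.2, 204.7, 43)]
[(277.3, 203.7, 39)]
dish y,z [-3.17  1.76] rms 0.19 seat y,z [-4.77  2.76] lug sep 47.9 => move y,z [-1.6   1.01]
```

Emit:
step_arm(
  rows=[
    [0, -0.8, 0.5, 0, 0.003, 0],
    [2, -0.4, 0.3, 0, 0, 0],
    [3, 0, 0, 0, 0, 0],
    [0, 0, 0, 0, 0, 0],
  ],
)

```text
t: 50.42
eef_pos: [474.2, -301.6, 76.8]
tcp_rot: [-1.77, 1.57, -2.027]
ft_force: [-0.8, -0.7, 0.3]
opening: 0.6
```

```bash
python3 - <<'E'
from car import *
hv('A',66)
E
```

```text
T [ 474.2 -301.6   76.8] ang -14.7 open 57.1 [ 0.2 -0.6 -0. ]
tilt fix [ 0.    -0.     0.001]
[(351.6, 205.7, 43)]
[(275.5, 204.4, 44)]
dish y,z [-3.17  1.76] rms 0.19 seat y,z [-3.56  2.3 ] lug sep 47.8 => move y,z [-0.39  0.54]
```

Emit:
step_arm(
  rows=[
    [2.5, -0.3, 0.4, 0, 0, 0],
    [2.5, 0, 0, 0, 0, 0],
    [0, 0, 0, 0, 0, 0],
  ],
)

```text
t: 50.85
eef_pos: [474.6, -302.0, 71.6]
tcp_rot: [-1.656, 1.57, -1.913]
ft_force: [1.0, 0.3, -0.7]
opening: 0.604
```

```bash
python3 - <<'E'
from car import *
hv('A',67)
E
```

```text
T [ 474.6 -302.    71.6] ang -14.7 open 57.3 [-0.5 -0.1  0.1]
tilt fix [ 0.    -0.     0.001]
[(351.9, 207.8, 44)]
[(273.6, 206.5, 48)]
dish y,z [-3.15  1.73] rms 0.19 seat y,z [-3.26  1.79] lug sep 47.9 => move y,z [-0.11  0.07]
```

Emit:
step_arm(
  rows=[
    [1.5, 0, 0, 0, 0, 0],
    [1.2, 0, 0, 0, 0, 0],
    [0, 0, 0, 0, 0, 0],
  ],
)

```text
t: 51.28
eef_pos: [474.6, -302.1, 69.4]
tcp_rot: [-1.285, 1.569, -1.542]
ft_force: [0.5, 0.5, 0.0]
opening: 0.599
```

Emit:
step_arm(
  rows=[
    [0, 0, 0, 0, 0, 0],
    [0, 0, 0, 0, 0, 0],
    [0, 0, 0, 0, 0, 0],
  ],
  grip=68,
)

```text
t: 51.65
eef_pos: [474.7, -302.2, 69.3]
tcp_rot: [-1.234, 1.569, -1.491]
ft_force: [0.6, 0.6, -1.2]
opening: 0.71
```

```bash
python3 - <<'E'
from car import *
hv('A',68)
E
```

```text
T [ 474.7 -302.2   69.3] ang -14.7 open 67.7 [ 0.5 -1.  -1. ]
tilt fix [-0.     0.001  0.002]
[(352.1, 208.7, 48)]
[(272.8, 207.5, 48)]
dish y,z [-3.27  1.81] rms 0.18 seat y,z [-3.14  1.61] lug sep 47.9 => move y,z [ 0.13 -0.2 ]
```

Emit:
step_arm(
  rows=[
    [-10, 0, 0, 0, 0, 0],
    [-20, 0, 0, 0, 0, 0],
    [-40, 0, 0, 0, 0, 0],
    [-50, 0, 0, 0, 0, 0],
  ],
)

```text
t: 52.2
eef_pos: [473.7, -301.3, 191.1]
tcp_rot: [2.937, 1.566, 2.681]
ft_force: [0.6, -0.3, -0.5]
opening: 0.716
```

```bash
python3 - <<'E'
from car import *
T=plan([520,-385,290],-0.53)
E
```

```text
from [ 473.7 -301.3  191.1] ang -14.7 t 52.2 n 3
[[-33.0,-23.1,22.0,0.091,-0.005,-0.001],[-33.0,-21.0,24.0,0.091,0.0,0.0],[-33.0,-18.7,25.8,0.091,0.0,0.0]]
```

Emit:
step_arm(
  rows=[
    [-33, -23, 22, 0.091, -0.005, 0],
    [-33, -21, 24, 0.091, 0, 0],
    [-33, -19, 26, 0.091, 0, 0],
    [0, 0, 0, 0, 0, 0],
  ],
  grip=0,
)

```text
t: 52.7
eef_pos: [520.9, -387.2, 301.0]
tcp_rot: [-0.093, 1.563, -0.631]
ft_force: [0.2, 0.0, 0.7]
opening: 0.351
```

```bash
python3 - <<'E'
from car import *
im,c,P=full(70)
H,S,V=cv2.split(cv2.cvtColor(im,cv2.COLOR_RGB2HSV))
for b in blobs((H>5)&(H<18)&(S>170)&(V>160),8): print(b[0],b[1],cast(b[0],c,P,75).round(1))
E
```

```text
C u,v 66.8 0.4 dev deg 0.8 size [71.1 71.1] 
A u,v 66.9 0.6 dev deg -0.3 size [70.8 77.7] 
B u,v 65.3 -2.3 dev deg -0.4 size [71.  70.7] 
[229.4, 59.3] 58 [[ 511.6 -222.7   75. ]]
[379.5, 100.6] 59 [[ 639.3 -352.    75. ]]
```

```bash
cat >> car.py <<'E'
def lugang(im,c,P,phi=None,dn=None):
    H,S,V=cv2.split(cv2.cvtColor(im,cv2.COLOR_RGB2HSV)); phi=phi or PHI
    b_=((H>100)&(H<125)&(S>80)).astype(np.uint8)
    for n,ph in phi.items():
        f=np.radians(ph);Rm=np.array([[np.cos(f),-np.sin(f)],[np.sin(f),np.cos(f)]]);W=[];M=[]
        for a in(-24,24):
            for b in(-24,24):
                u,v=proj([[*(O+Rm@[65.5+a,b]),44]],c,P)[0];x0,y0=int(round(u))-6,int(round(v))-6
                if x0<0 or y0<0 or x0>627 or y0>387: continue
                s=S[y0:y0+13,x0:x0+13].astype(float);v_=V[y0:y0+13,x0:x0+13]
                m=((s<110)&(v_>60)).astype(np.uint8)
                bl=[k for k in blobs(m,3,40) if k[2][0]>0 and k[2][1]>0 and k[2][0]+k[2][2]<13 and k[2][1]+k[2][3]<13]
                if len(bl)!=1: continue
                yy,xx=np.mgrid[0:13,0:13];w=np.clip(170-s,0,None)*(np.hypot(xx-bl[0][0][0],yy-bl[0][0][1])<3.2)
                q=cast([((w*xx).sum()/w.sum()+x0,(w*yy).sum()/w.sum()+y0)],c,P,44)[0][:2];W.append(q);M.append([65.5+a,b])
        if len(W)>=2:
            W=np.array(W);M=np.array(M);mw=W.mean(0);mm=M.mean(0);A=(M-mm);B=(W-mw)
            ang=np.arctan2((A[:,0]*B[:,1]-A[:,1]*B[:,0]).sum(),(A*B).sum());cc=Rm.T@(mw-O)-mm+[65.5,0]
            print(n,'lugs',len(W),'dev deg',round(np.degrees(ang)-ph-360*round((np.degrees(ang)-ph)/360),2),'centre u,v ~',cc.round(1),'rms scale',round(np.linalg.norm(B)/np.linalg.norm(A),3))
E
python3 - <<'E'
from car import *
im,c,P=grab('wrist'); lugang(im,c,P)
cv2.imwrite('pics/w71c.png',cv2.resize(im[90:200,290:400],None,fx=6,fy=5,interpolation=2)[:,:,::-1])
E
```

```text
A lugs 2 dev deg -0.11 centre u,v ~ [64.3  0.6] rms scale 0.994
B lugs 2 dev deg -0.22 centre u,v ~ [65.6 -2. ] rms scale 0.998
C lugs 2 dev deg 0.07 centre u,v ~ [67.5  0.6] rms scale 0.999
```

```bash
python3 - <<'E'
from car import *
T=plan([515,-361,150],-0.53)
E
```

```text
from [ 519.8 -385.2  298.2] ang -30.7 t 52.8 n 3
[[49.4,6.1,-5.5,-0.002,0.003,-0.0],[49.4,6.1,-5.5,-0.002,0.0,0.0],[49.4,6.1,-5.5,-0.002,0.0,0.0]]
```

Emit:
step_arm(
  rows=[
    [35, 6, -5, 0, 0.003, 0],
    [40, 6, -5, 0, 0, 0],
    [40, 6, -5, 0, 0, 0],
    [15, 0, 0, 0, 0, 0],
    [0, 0, 0, 0, 0, 0],
  ],
)

```text
t: 53.42
eef_pos: [512.9, -356.5, 162.3]
tcp_rot: [2.882, 1.564, 2.354]
ft_force: [-0.0, -0.4, 0.5]
opening: 0.007
```

```bash
python3 - <<'E'
from car import *
im,c,P=grab('wrist','w72.png'); print(tool()[:3,3]); lugang(im,c,P)
cv2.imwrite('pics/w72c.png',cv2.resize(im[80:215,230:400],None,fx=4.5,fy=4.4,interpolation=2)[:,:,::-1])
E
```

```text
[ 513.11613845 -356.68926536  162.94623687]
A lugs 2 dev deg -0.18 centre u,v ~ [64.3  0.3] rms scale 0.992
B lugs 2 dev deg -0.27 centre u,v ~ [65.7 -1.8] rms scale 0.992
C lugs 2 dev deg 0.11 centre u,v ~ [67.1  0.6] rms scale 0.995
```

All three carriers sit against their pins, with dishes between the lugs. Plan for the turn: cage post_1 (at 104.7°) loosely between the jaws and carry it round 240°, with the tool turning along.

```bash
python3 - <<'E'
from car import *
cen=np.array([537.4,-323.0]);a=np.radians(104.7)
T=plan([*(cen+104*np.array([np.cos(a),np.sin(a)])),170],np.radians(-165.3)); print(env.state()['joints'].round(2))
E
```

```text
from [ 513.1 -356.7  162.9] ang -30.3 t 53.48 n 14
[[-0.5,8.2,-5.0,0.168,-0.006,-0.002],[-0.5,7.3,-6.3,0.168,0.0,0.0],[-0.5,6.1,-7.4,0.168,0.0,0.0],[-0.5,4.8,-8.3,0.168,0.0,0.0],[-0.5,3.3,-9.0,0.168,0.0,0.0],[-0.5,1.8,-9.4,0.168,0.0,0.0],[-0.5,0.2,-9.6,0.168,0.0,0.0],[-0.5,-1.5,-9.5,0.168,0.0,0.0],[-0.5,-3.0,-9.1,0.168,0.0,0.0],[-0.5,-4.5,-8.5,0.168,0.0,0.0],[-0.5,-5.9,-7.6,0.168,0.0,0.0],[-0.5,-7.0,-6.5,0.168,0.0,0.0],[-0.5,-8.0,-5.2,0.168,0.0,0.0],[-0.5,-8.8,-3.8,0.168,0.0,0.0]]
[-0.71  0.57  1.64  0.    0.94 -0.18]
```

Emit:
step_arm(
  rows=[
    [-1, 8, -5, 0.168, -0.006, -0.002],
    [-1, 7, -6, 0.168, 0, 0],
    [0, 6, -7, 0.168, 0, 0],
    [0, 5, -8, 0.168, 0, 0],
    [0, 3, -9, 0.168, 0, 0],
    [0, 2, -9, 0.168, 0, 0],
    [0, 0, -10, 0.168, 0, 0],
    [0, -1, -10, 0.168, 0, 0],
  ],
  grip=30,
)

```text
t: 54.48
eef_pos: [517.6, -283.2, 178.0]
tcp_rot: [1.21, 1.551, -0.706]
ft_force: [-0.4, -0.1, 0.7]
opening: 0.312
```

```bash
python3 - <<'E'
from car import *
cen=np.array([537.4,-323.0]);a=np.radians(104.7)
T=plan([*(cen+104*np.array([np.cos(a),np.sin(a)])),165],np.radians(-165.3)); print(env.state()['joints'].round(2))
E
```

```text
from [ 517.6 -283.2  178. ] ang -109.8 t 54.48 n 6
[[2.2,-4.5,-9.2,0.161,0.007,-0.019],[2.2,-5.9,-8.3,0.161,0.0,0.0],[2.2,-7.1,-7.3,0.161,0.0,0.0],[2.2,-8.2,-6.0,0.161,0.0,0.0],[2.2,-9.1,-4.6,0.161,0.0,0.0],[2.2,-9.7,-3.1,0.161,0.0,0.0]]
[-0.61  0.5   1.73 -0.    0.89  1.31]
```

Emit:
step_arm(
  rows=[
    [2, -4, -9, 0.161, 0.007, -0.019],
    [2, -6, -8, 0.161, 0, 0],
    [2, -7, -7, 0.161, 0, 0],
    [2, -8, -6, 0.161, 0, 0],
    [2, -9, -5, 0.161, 0, 0],
    [2, -10, -3, 0.161, 0, 0],
    [0, 0, 0, 0, 0, 0],
  ],
)

```text
t: 55.35
eef_pos: [515.7, -224.0, 177.2]
tcp_rot: [2.441, 1.553, -0.473]
ft_force: [0.0, -0.7, -0.0]
opening: 0.315
```

```bash
python3 - <<'E'
from car import *
cen=np.array([537.4,-323.0]);a=np.radians(104.7)
im,c,P=grab('wrist','w73.png')
T=plan([*(cen+104*np.array([np.cos(a),np.sin(a)])),110],np.radians(-165.3),n=3); print(env.state()['joints'].round(2))
E
```

```text
from [ 515.9 -224.4  177.2] ang -166.8 t 55.4 n 3
[[22.4,-1.0,1.4,-0.009,-0.014,-0.012],[22.4,-1.0,1.4,-0.009,0.0,0.0],[22.4,-1.1,1.4,-0.009,0.0,0.0]]
[-0.53  0.47  1.79  0.    0.86  2.38]
```

Emit:
step_arm(
  rows=[
    [20, -1, 2, 0, -0.014, -0.012],
    [22, -1, 1.5, 0, 0, 0],
    [22, -1, 1, 0, 0, 0],
    [0, 0, 0, 0, 0, 0],
  ],
)

```text
t: 55.9
eef_pos: [510.9, -224.4, 109.5]
tcp_rot: [-0.626, 1.569, 2.755]
ft_force: [0.1, -1.2, 0.2]
opening: 0.312
```

```bash
python3 - <<'E'
from car import *
cen=np.array([537.4,-323.0]);a=np.radians(104.7)
im,c,P=grab('wrist','w74.png')
T=plan([*(cen+104*np.array([np.cos(a),np.sin(a)])),67],np.radians(-165.3),n=3)
H,S,V=cv2.split(cv2.cvtColor(im,cv2.COLOR_RGB2HSV))
for b in blobs((H>5)&(H<18)&(S>170)&(V>160),8): print(b[0],b[1],cast(b[0],c,P,75).round(1), b[2])
cv2.imwrite('pics/w74c.png',cv2.resize(im[150:290,235:395],None,fx=5,fy=4,interpolation=2)[:,:,::-1])
E
```

```text
from [ 511.3 -224.6  110.4] ang -166.3 t 55.95 n 3
[[14.5,-0.8,-0.1,-0.006,0.001,0.0],[14.5,-0.7,-0.1,-0.006,0.0,0.0],[14.5,-0.7,-0.1,-0.006,0.0,0.0]]
[176.4, 3.8] 21 [[ 615.  -337.4   75. ]] [171, 0, 12, 8]
[448.9, 0.9] 9 [[ 473.7 -373.3   75. ]] [446, 0, 7, 3]
[36.3, 92.7] 19 [[ 689.3 -273.4   75. ]] [33, 87, 8, 14]
```

Emit:
step_arm(
  rows=[
    [15, -0.5, 0, 0, 0, 0],
    [14, -0.5, 0, 0, 0, 0],
    [13, 0, 0, 0, 0, 0],
    [0, 0, 0, 0, 0, 0],
  ],
)

```text
t: 56.45
eef_pos: [511.5, -224.1, 66.2]
tcp_rot: [1.971, 1.57, -0.931]
ft_force: [-0.1, 0.3, -0.0]
opening: 0.318
```

```bash
python3 - <<'E'
from car import *
cen=np.array([537.4,-323.0])
im,c,P=grab('wrist','w75.png'); T=tool(); d=T[:2,3]-cen; print(T[:3,3].round(1),'r',np.hypot(*d).round(1),'alpha',np.degrees(np.arctan2(d[1],d[0])).round(1),'ang',np.degrees(np.arctan2(T[1,2],T[0,2])).round(1),env.state()['ft_force'],env.state()['joints'].round(2))
cv2.imwrite('pics/w75c.png',cv2.resize(im[150:290,235:395],None,fx=5,fy=4,interpolation=2)[:,:,::-1])
E
```

```text
[ 511.7 -224.2   66.7] r 102.1 alpha 104.6 ang -166.2 [ 0.03636299 -0.39466451 -0.48186176] [-0.53  0.63  1.88 -0.    0.63  2.37]
```

```bash
cat >> car.py <<'E'
CEN=np.array([537.4,-323.0])
def arc(dth,n,z=67,r=103):
    T=tool(); d=T[:2,3]-CEN; a0=np.arctan2(d[1],d[0]); 
    rel_=(a0-np.radians(104.7))%(2*np.pi)
    print('r',np.hypot(*d).round(1),'turn tool rad',(rel_ if rel_<5.5 else rel_-2*np.pi).round(3),'z',T[2,3].round(1),'ang err',np.degrees((np.arctan2(T[1,2],T[0,2])-a0-np.pi/2+np.pi)%(2*np.pi)-np.pi).round(1),'F',env.state()['ft_force'].round(1),'t',round(env.state()['t'],2),'j6',env.state()['joints'][5].round(2))
    f=T[:2,:2]; rad=d/np.hypot(*d); tan=np.array([-rad[1],rad[0]]); F=env.state()['ft_force'][:2]; print('F rad,tan',(F@rad).round(1),(F@tan).round(1))
    out=[]
    for k in range(n):
        a1=a0+dth*(k+1)
        T=plan([*(CEN+r*np.array([np.cos(a1),np.sin(a1)])),z],a1+np.pi/2,n=1,T=T,show=False) if 0 else None
    T=tool()
    for k in range(n):
        a1=a0+dth*(k+1); p=np.r_[CEN+r*np.array([np.cos(a1),np.sin(a1)]),z]; ang=a1+np.pi/2
        zz=np.array([np.cos(ang),np.sin(ang),0]);Rt=np.c_[[0,0,-1],np.cross(zz,[0,0,-1]),zz]
        s=T[:3,:3].T@(p-T[:3,3]); rv=R.from_matrix(T[:3,:3].T@Rt).as_rotvec(); out.append([round(float(v),1) for v in s]+[round(float(v),3) for v in rv])
        T=np.eye(4);T[:3,:3]=Rt;T[:3,3]=p
    print(str(out).replace(' ',''))
E
python3 - <<'E'
from car import *
arc(0.05,4)
E
```

```text
r 102.1 turn tool rad -0.002 z 66.7 ang err -0.8 F [ 0.  -0.4 -0.5] t 56.5 j6 2.37
F rad,tan -0.4 0.1
[[-0.3,-0.7,5.2,-0.064,-0.001,-0.001],[0.0,0.1,5.1,-0.05,0.0,0.0],[0.0,0.1,5.1,-0.05,0.0,0.0],[0.0,0.1,5.1,-0.05,0.0,0.0]]
```

Emit:
step_arm(
  rows=[
    [0, 0, 0, 0, 0, 0],
    [0, 0, 0, 0, 0, 0],
  ],
  grip=20,
)

```text
t: 56.75
eef_pos: [512.1, -224.3, 67.4]
tcp_rot: [2.26, 1.568, -0.641]
ft_force: [0.3, 0.3, 0.3]
opening: 0.219
```

Emit:
step_arm(
  rows=[
    [0, -0.5, 3, -0.06, 0, 0],
    [0, 0.1, 4, -0.04, 0, 0],
    [0, 0.1, 4, -0.04, 0, 0],
    [0, 0.1, 4, -0.04, 0, 0],
  ],
)

```text
t: 57.25
eef_pos: [505.6, -226.9, 68.0]
tcp_rot: [2.555, 1.551, -0.164]
ft_force: [30.3, 20.3, -17.3]
opening: 0.213
```

```bash
python3 - <<'E'
from car import *
arc(0.05,6)
E
```

```text
r 101.3 turn tool rad 0.063 z 68.0 ang err 5.9 F [ 30.3  20.3 -17.3] t 57.25 j6 2.16
F rad,tan 9.8 -35.2
[[0.9,-2.1,5.0,0.054,-0.017,-0.01],[0.0,0.1,5.1,-0.05,0.0,0.0],[0.0,0.1,5.1,-0.05,0.0,0.0],[0.0,0.1,5.1,-0.05,0.0,0.0],[0.0,0.1,5.1,-0.05,0.0,0.0],[0.0,0.1,5.1,-0.05,0.0,0.0]]
```

Emit:
step_arm(
  rows=[
    [0, 0, -3, 0, 0, 0],
    [0, 0, -2, 0, 0, 0],
  ],
)

```text
t: 57.5
eef_pos: [511.5, -224.2, 68.4]
tcp_rot: [2.542, 1.549, -0.175]
ft_force: [-0.2, -0.7, -0.3]
opening: 0.214
```

```bash
python3 - <<'E'
from car import *
arc(0.05,2)
im,c,P=grab('wrist','w76.png'); im2,_,_=grab('side'); cv2.imwrite('pics/s76.png',cv2.resize(im2[130:290,230:450],None,fx=3.5,fy=3.5,interpolation=2)[:,:,::-1])
E
```

```text
r 102.1 turn tool rad -0.0 z 68.4 ang err 9.6 F [-0.2 -0.7 -0.3] t 57.5 j6 2.17
F rad,tan -0.6 0.4
[[1.3,-1.6,5.0,0.118,-0.019,-0.011],[0.0,0.1,5.1,-0.05,0.0,0.0]]
```

Emit:
step_arm(
  rows=[
    [0.6, -0.8, 0, 0.06, -0.015, -0.01],
    [0.6, -0.8, 0, 0.06, 0, 0],
    [0, 0, 0, 0, 0, 0],
    [0, 0, 0, 0, 0, 0],
  ],
)

```text
t: 58.1
eef_pos: [509.7, -223.7, 67.9]
tcp_rot: [2.642, 1.568, -0.199]
ft_force: [1.1, 1.0, -0.6]
opening: 0.208
```

Emit:
step_arm(
  rows=[
    [0, 0, 1.5, 0, 0, 0],
    [0, 0, 1.5, 0, 0, 0],
    [0, 0, 0, 0, 0, 0],
  ],
)

```text
t: 58.48
eef_pos: [507.5, -224.5, 67.9]
tcp_rot: [2.715, 1.566, -0.124]
ft_force: [3.1, 1.7, -1.8]
opening: 0.209
```

```bash
python3 - <<'E'
from car import *
arc(0.02,2)
im,c,P=grab('wrist','w77.png'); cv2.imwrite('pics/w77c.png',cv2.resize(im[150:290,235:395],None,fx=5,fy=4,interpolation=2)[:,:,::-1])
E
```

```text
r 103.0 turn tool rad 0.038 z 67.9 ang err 0.5 F [ 3.1  1.7 -1.8] t 58.48 j6 2.3
F rad,tan 0.8 -3.4
[[0.9,-0.0,2.1,-0.012,-0.004,-0.002],[0.0,0.0,2.1,-0.02,0.0,0.0]]
```

Emit:
step_arm(
  rows=[
    [0.4, 0, 1.5, -0.01, 0, 0],
    [0.3, 0, 1.5, -0.01, 0, 0],
  ],
)

```text
t: 58.78
eef_pos: [506.9, -224.9, 67.9]
tcp_rot: [2.682, 1.561, -0.136]
ft_force: [11.1, 8.7, -0.7]
opening: 0.208
```

Emit:
step_arm(
  rows=[
    [0.3, 0, 1.5, -0.01, 0, 0],
    [0.3, 0, 1.5, -0.01, 0, 0],
  ],
)

```text
t: 59.02
eef_pos: [506.9, -225.1, 67.8]
tcp_rot: [2.664, 1.555, -0.134]
ft_force: [11.3, 8.3, -1.6]
opening: 0.213
```

```bash
python3 - <<'E'
from car import *
arc(0.02,2)
im,c,P=grab('wrist','w78.png'); lugang(im,c,P)
E
```

```text
r 102.5 turn tool rad 0.046 z 67.8 ang err 2.4 F [11.3  8.3 -1.6] t 59.02 j6 2.25
F rad,tan 4.5 -13.2
[[0.8,-0.5,2.1,0.021,-0.014,-0.007],[0.0,0.0,2.1,-0.02,0.0,0.0]]
```

```bash
python3 - <<'E'
from car import *
import pickle
# deck angle from pairs peg->pin vectors (bias free): use line vector angles
def pr(fn,T,pairs):
    pass
im,c,P=grab('wrist','w79.png'); print(tool()[:3,3].round(1))
X=lambda p:cast([p],c,P,46)[0][:2]
cv2.imwrite('pics/w79c.png',cv2.resize(im[0:170,220:410],None,fx=4,fy=3.5,interpolation=2)[:,:,::-1])
hub=cast([(322,67)],c,P,32)[0][:2];print('hub',hub)
for nm,peg,pin in(('A',(340,149),(298,125)),):
    d=X(pin)-X(peg);print(nm,np.linalg.norm(d),np.degrees(np.arctan2(d[1],d[0])))
print(env.state()['moment'],env.state()['tau'].round(2))
E
```

```text
[ 506.8 -225.1   67.8]
hub [ 538.58319259 -323.69102966]
A 26.797950118352997 -9.526784108155846
[ 1.43827638 -1.72516268  0.01213072] [ -6.83 -59.7  -12.52  -1.8    1.13  -0.11]
```

```bash
python3 - <<'E'
from car import *
c=env.get_calibration('wrist');P=tool()@c['hand_eye']
X=lambda p:cast([p],c,P,46)[0][:2]
for nm,a,b in(('A',(220+481/4,522/3.5),(220+676/4,195/3.5)),('B',(220+68/4,125/3.5),(220+315/4,437/3.5)),):
    d=X(b)-X(a);print(nm,X(a),X(b),np.linalg.norm(d),np.degrees(np.arctan2(d[1],d[0])), 'expect',(PHI[nm]+98.95+180)%360-180)
E
```

```text
A [ 513.66130426 -284.94570826] [ 507.18418062 -338.4895504 ] 53.93418361520846 -96.89747603478375 expect -96.35000000000002
B [ 584.33840245 -321.2192732 ] [ 539.88555032 -289.63623633] 54.530214385261765 144.60681817293934 expect 143.64999999999998
```

Emit:
step_arm(
  rows=[
    [0, 0, 2, 0, 0, 0],
    [0, 0, 2, 0, 0, 0],
    [0, 0, 2, 0, 0, 0],
    [0, 0, 2, 0, 0, 0],
  ],
)

```text
t: 59.62
eef_pos: [506.3, -225.3, 67.8]
tcp_rot: [2.697, 1.541, -0.1]
ft_force: [16.8, 10.8, -5.8]
opening: 0.212
```

```bash
python3 - <<'E'
from car import *
arc(0.02,2); print(env.state()['moment'])
im,c,P=grab('wrist','w80.png')
for n in('side','top'):
    im2,_,_=grab(n); cv2.imwrite(f'pics/{n}80.png',cv2.resize(im2[130:290,230:450] if n=='side' else im2[80:280,200:420],None,fx=3.5,fy=2.9,interpolation=2)[:,:,::-1])
E
```

```text
r 102.5 turn tool rad 0.051 z 67.8 ang err 2.1 F [16.8 10.8 -5.8] t 59.62 j6 2.23
F rad,tan 5.2 -19.3
[[0.8,-0.5,2.1,0.016,-0.027,-0.013],[0.0,0.0,2.1,-0.02,0.0,0.0]]
[ 1.92072168 -2.40688024  0.10807088]
```

Emit:
step_arm(
  rows=[
    [0, 0, -2, 0, -0.02, -0.01],
    [0, 0, -2, 0, 0, 0],
    [0, 0, 0, 0, 0, 0],
  ],
)

```text
t: 60.15
eef_pos: [510.2, -223.8, 67.8]
tcp_rot: [2.744, 1.564, -0.053]
ft_force: [0.9, 0.3, 1.0]
opening: 0.213
```

```bash
python3 - <<'E'
from car import *
arc(0.02,1)
im,c,P=grab('wrist','w81.png'); cv2.imwrite('pics/w81c.png',cv2.resize(im[150:290,235:395],None,fx=5,fy=4,interpolation=2)[:,:,::-1])
E
```

```text
r 102.9 turn tool rad 0.011 z 67.8 ang err 4.5 F [0.9 0.3 1. ] t 60.15 j6 2.26
F rad,tan 0.1 -0.9
[[0.8,-0.2,2.1,0.058,-0.007,-0.003]]
```

Emit:
step_arm(
  rows=[
    [0, 0, -2, 0.03, 0, 0],
    [0, 0, -1.5, 0.02, 0, 0],
    [0, 0, 0, 0, 0, 0],
  ],
)

```text
t: 60.58
eef_pos: [513.2, -222.8, 67.9]
tcp_rot: [2.812, 1.564, -0.039]
ft_force: [0.1, -0.1, 0.3]
opening: 0.213
```

```bash
python3 - <<'E'
from car import *
arc(0.02,1)
E
```

```text
r 103.1 turn tool rad -0.019 z 67.9 ang err 3.1 F [ 0.1 -0.1  0.3] t 60.58 j6 2.32
F rad,tan -0.1 -0.0
[[0.9,-0.0,2.1,0.034,-0.007,-0.002]]
```

Emit:
step_arm(
  rows=[
    [0, 0, -1, 0, 0, 0],
    [0, 0, -1, 0, 0, 0],
  ],
)

```text
t: 60.82
eef_pos: [514.3, -222.4, 67.9]
tcp_rot: [2.835, 1.566, -0.015]
ft_force: [-5.9, -4.6, 2.6]
opening: 0.207
```

```bash
python3 - <<'E'
from car import *
arc(0.02,1)
im,c,P=grab('wrist','w82.png'); cv2.imwrite('pics/w82c.png',cv2.resize(im[150:290,235:395],None,fx=5,fy=4,interpolation=2)[:,:,::-1])
E
```

```text
r 103.2 turn tool rad -0.031 z 67.9 ang err 3.8 F [-5.9 -4.6  2.6] t 60.83 j6 2.32
F rad,tan -3.1 6.8
[[0.9,0.1,2.1,0.046,-0.005,-0.001]]
```

```bash
python3 - <<'E'
from car import *
c=env.get_calibration('wrist')
dat={'w78':([506.9,-225.1,67.8],[2.664,1.555,-.134]),'w80':([506.3,-225.3,67.8],[2.697,1.541,-.1]),'w81':([510.2,-223.8,67.8],[2.744,1.564,-.053]),'w82':([514.3,-222.4,67.9],[2.835,1.566,-.015]),'w76':([511.5,-224.2,68.4],[2.542,1.549,-.175])}
for k,(p,r) in dat.items():
    T=np.eye(4);T[:3,:3]=R.from_euler('xyz',r).as_matrix();T[:3,3]=p;P=T@c['hand_eye']
    im=cv2.imread(f'pics/{k}.png')[:,:,::-1];H,S,V=cv2.split(cv2.cvtColor(np.ascontiguousarray(im),cv2.COLOR_RGB2HSV))
    m=((H>100)&(H<125)&(S>100)).astype(np.uint8);m[225:]=0
    cs,hi=cv2.findContours(m,cv2.RETR_CCOMP,cv2.CHAIN_APPROX_NONE);E=[]
    for i,q in enumerate(cs):
        if hi[0][i][3]>=0 and cv2.contourArea(q)>3000: E.append(cv2.fitEllipse(q)[0])
    E.sort(); X=cast(E,c,P,50)
    d=X[0]-X[-1]; print(k,np.round(E,1).tolist(),X[:,:2].round(1).tolist(),'dist',np.linalg.norm(d).round(1),'ang',np.degrees(np.arctan2(d[1],d[0])).round(2))
E
```

```text
Traceback (most recent call last):
  File "h.py", line 14, in cast
    n=cv2.undistortPoints(px,K,c['D']).reshape(-1,2)
      ~~~~~~~~~~~~~~~~~~~^^^^^^^^^^^^^
cv2.error: OpenCV(4.12.0) /io/opencv/modules/calib3d/src/undistort.dispatch.cpp:347: error: (-215:Assertion failed) CV_IS_MAT(_src) && CV_IS_MAT(_dst) && (_src->rows == 1 || _src->cols == 1) && (_dst->rows == 1 || _dst->cols == 1) && _src->cols + _src->rows - 1 == _dst->rows + _dst->cols - 1 && (CV_MAT_TYPE(_src->type) == CV_32FC2 || CV_MAT_TYPE(_src->type) == CV_64FC2) && (CV_MAT_TYPE(_dst->type) == CV_32FC2 || CV_MAT_TYPE(_dst->type) == CV_64FC2) in function 'cvUndistortPointsInternal'
```

```bash
python3 - <<'E'
from car import *
c=env.get_calibration('wrist')
dat={'w78':([506.9,-225.1,67.8],[2.664,1.555,-.134]),'w80':([506.3,-225.3,67.8],[2.697,1.541,-.1]),'w81':([510.2,-223.8,67.8],[2.744,1.564,-.053]),'w82':([514.3,-222.4,67.9],[2.835,1.566,-.015]),'w76':([511.5,-224.2,68.4],[2.542,1.549,-.175])}
for k,(p,r) in dat.items():
    T=np.eye(4);T[:3,:3]=R.from_euler('xyz',r).as_matrix();T[:3,3]=p;P=T@c['hand_eye']
    im=np.ascontiguousarray(cv2.imread(f'pics/{k}.png')[:,:,::-1]);H,S,V=cv2.split(cv2.cvtColor(im,cv2.COLOR_RGB2HSV))
    m=((H>100)&(H<125)&(S>90)).astype(np.uint8);m[222:]=0
    cs,hi=cv2.findContours(cv2.morphologyEx(m,cv2.MORPH_CLOSE,np.ones((3,3))),cv2.RETR_EXTERNAL,cv2.CHAIN_APPROX_NONE);E=[]
    for q in cs:
        if cv2.contourArea(q)>6000:
            X=cast(q.reshape(-1,2).astype(float),c,P,40)[:,:2]; b=cv2.minAreaRect(X.astype(np.float32)); E.append((np.round(b[0],1),np.round(b[1],1),round(b[2]%90,2)))
    print(k,E)
E
```

```text
w78 []
w80 []
w81 []
w82 []
w76 []
```

```bash
cat > q.py <<'E'
from car import *
c=env.get_calibration('wrist')
def carang(im,c,P):
    H,S,V=cv2.split(cv2.cvtColor(np.ascontiguousarray(im),cv2.COLOR_RGB2HSV))
    m=((H>95)&(H<130)&(S>90)&(V>30)).astype(np.uint8);m[224:]=0
    cs,hi=cv2.findContours(m,cv2.RETR_EXTERNAL,cv2.CHAIN_APPROX_NONE);E=[]
    for q in cs:
        if len(q)>120:
            hq=cv2.convexHull(q)
            if cv2.contourArea(hq)<5000: continue
            X=cast(hq.reshape(-1,2).astype(float),c,P,40)[:,:2]; b=cv2.minAreaRect(X.astype(np.float32)); E.append((np.round(b[0],1).tolist(),np.round(b[1],1).tolist(),round(b[2]%90,2)))
    return E
if __name__=='__main__':
  dat={'w78':([506.9,-225.1,67.8],[2.664,1.555,-.134]),'w80':([506.3,-225.3,67.8],[2.697,1.541,-.1]),'w81':([510.2,-223.8,67.8],[2.744,1.564,-.053]),'w82':([514.3,-222.4,67.9],[2.835,1.566,-.015]),'w76':([511.5,-224.2,68.4],[2.542,1.549,-.175])}
  for k,(p,r) in dat.items():
    T=np.eye(4);T[:3,:3]=R.from_euler('xyz',r).as_matrix();T[:3,3]=p;P=T@c['hand_eye']
    print(k,carang(cv2.imread(f'pics/{k}.png')[:,:,::-1],c,P))
E
python3 q.py
```

```text
w78 [([473.9, -305.8], [71.0, 76.5], 74.96), ([584.6, -277.3], [71.7, 71.1], 44.94)]
w80 [([473.5, -306.1], [71.0, 76.2], 75.21), ([584.3, -277.2], [72.0, 71.2], 45.29)]
w81 [([475.9, -305.8], [71.0, 71.9], 74.42), ([585.0, -277.8], [71.5, 71.1], 44.3)]
w82 [([585.2, -278.0], [71.6, 71.1], 44.12), ([476.0, -305.5], [71.1, 72.0], 74.18)]
w76 [([476.4, -305.6], [71.0, 72.3], 74.5), ([585.3, -277.5], [71.4, 71.0], 44.61)]
```

Emit:
step_arm(
  rows=[
    [0, 0, 2, 0, 0, 0],
    [0, 0, 0, 0, 0, 0],
  ],
)

```text
t: 61.12
eef_pos: [512.5, -223.0, 67.9]
tcp_rot: [2.83, 1.565, -0.02]
ft_force: [0.1, 1.1, 0.1]
opening: 0.211
```

```bash
cat car.py | head -60; python3 - <<'E'
from cell import env
import cv2
s=env.state();print(s)
for n in ("top","side"):
    cv2.imwrite(f"pics/z1{n}.png",cv2.cvtColor(env.read_camera(n),cv2.COLOR_RGB2BGR))
E
```

```text
from h import *
def axis_fit(pegs,pins):
    pass
def analyse(im,c,P,near,verbose=True):
    """carriers: blue blobs -> convex hull corners, grey disc, lugs"""
    H,S,V=cv2.split(cv2.cvtColor(im,cv2.COLOR_RGB2HSV))
    res=[]
    m=((H>100)&(H<125)&(S>110)&(V>40)).astype(np.uint8)
    m=cv2.morphologyEx(m,cv2.MORPH_CLOSE,np.ones((3,3)))
    cs,_=cv2.findContours(m,cv2.RETR_EXTERNAL,cv2.CHAIN_APPROX_NONE)
    for k in cs:
        if cv2.contourArea(k)<1200: continue
        X=cast(k.reshape(-1,2).astype(float),c,P,40)[:,:2]
        if np.linalg.norm(X.mean(0)-near)>130: continue
        (cx,cy),(w,h),a=cv2.minAreaRect(X.astype(np.float32))
        edge=k.reshape(-1,2)[:,1].min()<=1
        res.append((cx,cy,w,h,a%90,edge))
    return res
O=np.array([537.6,-322.4]); PHI=dict(A=164.7,B=44.7,C=-75.3)
def bay(n,u,v,z=None):
    f=np.radians(PHI[n]); p=O+u*np.array([np.cos(f),np.sin(f)])+v*np.array([-np.sin(f),np.cos(f)])
    return p if z is None else np.r_[p,z]
def look(bn,tag):
    T=tool(); f=np.radians(PHI[bn]); d=T[:2,3]-O
    print('tool u,v,z',round(d@[np.cos(f),np.sin(f)],1),roun
[... 2307 characters left out ...]
,g.round(0))
    e=cv2.Canny(cv2.GaussianBlur(V,(3,3),0),15,40); ys,xs=np.nonzero(e)
{'t': 61.125, 'joints': array([-0.52982799,  0.62848341,  1.87902654,  0.00439291,  0.62945753,
        2.31677619]), 'qvel': array([ 0.00126696, -0.00144021, -0.00356012,  0.00138591, -0.00101826,
        0.00232276]), 'tau': array([-1.24526611e-01, -5.99318826e+01, -1.56396908e+01, -3.31978861e-02,
       -9.01585026e-02, -1.83004956e-02]), 'eef_pos': array([ 512.45076249, -223.02444791,   67.86969517]), 'tcp_rot': array([ 2.82973549,  1.56549324, -0.02041371]), 'ft_force': array([0.0743787 , 1.05909295, 0.0576325 ]), 'moment': array([ 0.02407587,  0.12620308, -0.01440988]), 'opening': 0.21130899534326142}
```

```bash
python3 - <<'E'
import cv2
a=cv2.imread('pics/z1side.png');cv2.imwrite('pics/z1s_c.png',cv2.resize(a[140:300,200:460],None,fx=3,fy=3,interpolation=2))
a=cv2.imread('pics/z1top.png');cv2.imwrite('pics/z1t_c.png',cv2.resize(a,None,fx=1.25,fy=1.25))
E
```

```text
(no output)
```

View pics/z1s_c.png

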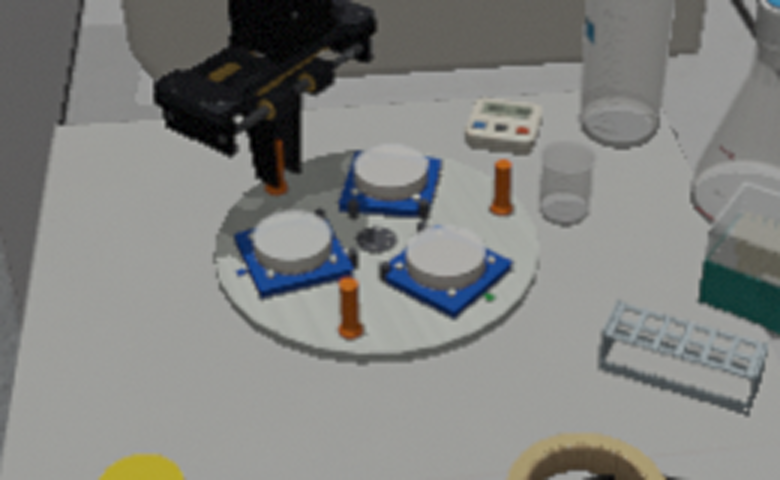

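View pics/z1t_c.png

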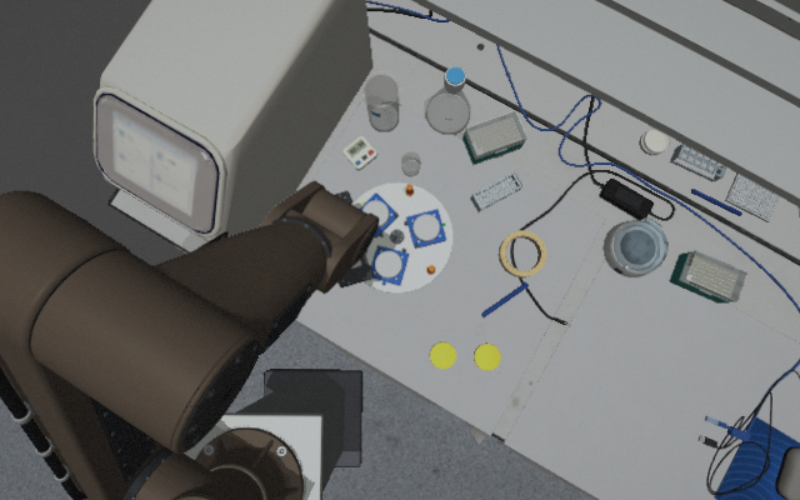

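```bash
sed -n '/def arc/,$p' car.py; cat q.py; python3 -c "
from car import *
arc(0.03,4)"
```

```text
def arc(dth,n,z=67,r=103):
    T=tool(); d=T[:2,3]-CEN; a0=np.arctan2(d[1],d[0]); 
    rel_=(a0-np.radians(104.7))%(2*np.pi)
    print('r',np.hypot(*d).round(1),'turn tool rad',(rel_ if rel_<5.5 else rel_-2*np.pi).round(3),'z',T[2,3].round(1),'ang err',np.degrees((np.arctan2(T[1,2],T[0,2])-a0-np.pi/2+np.pi)%(2*np.pi)-np.pi).round(1),'F',env.state()['ft_force'].round(1),'t',round(env.state()['t'],2),'j6',env.state()['joints'][5].round(2))
    f=T[:2,:2]; rad=d/np.hypot(*d); tan=np.array([-rad[1],rad[0]]); F=env.state()['ft_force'][:2]; print('F rad,tan',(F@rad).round(1),(F@tan).round(1))
    out=[]
    for k in range(n):
        a1=a0+dth*(k+1)
        T=plan([*(CEN+r*np.array([np.cos(a1),np.sin(a1)])),z],a1+np.pi/2,n=1,T=T,show=False) if 0 else None
    T=tool()
    for k in range(n):
        a1=a0+dth*(k+1); p=np.r_[CEN+r*np.array([np.cos(a1),np.sin(a1)]),z]; ang=a1+np.pi/2
        zz=np.array([np.cos(ang),np.sin(ang),0]);Rt=np.c_[[0,0,-1],np.cross(zz,[0,0,-1]),zz]
        s=T[:3,:3].T@(p-T[:3,3]); rv=R.from_matrix(T[:3,:3].T@Rt).as_rotvec(); out.append([round(float(v),1) for v in s
[... 695 characters left out ...]
(b[2]%90,2)))
    return E
if __name__=='__main__':
  dat={'w78':([506.9,-225.1,67.8],[2.664,1.555,-.134]),'w80':([506.3,-225.3,67.8],[2.697,1.541,-.1]),'w81':([510.2,-223.8,67.8],[2.744,1.564,-.053]),'w82':([514.3,-222.4,67.9],[2.835,1.566,-.015]),'w76':([511.5,-224.2,68.4],[2.542,1.549,-.175])}
  for k,(p,r) in dat.items():
    T=np.eye(4);T[:3,:3]=R.from_euler('xyz',r).as_matrix();T[:3,3]=p;P=T@c['hand_eye']
    print(k,carang(cv2.imread(f'pics/{k}.png')[:,:,::-1],c,P))
r 103.0 turn tool rad -0.013 z 67.9 ang err 2.8 F [-0.4 -0.3 -0.3] t 61.23 j6 2.32
F rad,tan -0.2 0.4
[[0.9,-0.1,3.1,0.018,-0.005,-0.002],[0.0,0.0,3.1,-0.03,0.0,0.0],[0.0,0.0,3.1,-0.03,0.0,0.0],[0.0,0.0,3.1,-0.03,0.0,0.0]]
```

Emit:
step_arm(
  rows=[
    [0, 0, 1, 0, 0, 0],
    [0, 0, 2, 0, 0, 0],
    [0, 0, 2, 0, 0, 0],
    [0, 0, 3, 0, 0, 0],
  ],
)

```text
t: 61.72
eef_pos: [506.2, -224.9, 67.9]
tcp_rot: [2.812, 1.562, -0.039]
ft_force: [19.1, 12.7, -7.6]
opening: 0.207
```

```bash
python3 -c "
from car import *
arc(0.03,4)
from q import carang
print(carang(*grab('wrist','w90.png')))"
```

```text
r 102.9 turn tool rad 0.051 z 67.9 ang err -1.0 F [19.1 12.7 -7.6] t 61.73 j6 2.31
F rad,tan 6.4 -22.1
[[0.9,0.0,3.1,-0.047,-0.008,-0.003],[0.0,0.0,3.1,-0.03,0.0,0.0],[0.0,0.0,3.1,-0.03,0.0,0.0],[0.0,0.0,3.1,-0.03,0.0,0.0]]
[([584.2, -277.4], [72.1, 71.2], 45.1), ([473.4, -306.2], [71.0, 76.2], 75.11)]
```

Emit:
step_arm(
  rows=[
    [0, 0, 4, 0, 0, 0],
    [0, 0, 4, 0, 0, 0],
    [0, 0, 5, 0, 0, 0],
    [0, 0, 5, 0, 0, 0],
  ],
)

```text
t: 62.28
eef_pos: [500.7, -226.0, 67.6]
tcp_rot: [2.789, 1.538, -0.063]
ft_force: [0.2, 1.0, 0.0]
opening: 0.211
```

```bash
python3 -c "
from car import *
arc(0.03,4)
from q import carang
print(carang(*grab('wrist','w91.png')))
grab('side','z2s.png')
s=env.state();print(s['moment'],s['opening']*95.1,s['tau'])"
ls pics | tail -3
```

```text
r 103.7 turn tool rad 0.105 z 67.6 ang err -4.1 F [0.2 1.  0. ] t 62.27 j6 2.28
F rad,tan 0.9 -0.5
[[0.5,0.9,3.0,-0.102,-0.03,-0.013],[0.0,0.0,3.1,-0.03,0.0,0.0],[0.0,0.0,3.1,-0.03,0.0,0.0],[0.0,0.0,3.1,-0.03,0.0,0.0]]
[([581.3, -274.7], [72.0, 71.2], 48.55), ([472.2, -309.9], [71.1, 76.2], 78.41)]
[ 0.06082815  0.14251607 -0.02078475] 19.854629019196132 [  0.50521659 -58.32772493 -15.26583552   0.17803587  -0.35940497
  -0.09594452]
z1t_c.png
z1top.png
z2s.png
```

Emit:
step_arm(
  rows=[
    [0.3, 0.6, 2, -0.08, -0.03, -0.01],
    [0, 0.1, 3, -0.05, 0, 0],
    [0, 0.1, 3, -0.03, 0, 0],
    [0, 0.1, 4, -0.04, 0, 0],
  ],
)

```text
t: 62.88
eef_pos: [489.6, -232.1, 67.5]
tcp_rot: [1.387, 1.568, -1.261]
ft_force: [2.8, 2.9, -1.3]
opening: 0.21
```

```bash
python3 -c "
from car import *
arc(0.04,4)
from q import carang
print(carang(*grab('wrist','w92.png')))"
```

```text
r 102.7 turn tool rad 0.228 z 67.5 ang err 0.5 F [ 2.8  2.9 -1.3] t 62.88 j6 2.09
F rad,tan 1.2 -3.8
[[0.5,-0.2,4.1,-0.031,0.0,-0.002],[0.0,0.1,4.1,-0.04,0.0,0.0],[0.0,0.1,4.1,-0.04,0.0,0.0],[0.0,0.1,4.1,-0.04,0.0,0.0]]
[([471.5, -318.1], [71.0, 76.1], 85.5), ([575.3, -269.7], [71.8, 71.2], 55.63)]
```

View pics/w92.png

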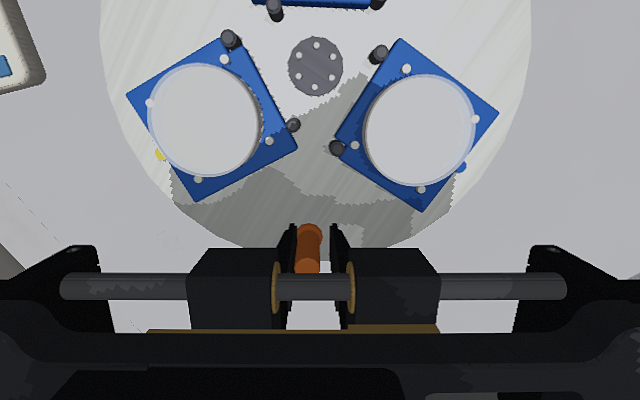

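Emit:
step_arm(
  rows=[
    [0.3, 0, 4, -0.035, 0, 0],
    [0.1, 0.1, 4, -0.04, 0, 0],
    [0.1, 0.1, 4, -0.04, 0, 0],
    [0, 0.1, 4, -0.04, 0, 0],
    [0, 0.1, 4, -0.04, 0, 0],
    [0, 0.1, 4, -0.04, 0, 0],
    [0, 0.1, 4, -0.04, 0, 0],
    [0, 0.1, 4, -0.04, 0, 0],
  ],
)

```text
t: 63.92
eef_pos: [462.2, -253.0, 67.5]
tcp_rot: [0.279, 1.568, -2.05]
ft_force: [2.8, 2.4, -1.9]
opening: 0.213
```

```bash
python3 -c "
from car import *
arc(0.05,4)"
```

```text
r 102.7 turn tool rad 0.565 z 67.5 ang err -0.5 F [ 2.8  2.4 -1.9] t 63.92 j6 1.71
F rad,tan -0.4 -3.7
[[0.5,-0.1,5.1,-0.059,0.002,-0.001],[0.0,0.1,5.1,-0.05,0.0,0.0],[0.0,0.1,5.1,-0.05,0.0,0.0],[0.0,0.1,5.1,-0.05,0.0,0.0]]
```

Works well; on.

Emit:
step_arm(
  rows=[
    [0.3, 0, 5, -0.055, 0, 0],
    [0.1, 0.1, 5, -0.05, 0, 0],
    [0, 0.1, 5, -0.05, 0, 0],
    [0, 0.1, 5, -0.05, 0, 0],
    [0, 0.1, 5, -0.05, 0, 0],
    [0, 0.1, 5, -0.05, 0, 0],
    [0, 0.1, 5, -0.05, 0, 0],
    [0, 0.1, 5, -0.05, 0, 0],
  ],
)

```text
t: 64.92
eef_pos: [440.4, -288.3, 67.5]
tcp_rot: [-0.04, 1.569, -1.959]
ft_force: [3.2, 1.5, -1.6]
opening: 0.21
```

```bash
python3 -c "
from car import *
arc(0.05,4)"
```

```text
r 103.0 turn tool rad 0.97 z 67.5 ang err -0.3 F [ 3.2  1.5 -1.6] t 64.92 j6 1.22
F rad,tan -2.5 -2.5
[[0.5,0.1,5.1,-0.055,0.002,0.0],[0.0,0.1,5.1,-0.05,0.0,0.0],[0.0,0.1,5.1,-0.05,0.0,0.0],[0.0,0.1,5.1,-0.05,0.0,0.0]]
```

Emit:
step_arm(
  rows=[
    [0.3, 0, 5, -0.055, 0, 0],
    [0.1, 0.1, 5, -0.05, 0, 0],
    [0, 0.1, 5, -0.05, 0, 0],
    [0, 0.1, 5, -0.05, 0, 0],
    [0, 0.1, 5, -0.05, 0, 0],
    [0, 0.1, 5, -0.05, 0, 0],
    [0, 0.1, 5, -0.05, 0, 0],
    [0, 0.1, 5, -0.05, 0, 0],
  ],
)

```text
t: 65.92
eef_pos: [433.6, -328.3, 67.5]
tcp_rot: [-1.903, 1.569, 2.87]
ft_force: [2.1, 3.6, -0.3]
opening: 0.212
```

```bash
python3 -c "
from car import *
arc(0.05,4)"
```

```text
r 104.0 turn tool rad 1.366 z 67.5 ang err 0.5 F [ 2.1  3.6 -0.3] t 65.92 j6 0.74
F rad,tan -2.3 -3.5
[[0.5,1.0,5.2,-0.041,-0.001,0.002],[0.0,0.1,5.1,-0.05,0.0,0.0],[0.0,0.1,5.1,-0.05,0.0,0.0],[0.0,0.1,5.1,-0.05,0.0,0.0]]
```

Emit:
step_arm(
  rows=[
    [0.3, 0.6, 5, -0.045, 0, 0],
    [0.1, 0.3, 5, -0.05, 0, 0],
    [0, 0.2, 5, -0.05, 0, 0],
    [0, 0.2, 5, -0.05, 0, 0],
    [0, 0.1, 5, -0.05, 0, 0],
    [0, 0.1, 4, -0.04, 0, 0],
    [0, 0.1, 3, -0.03, 0, 0],
    [0, 0.1, 3, -0.03, 0, 0],
  ],
)

```text
t: 66.92
eef_pos: [440.1, -361.3, 66.9]
tcp_rot: [-2.692, 1.56, 2.43]
ft_force: [-0.5, 4.0, 0.8]
opening: 0.207
```

```bash
python3 -c "
from car import *
arc(0.03,4)
from q import carang
print(carang(*grab('wrist','w94.png')))"
```

```text
r 104.6 turn tool rad 1.689 z 66.9 ang err 2.0 F [-0.5  4.   0.8] t 66.92 j6 0.36
F rad,tan -1.0 -3.9
[[-0.1,1.5,3.1,0.005,-0.009,0.005],[0.0,0.0,3.1,-0.03,0.0,0.0],[0.0,0.0,3.1,-0.03,0.0,0.0],[0.0,0.0,3.1,-0.03,0.0,0.0]]
[([526.2, -389.8], [76.2, 71.1], 79.73), ([488.6, -281.7], [71.1, 71.4], 49.71)]
```

View pics/w94.png

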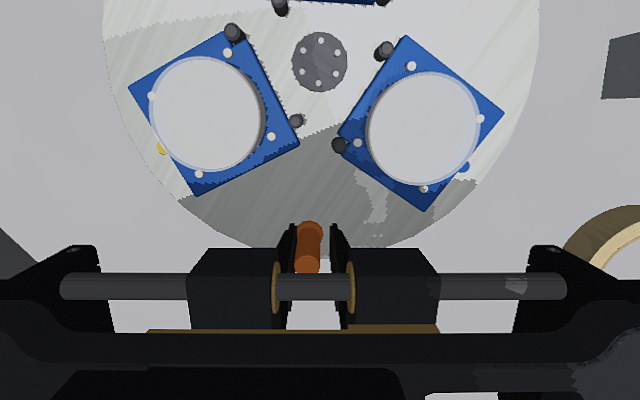

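Emit:
step_arm(
  rows=[
    [0, 0.8, 3, 0, 0, 0],
    [0, 0.3, 3, -0.03, 0, 0],
    [0, 0.2, 3, -0.03, 0, 0],
    [0, 0.1, 3, -0.03, 0, 0],
    [0, 0.1, 3, -0.03, 0, 0],
    [0, 0.1, 3, -0.03, 0, 0],
    [0, 0.1, 3, -0.03, 0, 0],
    [0, 0.1, 3, -0.03, 0, 0],
  ],
)

```text
t: 67.97
eef_pos: [445.7, -368.4, 66.2]
tcp_rot: [-3.078, 1.522, 2.27]
ft_force: [-7.4, 15.8, 13.3]
opening: 0.211
```

```bash
python3 -c "
from car import *
arc(0.03,4)"
```

```text
r 102.4 turn tool rad 1.774 z 66.2 ang err 10.0 F [-7.4 15.8 13.3] t 67.97 j6 0.13
F rad,tan -0.4 -17.5
[[-1.0,-1.1,2.9,0.145,-0.048,0.007],[0.0,0.0,3.1,-0.03,0.0,0.0],[0.0,0.0,3.1,-0.03,0.0,0.0],[0.0,0.0,3.1,-0.03,0.0,0.0]]
```

Emit:
step_arm(
  rows=[
    [-0.5, -0.3, 2, 0.07, -0.02, 0],
    [-0.5, -0.3, 3, 0.07, -0.02, 0],
    [0, 0, 4, 0, 0, 0],
    [0, 0, 4, 0, 0, 0],
  ],
)

```text
t: 68.47
eef_pos: [444.7, -369.8, 66.3]
tcp_rot: [-2.788, 1.532, 2.42]
ft_force: [-8.4, 22.2, 16.2]
opening: 0.205
```

```bash
python3 -c "
from car import *
arc(0.03,4)"
```

```text
r 103.9 turn tool rad 1.781 z 66.3 ang err 1.6 F [-8.4 22.2 16.2] t 68.47 j6 0.27
F rad,tan -2.5 -23.6
[[-0.8,0.8,3.1,-0.001,-0.037,0.013],[0.0,0.0,3.1,-0.03,0.0,0.0],[0.0,0.0,3.1,-0.03,0.0,0.0],[0.0,0.0,3.1,-0.03,0.0,0.0]]
```

Emit:
step_arm(
  rows=[
    [-1.5, 0.3, 4, 0, -0.02, 0.01],
    [-0.5, 0.2, 5, 0, -0.02, 0],
    [0, 0, 5, 0, 0, 0],
  ],
)

```text
t: 68.85
eef_pos: [444.9, -370.2, 66.4]
tcp_rot: [-2.837, 1.542, 2.375]
ft_force: [-10.5, 25.9, 21.4]
opening: 0.211
```

```bash
python3 -c "
from car import *
arc(0.03,4)"
```

```text
r 103.8 turn tool rad 1.786 z 66.4 ang err 1.6 F [-10.5  25.9  21.4] t 68.85 j6 0.27
F rad,tan -2.4 -27.8
[[-0.7,0.8,3.1,-0.002,-0.028,0.009],[0.0,0.0,3.1,-0.03,0.0,0.0],[0.0,0.0,3.1,-0.03,0.0,0.0],[0.0,0.0,3.1,-0.03,0.0,0.0]]
```

Emit:
step_arm(
  rows=[
    [-1, 0.5, -5, 0, -0.01, 0],
    [-1, 0.3, -1, 0, -0.015, 0.005],
    [0, 0, 0, 0, 0, 0],
  ],
)

```text
t: 69.22
eef_pos: [443.4, -364.9, 68.9]
tcp_rot: [-1.524, 1.568, -2.593]
ft_force: [0.8, 0.8, -0.0]
opening: 0.209
```

```bash
python3 -c "
from car import *
arc(0.03,4,z=69)
from q import carang
print(carang(*grab('wrist','w95.png')))"
```

```text
r 102.9 turn tool rad 1.734 z 68.9 ang err 4.7 F [ 0.8  0.8 -0. ] t 69.22 j6 0.27
F rad,tan -1.0 -0.4
[[-0.1,-0.3,3.1,0.052,0.0,0.003],[0.0,0.0,3.1,-0.03,0.0,0.0],[0.0,0.0,3.1,-0.03,0.0,0.0],[0.0,0.0,3.1,-0.03,0.0,0.0]]
[([530.6, -388.2], [72.1, 71.1], 83.37), ([486.0, -284.9], [71.1, 71.6], 53.26)]
```

View pics/w95.png

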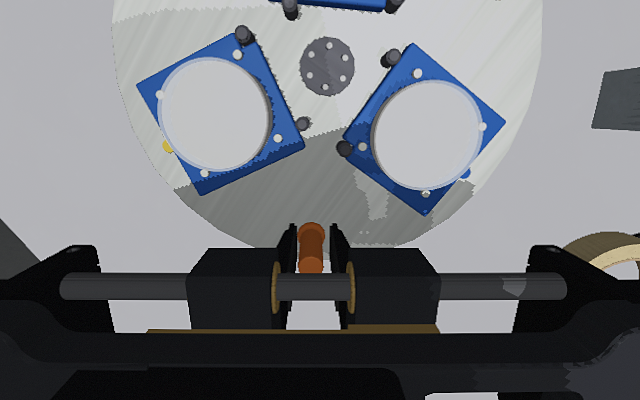

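Emit:
step_arm(
  rows=[
    [0, 0, 3, 0.05, 0, 0],
    [0, 0, 3, 0, 0, 0],
    [0, 0, 4, 0, 0, 0],
    [0, 0, 4, 0, 0, 0],
    [0, 0, 5, 0, 0, 0],
  ],
)

```text
t: 69.9
eef_pos: [445.1, -370.0, 68.1]
tcp_rot: [-2.888, 1.535, 2.274]
ft_force: [-7.4, 26.1, 20.1]
opening: 0.212
```

```bash
python3 -c "
from car import *
arc(0.03,4,z=69)"
```

```text
r 103.6 turn tool rad 1.785 z 68.1 ang err -1.3 F [-7.4 26.1 20.1] t 69.9 j6 0.31
F rad,tan -5.2 -26.6
[[-1.0,0.7,3.0,-0.052,-0.035,0.008],[0.0,0.0,3.1,-0.03,0.0,0.0],[0.0,0.0,3.1,-0.03,0.0,0.0],[0.0,0.0,3.1,-0.03,0.0,0.0]]
```

Emit:
step_arm(
  rows=[
    [-2, 0.3, 5, -0.02, -0.03, 0],
    [-2, 0.3, 6, -0.02, -0.03, 0],
    [-2, 0.2, 6, 0, -0.03, 0],
  ],
)

```text
t: 70.28
eef_pos: [445.6, -369.6, 68.9]
tcp_rot: [-0.831, 1.55, -1.912]
ft_force: [-8.8, 25.9, 3.9]
opening: 0.21
```

```bash
python3 -c "
from car import *
arc(0.03,4,z=69)"
```

```text
r 103.0 turn tool rad 1.784 z 68.9 ang err 1.2 F [-8.8 25.9  3.9] t 70.28 j6 0.31
F rad,tan -3.8 -27.1
[[-0.1,-0.0,3.1,-0.01,0.014,0.015],[0.0,0.0,3.1,-0.03,0.0,0.0],[0.0,0.0,3.1,-0.03,0.0,0.0],[0.0,0.0,3.1,-0.03,0.0,0.0]]
```

Emit:
step_arm(
  rows=[
    [-0.5, 0, 7, 0, 0, 0],
    [-0.5, 0, 8, 0, 0, 0],
  ],
)

```text
t: 70.53
eef_pos: [445.8, -370.8, 68.1]
tcp_rot: [-2.296, 1.543, 2.906]
ft_force: [-14.2, 37.3, 23.5]
opening: 0.211
```

```bash
python3 -c "
from car import *
arc(0.03,4,z=69)"
```

```text
r 103.4 turn tool rad 1.795 z 68.1 ang err 0.5 F [-14.2  37.3  23.5] t 70.53 j6 0.3
F rad,tan -4.6 -39.6
[[-0.9,0.4,3.1,-0.021,-0.019,0.021],[0.0,0.0,3.1,-0.03,0.0,0.0],[0.0,0.0,3.1,-0.03,0.0,0.0],[0.0,0.0,3.1,-0.03,0.0,0.0]]
```

```bash
python3 -c "
from car import *
from q import carang
print(carang(*grab('wrist','w96.png')),env.state()['ft_force'])
print(carang(*grab('wrist','w97.png')),env.state()['ft_force'])
grab('side','z3s.png')
a=cv2.imread('pics/z3s.png');cv2.imwrite('pics/z3s_c.png',cv2.resize(a[100:300,180:460],None,fx=2.8,fy=2.8,interpolation=2))"
```

```text
[([484.8, -287.1], [71.1, 71.9], 55.4), ([532.9, -390.8], [76.0, 71.0], 85.47)] [-11.61122492  27.51364541  17.31631008]
[([484.7, -287.4], [71.1, 72.1], 55.74), ([533.2, -390.8], [76.0, 71.0], 85.74)] [-11.58584627  23.89875564  15.62221646]
```

View pics/z3s_c.png

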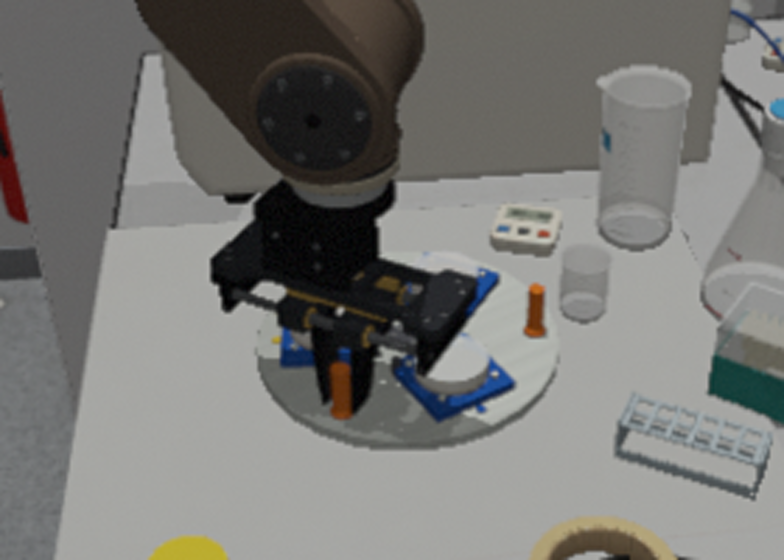

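View pics/w97.png

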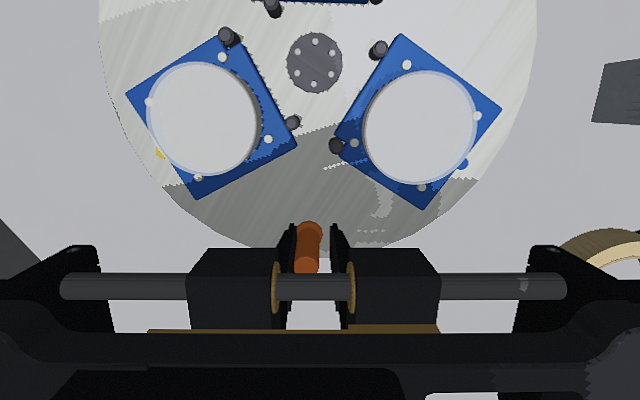

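Emit:
step_arm(
  rows=[
    [-1, 0.4, 5, -0.02, -0.02, 0.01],
    [-0.5, 0.1, 5, -0.01, -0.01, 0],
    [-0.5, 0.1, 5, -0.01, -0.01, 0],
    [-0.5, 0.1, 5, -0.01, -0.01, 0],
    [-0.5, 0.1, 5, -0.01, -0.01, 0],
    [-0.5, 0.1, 5, -0.01, -0.01, 0],
  ],
)

```text
t: 71.42
eef_pos: [459.4, -394.1, 69.6]
tcp_rot: [-0.337, 1.528, -1.344]
ft_force: [0.4, 0.8, 0.2]
opening: 0.21
```

```bash
python3 -c "
from car import *
arc(0.03,4,z=69)"
```

```text
r 105.5 turn tool rad 2.053 z 69.6 ang err -10.0 F [0.4 0.8 0.2] t 71.42 j6 0.23
F rad,tan -0.8 -0.4
[[0.7,3.1,2.6,-0.205,0.039,0.018],[0.0,0.0,3.1,-0.03,0.0,0.0],[0.0,0.0,3.1,-0.03,0.0,0.0],[0.0,0.0,3.1,-0.03,0.0,0.0]]
```

Emit:
step_arm(
  rows=[
    [0.4, 1.5, 1, -0.1, 0.02, 0.01],
    [0.3, 1, 1, -0.1, 0.02, 0.01],
    [0, 0, 0, 0, 0, 0],
  ],
)

```text
t: 71.8
eef_pos: [464.0, -397.0, 69.8]
tcp_rot: [0.304, 1.566, -0.497]
ft_force: [-0.4, 0.1, 0.4]
opening: 0.212
```

```bash
python3 -c "
from car import *
arc(0.03,4,z=69)
from q import carang
print(carang(*grab('wrist','w98.png')),env.state()['ft_force'])"
```

```text
r 104.2 turn tool rad 2.103 z 69.8 ang err -1.1 F [-0.4  0.1  0.4] t 71.8 j6 -0.02
F rad,tan 0.2 -0.3
[[0.8,1.3,3.1,-0.05,0.005,-0.001],[0.0,0.0,3.1,-0.03,0.0,0.0],[0.0,0.0,3.1,-0.03,0.0,0.0],[0.0,0.0,3.1,-0.03,0.0,0.0]]
[([475.7, -306.5], [71.1, 72.0], 74.49), ([555.0, -388.9], [71.0, 76.1], 14.41)] [-0.65423919 -0.34182404 -0.19004614]
```

View pics/w98.png

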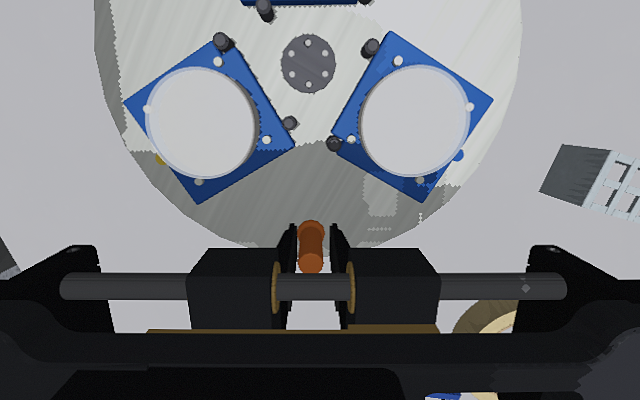

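Emit:
step_arm(
  rows=[
    [0.3, 1, 2, -0.04, 0, 0],
    [0, 0.2, 3, -0.01, 0, 0],
    [-0.3, 0, 4, -0.01, 0, 0],
    [-0.3, 0, 5, 0, -0.01, 0],
    [-0.5, 0, 5, 0, -0.01, 0],
    [-0.5, 0, 5, 0, -0.01, 0],
  ],
)

```text
t: 72.6
eef_pos: [468.0, -399.5, 69.2]
tcp_rot: [-3.132, 1.558, 2.414]
ft_force: [-20.6, 14.4, 13.3]
opening: 0.213
```

```bash
python3 -c "
from car import *
arc(0.03,4,z=69)"
```

```text
r 103.3 turn tool rad 2.148 z 69.2 ang err -0.1 F [-20.6  14.4  13.3] t 72.6 j6 -0.07
F rad,tan 3.2 -24.9
[[0.2,0.4,3.1,-0.031,-0.013,-0.0],[0.0,0.0,3.1,-0.03,0.0,0.0],[0.0,0.0,3.1,-0.03,0.0,0.0],[0.0,0.0,3.1,-0.03,0.0,0.0]]
```

Emit:
step_arm(
  rows=[
    [-0.7, 0.2, 5, -0.01, -0.01, 0],
    [-0.7, 0.1, 5, -0.01, -0.01, 0],
    [-0.5, 0.1, 5, -0.01, -0.01, 0],
    [-0.5, 0.1, 5, -0.01, -0.01, 0],
  ],
)

```text
t: 73.1
eef_pos: [468.3, -399.2, 69.1]
tcp_rot: [3.098, 1.549, 2.405]
ft_force: [-22.7, 12.3, 15.0]
opening: 0.211
```

```bash
python3 -c "
from car import *
arc(0.03,4,z=69)"
```

```text
r 102.9 turn tool rad 2.149 z 69.1 ang err 2.5 F [-22.7  12.3  15. ] t 73.1 j6 -0.12
F rad,tan 6.1 -25.1
[[0.0,-0.2,3.1,0.013,-0.022,-0.001],[0.0,0.0,3.1,-0.03,0.0,0.0],[0.0,0.0,3.1,-0.03,0.0,0.0],[0.0,0.0,3.1,-0.03,0.0,0.0]]
```

Emit:
step_arm(
  rows=[
    [-1, -0.2, 6, 0.01, -0.02, 0],
    [-1, -0.2, 6, 0, -0.01, 0],
    [-0.5, 0, 6, 0, -0.01, 0],
    [-0.5, 0, 6, 0, 0, 0],
  ],
)

```text
t: 73.6
eef_pos: [470.5, -401.6, 69.1]
tcp_rot: [3.096, 1.538, 2.395]
ft_force: [-10.8, 3.8, 3.8]
opening: 0.208
```

```bash
python3 -c "
from car import *
arc(0.03,4,z=69)"
```

```text
r 103.2 turn tool rad 2.18 z 69.1 ang err 0.3 F [-10.8   3.8   3.8] t 73.6 j6 -0.11
F rad,tan 4.1 -10.7
[[0.0,0.2,3.1,-0.026,-0.033,-0.002],[0.0,0.0,3.1,-0.03,0.0,0.0],[0.0,0.0,3.1,-0.03,0.0,0.0],[0.0,0.0,3.1,-0.03,0.0,0.0]]
```

Moving. Follow the arc with moderate rows.

Emit:
step_arm(
  rows=[
    [0, 0.2, 3, -0.03, -0.03, 0],
    [0, 0.1, 3, -0.03, 0, 0],
    [0, 0.1, 4, -0.04, 0, 0],
    [0, 0.1, 4, -0.04, 0, 0],
  ],
)

```text
t: 74.1
eef_pos: [478.3, -406.8, 68.9]
tcp_rot: [2.917, 1.557, 2.362]
ft_force: [-5.9, 2.4, 4.4]
opening: 0.213
```

```bash
python3 -c "
from car import *
arc(0.05,4,z=69)"
```

```text
r 102.6 turn tool rad 2.271 z 68.9 ang err 3.4 F [-5.9  2.4  4.4] t 74.1 j6 -0.25
F rad,tan 1.5 -6.2
[[-0.2,-0.6,5.1,0.009,-0.013,-0.003],[0.0,0.1,5.1,-0.05,0.0,0.0],[0.0,0.1,5.1,-0.05,0.0,0.0],[0.0,0.1,5.1,-0.05,0.0,0.0]]
```

Emit:
step_arm(
  rows=[
    [-0.2, -0.4, 4, 0, -0.01, 0],
    [0, 0.1, 4, -0.03, 0, 0],
    [0, 0.1, 5, -0.05, 0, 0],
    [0, 0.1, 5, -0.05, 0, 0],
    [0, 0.1, 5, -0.05, 0, 0],
    [0, 0.1, 5, -0.05, 0, 0],
    [0, 0.1, 5, -0.05, 0, 0],
    [0, 0.1, 5, -0.05, 0, 0],
  ],
)

```text
t: 75.1
eef_pos: [513.7, -422.9, 69.0]
tcp_rot: [2.545, 1.566, 2.339]
ft_force: [-3.0, 1.1, 2.3]
opening: 0.21
```

```bash
python3 -c "
from car import *
arc(0.05,4,z=69)"
```

```text
r 102.7 turn tool rad 2.652 z 69.0 ang err 1.5 F [-3.   1.1  2.3] t 75.1 j6 -0.58
F rad,tan -0.4 -3.2
[[-0.0,-0.3,5.1,-0.023,-0.004,-0.003],[0.0,0.1,5.1,-0.05,0.0,0.0],[0.0,0.1,5.1,-0.05,0.0,0.0],[0.0,0.1,5.1,-0.05,0.0,0.0]]
```

Emit:
step_arm(
  rows=[
    [0, -0.2, 5, -0.03, 0, 0],
    [0, 0.1, 5, -0.05, 0, 0],
    [0, 0.1, 5, -0.05, 0, 0],
    [0, 0.1, 5, -0.05, 0, 0],
    [0, 0.1, 5, -0.05, 0, 0],
    [0, 0.1, 5, -0.05, 0, 0],
    [0, 0.1, 5, -0.05, 0, 0],
    [0, 0.1, 5, -0.05, 0, 0],
  ],
)

```text
t: 76.1
eef_pos: [555.7, -424.0, 69.0]
tcp_rot: [2.273, 1.564, 2.466]
ft_force: [-3.9, 0.8, 1.8]
opening: 0.212
```

```bash
python3 -c "
from car import *
arc(0.05,4,z=69)"
```

```text
r 102.7 turn tool rad 3.064 z 69.0 ang err 0.8 F [-3.9  0.8  1.8] t 76.1 j6 -0.94
F rad,tan -1.5 -3.7
[[-0.0,-0.3,5.1,-0.037,-0.004,-0.005],[0.0,0.1,5.1,-0.05,0.0,0.0],[0.0,0.1,5.1,-0.05,0.0,0.0],[0.0,0.1,5.1,-0.05,0.0,0.0]]
```

Emit:
step_arm(
  rows=[
    [0, -0.2, 5, -0.04, 0, 0],
    [0, 0.1, 5, -0.05, 0, 0],
    [0, 0.1, 5, -0.05, 0, 0],
    [0, 0.1, 5, -0.05, 0, 0],
    [0, 0.1, 5, -0.05, 0, 0],
    [0, 0.1, 5, -0.05, 0, 0],
    [0, 0.1, 5, -0.05, 0, 0],
    [0, 0.1, 5, -0.05, 0, 0],
  ],
)

```text
t: 77.1
eef_pos: [594.5, -409.3, 68.5]
tcp_rot: [2.031, 1.563, 2.632]
ft_force: [-2.6, -0.5, 1.7]
opening: 0.213
```

```bash
python3 -c "
from car import *
arc(0.05,4,z=69)"
```

```text
r 103.5 turn tool rad 3.47 z 68.5 ang err 0.9 F [-2.6 -0.5  1.7] t 77.1 j6 -1.29
F rad,tan -1.1 -2.5
[[-0.5,0.5,5.2,-0.034,-0.003,-0.007],[0.0,0.1,5.1,-0.05,0.0,0.0],[0.0,0.1,5.1,-0.05,0.0,0.0],[0.0,0.1,5.1,-0.05,0.0,0.0]]
```

Emit:
step_arm(
  rows=[
    [-0.3, 0.4, 5, -0.035, 0, 0],
    [-0.1, 0.2, 5, -0.05, 0, 0],
    [0, 0.1, 5, -0.05, 0, 0],
    [0, 0.1, 5, -0.05, 0, 0],
    [0, 0.1, 4, -0.04, 0, 0],
    [0, 0.1, 4, -0.04, 0, 0],
    [0, 0.1, 3, -0.03, 0, 0],
  ],
)

```text
t: 77.97
eef_pos: [618.4, -387.7, 68.4]
tcp_rot: [1.899, 1.564, 2.81]
ft_force: [-2.5, -1.1, 1.0]
opening: 0.217
```

```bash
python3 -c "
from car import *
arc(0.03,4,z=69)
from q import carang
print(carang(*grab('wrist','w99.png')),env.state()['ft_force'])"
```

```text
r 103.7 turn tool rad 3.782 z 68.4 ang err 0.8 F [-2.5 -1.1  1. ] t 77.97 j6 -1.56
F rad,tan -1.2 -2.4
[[-0.6,0.7,3.1,-0.016,-0.002,-0.007],[0.0,0.0,3.1,-0.03,0.0,0.0],[0.0,0.0,3.1,-0.03,0.0,0.0],[0.0,0.0,3.1,-0.03,0.0,0.0]]
[([602.2, -301.5], [76.3, 71.1], 19.55), ([526.9, -387.7], [71.6, 71.2], 79.7)] [ 0.12524536 -0.22783559  0.45919734]
```

View pics/w99.png

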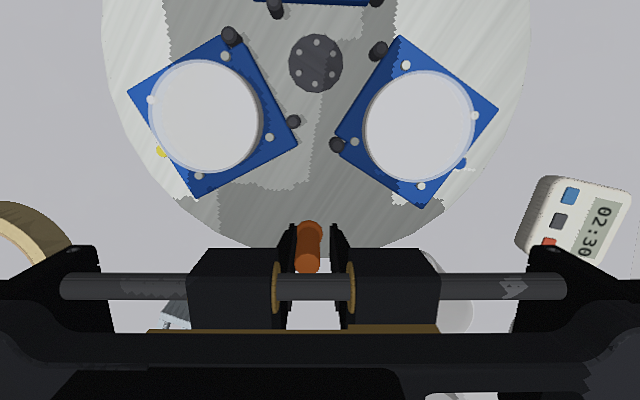

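Emit:
step_arm(
  rows=[
    [-0.4, 0.5, 3, -0.02, 0, 0],
    [-0.2, 0.2, 3, -0.03, 0, 0],
    [-0.2, 0.1, 4, -0.01, 0, 0],
    [-0.3, 0, 5, 0, -0.01, 0],
    [-0.3, 0, 5, 0, -0.01, 0],
    [-0.3, 0, 5, 0, -0.01, 0],
  ],
)

```text
t: 78.78
eef_pos: [625.3, -378.2, 68.9]
tcp_rot: [0.56, 1.559, 1.539]
ft_force: [-17.9, -23.9, -3.1]
opening: 0.212
```

```bash
python3 -c "
from car import *
arc(0.03,4,z=69)"
```

```text
r 103.8 turn tool rad 3.895 z 68.9 ang err -1.8 F [-17.9 -23.9  -3.1] t 78.78 j6 -1.62
F rad,tan -2.5 -29.8
[[-0.1,1.0,3.1,-0.061,0.01,-0.006],[0.0,0.0,3.1,-0.03,0.0,0.0],[0.0,0.0,3.1,-0.03,0.0,0.0],[0.0,0.0,3.1,-0.03,0.0,0.0]]
```

Emit:
step_arm(
  rows=[
    [0, 0.4, 5, -0.02, 0.005, 0],
    [0, 0.2, 5, -0.02, 0, 0],
    [0, 0.1, 5, -0.01, 0, 0],
    [0, 0, 5, 0, 0, 0],
  ],
)

```text
t: 79.28
eef_pos: [625.1, -377.6, 68.6]
tcp_rot: [2.716, 1.552, -2.537]
ft_force: [-16.4, -23.2, -1.5]
opening: 0.214
```

```bash
python3 -c "
from car import *
arc(0.03,4,z=69)"
```

```text
r 103.3 turn tool rad 3.899 z 68.6 ang err 0.9 F [-16.4 -23.2  -1.5] t 79.28 j6 -1.64
F rad,tan -1.7 -28.4
[[-0.5,0.3,3.1,-0.014,-0.017,-0.008],[0.0,0.0,3.1,-0.03,0.0,0.0],[0.0,0.0,3.1,-0.03,0.0,0.0],[0.0,0.0,3.1,-0.03,0.0,0.0]]
```

Emit:
step_arm(
  rows=[
    [-0.4, 0.2, 6, 0, -0.01, 0],
    [-0.3, 0, 6, 0, 0, 0],
    [-0.3, 0, 7, 0, 0, 0],
  ],
)

```text
t: 79.65
eef_pos: [632.1, -367.3, 68.7]
tcp_rot: [2.698, 1.556, -2.556]
ft_force: [-3.2, -4.8, -2.9]
opening: 0.207
```

```bash
python3 -c "
from car import *
arc(0.03,4,z=69)"
```

```text
r 104.5 turn tool rad 4.018 z 68.7 ang err -6.0 F [-3.2 -4.8 -2.9] t 79.65 j6 -1.63
F rad,tan -0.9 -5.7
[[-0.4,1.9,2.9,-0.134,-0.013,-0.007],[0.0,0.0,3.1,-0.03,0.0,0.0],[0.0,0.0,3.1,-0.03,0.0,0.0],[0.0,0.0,3.1,-0.03,0.0,0.0]]
```

Broke over; bring it gently into the detent.

Emit:
step_arm(
  rows=[
    [-0.2, 1, 3, -0.07, 0, 0],
    [-0.2, 0.7, 3, -0.07, 0, 0],
    [0, 0.1, 3, -0.04, 0, 0],
    [0, 0.1, 3, -0.03, 0, 0],
  ],
)

```text
t: 80.15
eef_pos: [635.8, -355.2, 68.7]
tcp_rot: [2.485, 1.557, -2.551]
ft_force: [-1.1, -0.5, -0.2]
opening: 0.208
```

```bash
python3 -c "
from car import *
arc(0.03,4,z=69)
from q import carang
print(carang(*grab('wrist','w100.png')),env.state()['ft_force'])"
```

```text
r 103.5 turn tool rad 4.14 z 68.7 ang err -0.4 F [-1.1 -0.5 -0.2] t 80.15 j6 -1.83
F rad,tan -0.9 -0.8
[[-0.3,0.6,3.1,-0.037,-0.011,-0.009],[0.0,0.0,3.1,-0.03,0.0,0.0],[0.0,0.0,3.1,-0.03,0.0,0.0],[0.0,0.0,3.1,-0.03,0.0,0.0]]
[([550.1, -387.7], [71.2, 71.6], 9.91), ([590.4, -280.6], [76.2, 71.0], 39.89)] [ 1.17231151  0.21762247 -0.28808024]
```

View pics/w100.png

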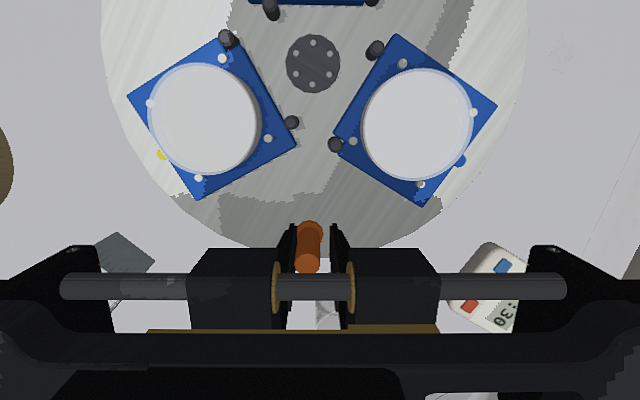

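Emit:
step_arm(
  rows=[
    [-0.3, 0.6, 3, -0.04, -0.01, 0],
    [0, 0.1, 3, -0.03, 0, 0],
    [0, 0.1, 2, -0.02, 0, 0],
    [0, 0, 0, 0, 0, 0],
    [0, 0, 0, 0, 0, 0],
  ],
)

```text
t: 80.82
eef_pos: [637.9, -346.9, 69.2]
tcp_rot: [1.807, 1.563, -3.134]
ft_force: [-0.6, -2.3, 0.6]
opening: 0.214
```

```bash
python3 -c "
from car import *
arc(0.03,4,z=69)
from q import carang
print(carang(*grab('wrist','w101.png')),env.state()['ft_force'])"
```

```text
r 103.3 turn tool rad 4.222 z 69.2 ang err 0.3 F [-0.6 -2.3  0.6] t 80.83 j6 -1.93
F rad,tan -0.0 -2.4
[[0.2,0.4,3.1,-0.025,-0.002,-0.008],[0.0,0.0,3.1,-0.03,0.0,0.0],[0.0,0.0,3.1,-0.03,0.0,0.0],[0.0,0.0,3.1,-0.03,0.0,0.0]]
[([555.2, -386.7], [71.2, 71.5], 14.64), ([586.7, -276.6], [76.3, 71.0], 44.62)] [-1.90758776 -2.92523108 -0.80228897]
```

Emit:
step_arm(
  rows=[
    [0, 0, -3, 0, 0, 0],
    [0, 0, 0, 0, 0, 0],
    [0, 0, 0, 0, 0, 0],
  ],
  grip=30,
)

```text
t: 81.25
eef_pos: [637.6, -349.3, 69.3]
tcp_rot: [1.701, 1.563, 3.044]
ft_force: [-0.6, 0.9, -0.8]
opening: 0.314
```

Emit:
step_arm(
  rows=[
    [-10, 0, 0, 0, 0, 0],
    [-15, 0, 0, 0, 0, 0],
    [-20, 0, 0, 0, 0, 0],
    [-30, 0, 0, 0, 0, 0],
    [-30, 0, 0, 0, 0, 0],
    [-30, 0, 0, 0, 0, 0],
    [0, 0, 0, 0, 0, 0],
  ],
)

```text
t: 82.12
eef_pos: [639.2, -349.4, 217.3]
tcp_rot: [2.606, 1.567, -2.334]
ft_force: [-0.4, -0.2, -0.0]
opening: 0.316
```

```bash
grep -n "def plan" -A12 h.py; python3 -c "
from car import *
print(tool().round(2),env.state()['joints'].round(2),env.state()['ft_force'].round(1))
full('102')
plan([520,-380,290],-0.53,8)"
```

```text
36:def plan(pos,ang,n=None,T=None,show=True):
37-    """split straight move into rows in the moving tool frame; ang=world jaw angle (rad, exact, no half-turn folding)"""
38-    T=tool() if T is None else T; p0=T[:3,3].copy(); a0=np.arctan2(T[1,2],T[0,2])
39-    if ang is None: ang=a0
40-    da=(ang-a0+np.pi)%(2*np.pi)-np.pi
41-    d=np.array(pos,float)-p0
42-    if n is None: n=int(max(1,np.ceil(np.linalg.norm(d)/55),np.ceil(abs(da)/0.17)))
43-    out=[]
44-    for i in range(n):
45-        a=a0+da*i/n; z=np.array([np.cos(a),np.sin(a),0]); x=np.array([0,0,-1.]); y=np.cross(z,x)
46-        st=d/n; r=[st@x,st@y,st@z,-da/n,0,0]
47-        if i==0: # fix tilt
48-            Rm=np.c_[x,y,z]; rv=R.from_matrix(T[:3,:3].T@Rm).as_rotvec(); r[4],r[5]=rv[1],rv[2]
[[-0.0000e+00 -9.7000e-01  2.3000e-01  6.3923e+02]
 [-0.0000e+00  2.3000e-01  9.7000e-01 -3.4938e+02]
 [-1.0000e+00  0.0000e+00 -0.0000e+00  2.1726e+02]
 [ 0.0000e+00  0.0000e+00  0.0000e+00  1.0000e+00]] [-0.59  0.66  1.29 -0.    1.18 -1.93] [-0.4 -0.2 -0. ]
B u,v 68.2 -2.1 dev deg -0.7 size [77.6 70.9] 
C u,v 67.0 0.7 dev deg 0.0 size [71.1 71.4] 
A u,v 51.1 0.4 dev deg 2.2 size [71.4 46.9] cut
from [ 638.8 -349.1  215.5] ang 77.0 t 82.17 n 8
[[-9.3,13.6,-7.1,0.234,-0.002,-0.004],[-9.3,11.6,-10.1,0.234,0.0,0.0],[-9.3,8.9,-12.5,0.234,0.0,0.0],[-9.3,5.8,-14.2,0.234,0.0,0.0],[-9.3,2.3,-15.2,0.234,0.0,0.0],[-9.3,-1.3,-15.3,0.234,0.0,0.0],[-9.3,-4.8,-14.6,0.234,0.0,0.0],[-9.3,-8.0,-13.1,0.234,0.0,0.0]]
```

View pics/w102.png

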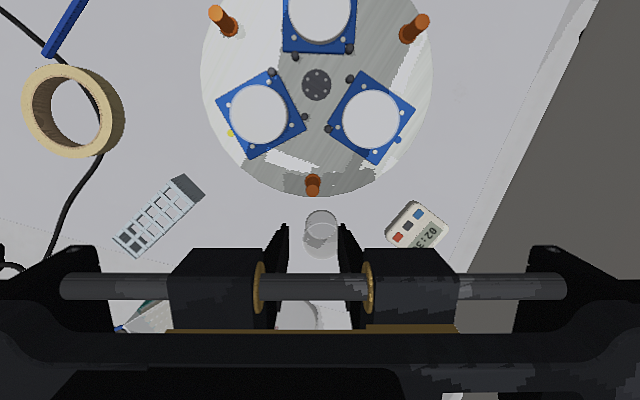

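Emit:
step_arm(
  rows=[
    [-40, 0, 0, 0, 0, 0],
    [-40, 0, 0, 0, 0, 0],
    [-40, 0, 0, 0, 0, 0],
    [0, 0, 0, 0, 0, 0],
  ],
)

```text
t: 82.68
eef_pos: [638.3, -348.3, 335.0]
tcp_rot: [1.52, 1.56, 2.862]
ft_force: [0.6, 0.1, 0.1]
opening: 0.317
```

```bash
python3 -c "
from car import *
im,c,P=full('103')
for n in 'ABC':
    try: print(n,lugang(im,c,P,PHI[n]))
    except Exception as e: print(n,e)
cv2.imwrite('pics/w103z.png',cv2.resize(im[0:230,180:460],None,fx=2.8,fy=2.6,interpolation=2)[:,:,::-1])
H,S,V=cv2.split(cv2.cvtColor(im,cv2.COLOR_RGB2HSV))
im2=grab('side','z4s.png')[0]
cv2.imwrite('pics/z4c.png',cv2.resize(im2[140:300,200:460],None,fx=3,fy=3,interpolation=2)[:,:,::-1])"; grep -n "def lugang" -A3 car.py
```

```text
B u,v 68.3 -2.3 dev deg -0.3 size [77.2 70.9] 
C u,v 66.9 0.7 dev deg -0.1 size [71.1 71.5] 
A u,v 64.0 0.8 dev deg 0.1 size [70.5 72. ] 
A 'float' object has no attribute 'items'
B 'float' object has no attribute 'items'
C 'float' object has no attribute 'items'
127:def lugang(im,c,P,phi=None,dn=None):
128-    H,S,V=cv2.split(cv2.cvtColor(im,cv2.COLOR_RGB2HSV)); phi=phi or PHI
129-    b_=((H>100)&(H<125)&(S>80)).astype(np.uint8)
130-    for n,ph in phi.items():
```

View pics/w103z.png

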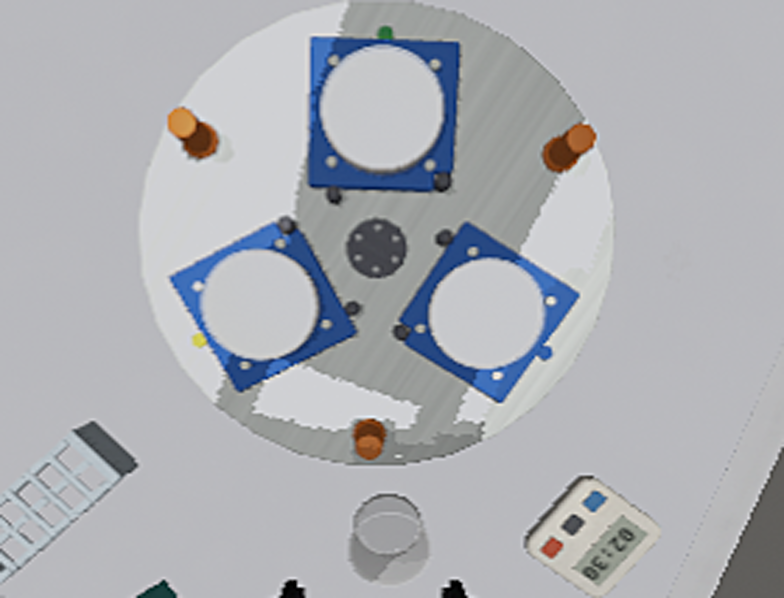

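View pics/z4c.png

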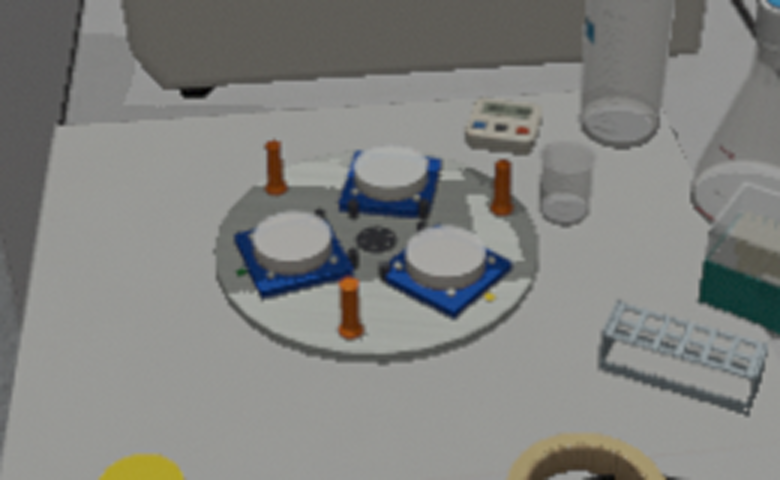

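```bash
python3 -c "
from car import *
im,c,P=grab('wrist','w104.png')
print(lugang(im,c,P)); print(env.state()['ft_force'].round(1))"
```

```text
A lugs 2 dev deg 0.31 centre u,v ~ [64.4  0.8] rms scale 0.994
B lugs 3 dev deg -0.27 centre u,v ~ [65.6 -2. ] rms scale 0.997
C lugs 3 dev deg -0.26 centre u,v ~ [67.2  0.4] rms scale 0.995
None
[ 0.5 -0.2 -0.9]
```

```bash
python3 -c "
from cell import env
print(env.job_done())"
```

```text
the job is handed in; nothing more can be done
None
```

I squared all three carriers, seated the three white dishes that were there (one per carrier), then pushed a handle post anticlockwise past the 2.094 detent into the one at 4.189. I handed the job in at about 83 s.

**Last checks**
- **Deck:** it sat at the detent within about 0.3°, and the side view showed the posts back in their starting pattern.
- **Carriers:** all three were square within about 0.3° by their lugs, with the notches at their pegs. One carrier's first outline check in that last series gave 0.7°; it looked enlarged because the blue dot merged into the outline, and two later checks gave 0.3°.
- **Seat centres:** these came out up to about 2 mm off, which I put down to wrist camera calibration.
- **Dishes:** all lay flat between their lugs.
- **Bystanders:** timer, beaker and yellow look-alikes were not touched, and the arm was clear.

**What disagreed:** leaving a detent and clicking into one took 25–40 N sideways at the fingertips, not the stated 5–7 N. The deck crept under load before it gave way. The highest sideways reading was 39.6 N, with about 23 N of vertical force at the same moment (about 46 N in all). That was at the fingers, on the handle post. I saw nothing touch the gripper's body.

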